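# Unlock the roll carrier with the adjustable wrench and unload the label rolls

### The arm

A 6-joint arm with a two-finger parallel gripper is mounted at the origin on the work surface. World frame = base frame: x ahead of the robot, y to its left, z up, the work surface at z = 0. Lengths are in m, angles in degrees, forces in N, time in s.
With the tool pointing down it reaches from about 0.3 to 0.75 m from the base axis. Payload 8.5 kg.
Tool frame: the origin (TCP) lies on the mounting face of the last link; the fingertips stand 173 mm ahead of it and the grasp point (between the pads) lies 155 mm ahead of it (env.tips_ahead is the distance from the TCP to the fingertips, in m); x points along the fingers, z is the direction in which the jaws open and shut, and the axes are right-handed (so a half turn about x gives the same grasp; the last joint's range is limited). The gripper opens to 85 mm and grips with 20 to 120 N. Pads are 22 mm wide; open, the fingers measure 114 mm over their backs; the gripper's body (76 mm by 85 mm) begins 54 mm behind the grasp point. The pads swing forward as they close: fully open they stand 13 mm farther back than shut.
Start: joints at [52.867, 21.807, 74.336, -0, 83.858, -12.336], TCP at [0.231, 0.499, 0.405] pointing down, gripper open.
Joint ranges: [-178.18, 178.18], [-50.72, 133.34], [12.68, 142.11], [-81.47, 261.47], [9.98, 163.14], [-165.26, 165.26]. Speed limits (degrees/s): [136.94, 136.94, 180, 180, 180, 180].

### API

Orientations are given as a 3x3 rotation matrix whose columns are the frame's x, y, z axes.
In Python, from rig import env, optics gives the robot as it stands.
- The arm moves only by the shell command python3 -m inch 'ROWS' [FORCE]. ROWS is JSON, a list of rows, each a list of 3 entries, a list of its own where there are three numbers: the closure, from -1 (fully open) to 1 (shut), then the shift along the tool's x, y, z in units of 30 mm (1.0 is 30 mm), then the turn about the tool's x in units of 5 degrees (1.0 is 5 degrees). In form: [[hand, [x, y, z], yaw], ...]. A call has exactly 8 rows; each row shifts and turns the commanded pose from where the row before left it, along the tool's axes as they then stand; what a row does not reach is not made up. A row lasts 1/12 s, in which the tool goes at most 41.7 mm and 7.16 degrees, less where a joint would pass 70% of its speed; a pose out of reach is approached as far as the arm can. A call is refused whole if a number of a shift passes 1 or a number of a turn 1, either way. A call with a gripper value outside its range is refused whole. The fingers move at their own pace and stop on an object; FORCE is the grip in N (left out, the last holds). Time passes only in rows, so rows that do not move let the fingers close, or fill a call up. It gives the time, the measured TCP pose, the force and the opening at its end, in the units of the state.
- env.observe(): the state, without advancing time (a new reading comes with each control period).
- optics.get_image(name): name is "scene" or "top"; returns the picture (480x640x3 uint8, red, green, blue); there is no depth.
- optics.camera_params(name): a dict with "fx", "fy", "cx", "cy" (pixels), "xyz" and "rotation" of the camera in the world. Camera axes: x right, y down, z forward; pixel columns grow to the right and rows downward; lengths in m; the calibration is good to about 2 mm. A picture is of the moment at which its call begins. camera_params takes no time and is no camera call.
- env.close_job(): hands the job in, once; it reports no verdict.
The state is a dict: "time_s": time; "q": joint angles; "qvel": joint speeds; "joint_efforts": joint torques, N m; "position": TCP position; "tool_rot": TCP orientation; "ft_force": force on the tool from outside, world axes, zero at the start; "wrist_torque": the same for the moment, N m; "grip_width": finger opening in m.
Only numpy, scipy, OpenCV 4.12 (cv2) and the standard library are available. Lean on these libraries where they do the work, as an engineer would, in place of code of your own. Each camera call takes 0.05 s, during which the arm holds its last target.

### The job

Get the label rolls out for today's shift: roll the worm of the adjustable wrench, before it goes on the nut, until the jaws just fit the nut on the red keeper (a close fit, about 2 mm of play), then use the wrench, not the gripper, to turn the keeper anticlockwise until its arms stand midway between the posts, and leave it so. Lay the wrench flat, same side up, back on its mat, lift every roll off its post and stand it upright on the floor of the white tray, and leave the other things on the bench where they are.

Things in the scene. Friction and masses are not known exactly. Their poses are not given: they have to be found in the camera images.
- jaw (a joint): Gap between the wrench's two jaw faces, in m: 0 = shut, at most 0.046. The loose jaw is dark steel, the fixed jaw bright steel. Driven only by the worm: it moves 10 mm per turn of the worm and stays where it is left.
- worm_mid (a point): Middle of the wrench's worm: a brass-coloured ribbed roller, 26 mm in diameter, 18 mm long, its axle along the wrench's y (level when the wrench lies flat). Its top stands 5 mm proud of the steel head, which is level for 25 mm either side of it along the wrench; behind that begins the rubber handle, as high as the worm's top. This frame turns with the worm.
- worm (a joint): Angle of the worm in rad (2 pi = 10 mm of jaw gap; grows as the jaws open). Knurled, it turns stiffly (0.035 N m): press the end of a closed gripper lightly on its top (4 to 12 N) and draw it along the wrench. Drawn towards the handle it closes the jaws, towards the mouth it opens them.
- mouth (a point): Middle of the wrench's mouth, half-way up the 16 mm thick head, where the nut's centre belongs at a 34 mm gap. Axes of the wrench: x from handle out through the mouth, y to the fixed jaw, z up as it lies at the start. Fixed jaw's face 17 mm off along +y, loose jaw's parallel to it on the -y side; throat 22 mm behind (-x), jaw ends 18 mm ahead. The wrench turns the nut by its flats.
- wrench_grip (a point): Where to hold the adjustable wrench (0.45 kg): near its balance point, half-way up the black rubber handle, 26 mm wide, 27 mm thick, rubber from 25 mm ahead to 115 mm behind. Axes as for mouth, which is 100 mm ahead (+x); worm 50 mm ahead. Lies flat on the mat at the start, this point 16.5 mm above the bench. Undersides below this point: head 8 mm, worm 13 mm, handle 13.5 mm.
- mat: Dark blue tool mat fixed on the bench, 300 mm (x) by 150 mm (y), 3 mm thick; origin in the middle of its underside.
- nut (a point): Centre of the steel hexagon nut on top of the red cross-shaped keeper: 32 mm across flats, 37 across corners, 18 mm high plus a 3 mm lead-in on top, axis upright. Its frame turns with the keeper: x and y along the keeper's arms, x square to a pair of flats. A round flange of 44 mm diameter, 9 mm below this point, can carry the wrench's head; the arms' tops are 46 mm below this point.
- keeper (a joint): Angle of the keeper in rad: 0 = its four arms lie over the four posts, locking the rolls down; it grows anticlockwise seen from above, to a stop at 0.82. At 0.785 the arms are midway between the posts. Turning takes about 0.35 N m, and it stays where it is left.
- carrier: Roll carrier fixed on the bench: grey round base 250 mm in diameter and 15 mm high, origin in the middle of its underside. Four upright posts, 16 mm in diameter, tops 72 mm above the bench, stand 92 mm from the centre at +x, +y, -x and -y of this frame. The keeper's arms (16 mm wide, 100 mm long from the centre, 75 to 81 mm above the bench) turn about the centre.
- tray: Loose white open tray, 220 x 220 x 35 mm with 5 mm walls and floor; origin in the middle of its underside.
- roll0_mid (a point): Centre of the label roll with the yellow band: a wound paper roll, 56 mm in diameter, 45 mm high, with a 26 mm hole, weighing about 0.11 kg; z along its axis, up. At the start it stands over a post of the carrier. It may be absent.
- roll1_mid (a point): Centre of the label roll with the blue band: a wound paper roll, 56 mm in diameter, 45 mm high, with a 26 mm hole, weighing about 0.11 kg; z along its axis, up. At the start it stands over a post of the carrier. It may be absent.
- roll2_mid (a point): Centre of the label roll with the green band: a wound paper roll, 56 mm in diameter, 45 mm high, with a 26 mm hole, weighing about 0.11 kg; z along its axis, up. At the start it stands over a post of the carrier. It may be absent.
- roll3_mid (a point): Centre of the label roll with the orange band: a wound paper roll, 56 mm in diameter, 45 mm high, with a 26 mm hole, weighing about 0.11 kg; z along its axis, up. At the start it stands over a post of the carrier. It may be absent.
- can: Bystander: food can, 66 mm wide and 80 mm high; origin in the middle of its underside.
- cup: Bystander: white cup, 76 mm wide and 85 mm high; origin in the middle of its underside.
- jar: Bystander: glass jar, 70 mm wide and 80 mm high; origin in the middle of its underside.
- bowl: Bystander: steel bowl, 90 mm wide and 45 mm high; origin in the middle of its underside.
- shaker: Bystander: small metal shaker, 48 mm wide and 92 mm high; origin in the middle of its underside.
- carton: Bystander: cardboard carton, 70 x 100 x 80 mm; origin in the middle of its underside.
- pan: Bystander: small steel pan, 90 mm wide and 60 mm high; origin in the middle of its underside.

How it is judged:
By the outcome, as a careful person would: the job done as asked, in the order asked, and still so for the second after the job is handed in, with the robot touching nothing.
Of roll0, roll1, roll2, roll3 only 2 to 4 are there at a start; the rules pass over those that are not, and their reading is None.
At some moment in a run one of wrench, tray may be knocked a few centimetres aside while the robot is not near it.
It also fails if it takes over 210 s, if anything falls off the work surface, if the arm or the gripper's body presses on something with over 40 N, if the wrist force passes 120 N, or if a joint passes its speed limit or range.

## Working session

There is one attempt and no reset: what is moved stays moved. The work goes in short steps, Python scripts to look and compute and a shell command to move; the robot and the scene stay as the last step left them, time stands still between calls to the robot, and variables do not carry over. Pictures are saved under pics/ and viewed, and the job is handed in when it is done.

```bash
ls; mkdir -p pics; python3 - <<'E'
from rig import env, optics
import cv2
for n in ("scene","top"):
    im=optics.get_image(n); cv2.imwrite(f"pics/{n}0.png",im[:,:,::-1])
    print(n,optics.camera_params(n))
print(env.observe(), env.tips_ahead)
E
```

```text
pics
scene {'fx': 466.8648185361029, 'fy': 466.8648185361029, 'cx': 321.81332542751784, 'cy': 246.17138314557852, 'xyz': array([1.00033116, 0.42982909, 0.84842717]), 'rotation': array([[-0.78070734,  0.45573405, -0.42755411],
       [ 0.62465418,  0.58820987, -0.51363051],
       [ 0.01741264, -0.66806857, -0.74389595]])}
top {'fx': 610.0157237054107, 'fy': 610.0157237054107, 'cx': 312.27593572193234, 'cy': 240.53443865776163, 'xyz': array([ 0.46997125, -0.09329061,  1.46689815]), 'rotation': array([[ 0.02337198, -0.99511497,  0.09591635],
       [-0.99939408, -0.02573163, -0.02343824],
       [ 0.02579183, -0.09531044, -0.99511341]])}
{'time_s': 0.1, 'q': array([ 5.28670950e+01,  2.18398648e+01,  7.43775663e+01, -7.02569279e-04,
        8.38563971e+01, -1.23339577e+01]), 'qvel': array([-0.06298146, -0.06405948, -0.1637437 , -0.03631912,  0.0274538 ,
        0.02331469]), 'joint_efforts': array([ 4.42170975e-03, -4.49218583e+01, -2.31656331e+01, -1.00026084e-04,
        3.67677771e-03, -5.71411556e-05]), 'position': array([0.23066412, 0.49927122, 0.40416447]), 'tool_rot': array([[-7.68131254e-04, -9.07785638e-01,  4.19433721e-01],
       [-1.03463625e-03,  4.19434341e-01,  9.07785086e-01],
       [-9.99999170e-01,  2.63336763e-04, -1.26140856e-03]]), 'ft_force': array([-1.36465756, -0.36065154, -0.58928831]), 'wrist_torque': array([-0.01298811,  0.03913224,  0.08996286]), 'grip_width': 0.08522552761869592} 0.1734
```

View pics/scene0.png

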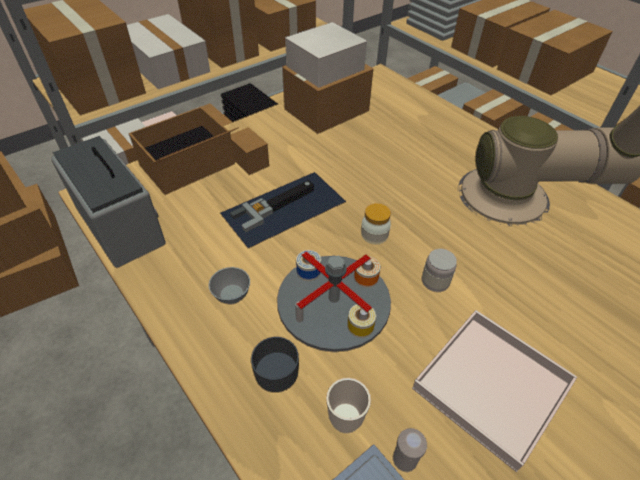

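View pics/top0.png

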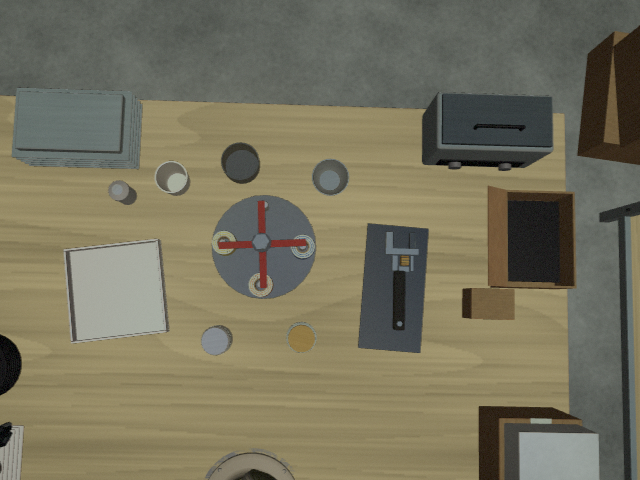

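Three rolls are there: yellow (+y), orange (-x) and blue (-y); the +x post (261,205 in the top view) is bare. The wrench is at about (400,280), mouth towards +x, and the tray is at (116,290). I'll zoom in on the wrench and carrier.

```bash
python3 - <<'E'
import cv2
im=cv2.imread("pics/top0.png")
a=cv2.resize(im[215:360,350:440],None,fx=4,fy=4,interpolation=cv2.INTER_CUBIC)
b=cv2.resize(im[185:305,205:325],None,fx=4,fy=4,interpolation=cv2.INTER_CUBIC)
cv2.imwrite("pics/a.png",a);cv2.imwrite("pics/b.png",b)
im=cv2.imread("pics/scene0.png")
cv2.imwrite("pics/c.png",cv2.resize(im[165:245,210:350],None,fx=5,fy=5,interpolation=cv2.INTER_CUBIC))
E
```

```text
(no output)
```

View pics/a.png

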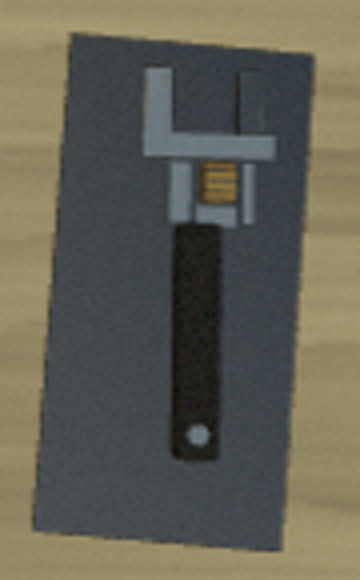

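View pics/b.png

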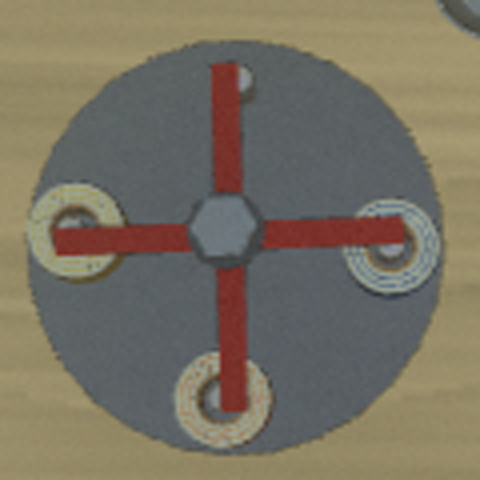

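View pics/c.png

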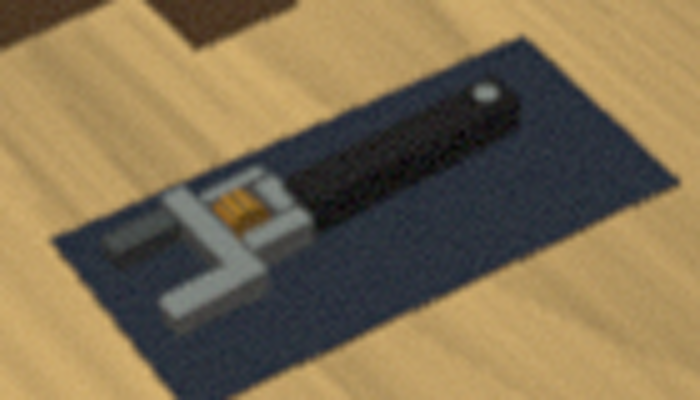

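```bash
cat > h.py <<'E'
from rig import env, optics
import numpy as np, cv2
def grab(n,k=1): return np.mean([optics.get_image(n).astype(float) for _ in range(k)],0)
def ray(n,u,v):
    p=optics.camera_params(n)
    d=np.array([(u-p['cx'])/p['fx'],(v-p['cy'])/p['fy'],1.0]); return np.array(p['xyz']),p['rotation']@d
def pl(n,u,v,z):
    o,d=ray(n,u,v); return o+d*(z-o[2])/d[2]
def proj(n,P):
    p=optics.camera_params(n); c=p['rotation'].T@(np.array(P)-p['xyz'])
    return np.array([p['fx']*c[0]/c[2]+p['cx'],p['fy']*c[1]/c[2]+p['cy']])
def tri(u1,u2): # scene px, top px
    A=[];b=[]
    for n,u in (("scene",u1),("top",u2)):
        o,d=ray(n,*u); d/=np.linalg.norm(d); M=np.eye(3)-np.outer(d,d); A.append(M);b.append(M@o)
    return np.linalg.lstsq(np.vstack(A),np.hstack(b),rcond=None)[0]
def yaw_z():  # tool z axis heading in world, deg
    R=env.observe()['tool_rot']; return np.degrees(np.arctan2(R[1,2],R[0,2]))
def go(x,y,ztip,zhead=None):
    """print needed shift (in tool units) to bring fingertip (173mm) to point; zhead heading of tool z (mod 180)"""
    s=env.observe();R=s['tool_rot'];p=s['position']
    tip=p+R[:,0]*env.tips_ahead
    d=R.T@(np.array([x,y,ztip])-tip)
    # mean-yaw only axes
    dy=0
    if zhead is not None:
        dy=(zhead-yaw_z()+90)%180-90
    print('tip',tip.round(4),'zhead',yaw_z().round(2),'shift units',(d/0.03).round(2),'turn(deg about world z)',round(dy,2),'tool-x turn units',round(-dy/5,2),'q6',s['q'][5].round(1),'t',s['time_s'],'F',s['ft_force'].round(1),'w',s['grip_width'].round(4))
E
python3 - <<'E'
from h import *
t=grab("top",8); s=grab("scene",8)
cv2.imwrite("pics/t1.png",t[:,:,::-1]);np.savez("im1.npz",t=t,s=s)
np.set_printoptions(linewidth=250)
print("row 238",t[238,382:424].mean(-1).round().astype(int)); 
print("row 245",t[245,382:424].mean(-1).round().astype(int)); 
print("row 290",t[290,385:412].mean(-1).round().astype(int))
print("col 389",t[225:262,389].mean(-1).round().astype(int))
print("col 412",t[225:262,412].mean(-1).round().astype(int))
print("col 398",t[225:335,398].mean(-1).round().astype(int))
E
```

```text
row 238 [ 64  65  63  68 103 117 119 118 118 116 106  54  64  63  64  61  63  64  63  63  62  63  62  62  62  62  51  36  65  67  66  66  65  66  61  60  61  61  61  62  60  59]
row 245 [ 67  65  63  69 107 117 118 118 118 114 107  62  65  64  64  64  63  63  63  64  64  63  63  63  62  61  50  36  64  68  66  65  68  74  62  62  62  61  62  61  61  61]
row 290 [70 70 70 68 70 70 69 62 32 23 29 31 31 31 28 30 30 29 30 32 49 68 67 66 66 68 67]
col 389 [ 81  63  64  64  63  63  58 119 118 117 118 118 118 118 118 118 119 117 118 118 118 117 119 118 118 119 118 118 118  65  67  67  67  65  66  66  68]
col 412 [137 138  78  61  60  61  61  53  67  67  66  66  67  66  67  66  65  66  65  66  66  66  68  65 116 118 118 119 118  98  68 112 113 114 113 114 113]
col 398 [138  71  62  60  62  62  63  62  62  62  62  62  63  63  63  63  64  64  64  63  63  64  64  98 118 118 118 118 119  77  65  65  65  65  65  66  66  66  67  67  66  68  67  66  67  43  28  30  29  30  29  29  31  27  31  29  29  33  29  30  30  30
  30  30  32  31  30  30  29  31  30  33  28  30  29  31  29  29  31  33  30  31  31  32  31  32  30  31  31  30  31  32  29  29  30  33  77 117 117 116 105  42  31  31  31  60  74  73  72  73][ WARN:0@16.770] global loadsave.cpp:1063 imwrite_ Unsupported depth image for selected encoder is fallbacked to CV_8U.
```

```bash
cat > wr.py <<'E'
from h import *
from numpy import interp
def up(c,f,lv):  # f monotone-ish crossing index: first crossing going along c
    for i in range(len(f)-1):
        if (f[i]-lv)*(f[i+1]-lv)<=0 and f[i]!=f[i+1]: return c[i]+(lv-f[i])/(f[i+1]-f[i])
def measure(t,verbose=True,off=(0,0)):
    """t: averaged top image; handle ridge & jaws near start place, off = (du,dv) shift"""
    g=t.mean(-1); du,dv=off
    L=[];Rr=[];F=[];F2=[];J=[];B=[]
    for r in range(275+dv,322+dv):
        c=np.arange(386+du,399+du);L.append((up(c,g[r,c],48),r)); c=np.arange(399+du,412+du);Rr.append((up(c,g[r,c],48),r))
    for r in range(234+dv,246+dv):
        c=np.arange(383+du,389+du);F2.append((up(c,g[r,c],91),r))
        c=np.arange(389+du,396+du);F.append((up(c,g[r,c],89),r))
        c=np.arange(395+du,420+du);m=395+du+np.argmin(g[r,c]);c=np.arange(m,m+4);J.append((up(c,g[r,c],51),r))
    fit=lambda P:np.polyfit(*np.array([(r,c) for c,r in P if c is not None]).T,1)
    return dict(L=fit(L),R=fit(Rr),F=fit(F),F2=fit(F2),J=fit(J)), F,J
E
python3 - <<'E'
from wr import *
d=np.load("im1.npz");t=d['t']
m,F,J=measure(t); print(m); print([round(c,2) for c,_ in F],[round(c,2) for c,_ in J])
zt=0.0245
def line(k,z,r0,r1):
    return np.array([pl("top",np.polyval(m[k],r),r,z)[:2] for r in (r0,r1)])
for k,z,a,b in (("L",0.016,275,322),("R",0.030,275,322),("F",zt,234,246),("F2",zt,234,246),("J",zt,234,246)):
    q=line(k,z,a,b); v=q[0]-q[1]; print(k,q.round(4).tolist(),np.degrees(np.arctan2(v[1],v[0])).round(2))
f=line("F",zt,234,246).mean(0);j=line("J",zt,234,246).mean(0);print("gap y",f-j)
g=t.mean(-1)
# jaw tip rows, throat
for c in (388,389,390): 
    r=np.arange(226,236); print("fixed tip",c,up(r,g[r,c],91))
for c in (396,399,402,405): 
    r=np.arange(242,252); print("throat",c,up(r,g[r,c],91)); r=np.arange(250,258);print(" back",up(r,g[r,c],91))
# hole in handle end, brass
hsv=cv2.cvtColor(t.astype(np.uint8),cv2.COLOR_RGB2HSV)
br=(hsv[:,:,0]>10)&(hsv[:,:,0]<28)&(hsv[:,:,1]>110);br[:, :380]=0;br[:,425:]=0;br[:240]=0;br[:, :][290:]=0
ys,xs=np.nonzero(br);print("brass",xs.mean(),ys.mean(),xs.min(),xs.max(),ys.min(),ys.max(),len(xs))
r=np.arange(325,335);print("handle end",[up(r,g[r,c],50) for c in (395,396,402,403)])
r=np.arange(265,275);print("handle start",[up(r,g[r,c],47) for c in (395,397,399,401,403)])
hole=(g>70); hole[:318]=0;hole[328:]=0;hole[:,:394]=0;hole[:,404:]=0
ys,xs=np.nonzero(hole);print('hole',xs.mean(),ys.mean())
E
```

```text
{'L': array([-3.26932999e-03,  3.93390026e+02]), 'R': array([-2.11449618e-02,  4.10948393e+02]), 'F': array([5.77235587e-03, 3.90953125e+02]), 'F2': array([-2.96351725e-02,  3.92778832e+02]), 'J': array([1.36085100e-03, 4.09175831e+02])}
[np.float64(392.33), np.float64(392.32), np.float64(392.31), np.float64(392.31), np.float64(392.32), np.float64(392.32), np.float64(392.32), np.float64(392.34), np.float64(392.33), np.float64(392.36), np.float64(392.37), np.float64(392.4)] [np.float64(409.48), np.float64(409.48), np.float64(409.55), np.float64(409.49), np.float64(409.52), np.float64(409.5), np.float64(409.46), np.float64(409.5), np.float64(409.53), np.float64(409.48), np.float64(409.49), np.float64(409.54)]
L [[0.5322, -0.3207], [0.421, -0.3216]] 0.43
R [[0.5323, -0.3485], [0.4221, -0.3472]] -0.71
F [[0.6296, -0.3179], [0.6009, -0.3184]] 0.95
F2 [[0.6292, -0.3024], [0.6004, -0.3019]] -1.01
J [[0.6307, -0.3591], [0.6019, -0.3594]] 0.54
gap y [-0.00106364  0.04109647]
fixed tip 388 231.5102189781022
fixed tip 389 231.54338842975207
fixed tip 390 231.53328509406657
throat 396 247.66842105263157
 back 253.63028515240904
throat 399 247.90588235294118
 back 253.64433497536945
throat 402 248.01234567901236
 back 253.71459227467813
throat 405 248.099173553719
 back 253.86315789473684
brass 403.8857142857143 260.57142857142856 400 408 256 265 70
handle end [np.float64(329.51113262342693), np.float64(329.56033452807645), np.float64(329.7477064220183), np.float64(329.6280701754386)]
handle start [np.float64(270.64150943396226), np.float64(270.2083333333333), np.float64(270.5115740740741), np.float64(270.73343373493975), np.float64(270.78687459389215)]
hole 399.09090909090907 323.09090909090907
```

```bash
python3 - <<'E'
from wr import *
print("tip->mouth",pl("top",389,231.53,.0245)[0]-.018,"throat->mouth",pl("top",400,247.9,.0245)[0]+.022,
"hstart->mouth",pl("top",399,270.5,.030)[0]+.075,"hend->mouth",pl("top",399,329.7,.030)[0]+.215, "worm",pl("top",403.9,260.6,.0295), "hole",pl("top",399.1,323.1,.03))
# carrier centre & nut from top: nut hexagon top z=.127+.012
t=np.load("im1.npz")['t'].astype(np.uint8);hsv=cv2.cvtColor(t,cv2.COLOR_RGB2HSV)
red=((hsv[:,:,0]<6)|(hsv[:,:,0]>174))&(hsv[:,:,1]>150); red[:, :205]=0; red[:,325:]=0;red[:190]=0;red[310:]=0
P=[]
for v,u in zip(*np.nonzero(red)): P.append(pl("top",u,v,.081)[:2])
P=np.array(P); print("red",len(P),P.mean(0))
np.save("red.npy",P)
c=np.array([(P[:,0].min()+P[:,0].max())/2,(P[:,1].min()+P[:,1].max())/2])
# fit arms: angle by 4-fold moment
for it in range(3):
    d=P-c; r=np.hypot(*d.T); far=r>.04; th=np.arctan2(d[far,1],d[far,0]); a=np.angle(np.mean(np.exp(4j*th)))/4
    # centre: project each arm's line
    k=np.round((th-a)/(np.pi/2)).astype(int)%4; A=[];b=[]
    for j in range(4):
        q=P[far][k==j]; m=q.mean(0); n=np.array([-np.sin(a+j*np.pi/2),np.cos(a+j*np.pi/2)]); A.append(n);b.append(n@m)
    c=np.linalg.lstsq(np.array(A),np.array(b),rcond=None)[0]
    print("arms c",c,"ang",np.degrees(a))
# base disc
bl=cv2.inRange(hsv,(0,0,0),(179,255,110))
g=cv2.GaussianBlur(t,(3,3),0)
wood=(t[:,:,0].astype(int)-t[:,:,2]>40)
dm=(~wood).astype(np.uint8)
n,l,st,ce=cv2.connectedComponentsWithStats(dm)
i=l[270,235];print(st[i],ce[i])
cn=max(cv2.findContours((l==i).astype(np.uint8),0,1)[0],key=cv2.contourArea); h=cv2.convexHull(cn);e=cv2.fitEllipse(h);print(e, pl("top",*e[0],.012))
for name,x in (("tray",(116,290)),("mat",(375,300))):
    i=l[x[1],x[0]];print(name,st[i],ce[i]);
E
```

```text
tip->mouth 0.6173251453023878 throat->mouth 0.6187818710902211 hstart->mouth 0.6176095379858497 hend->mouth 0.6189185690871285 worm [ 0.5663794  -0.34538111  0.0295    ] hole [ 0.41925948 -0.33531337  0.03      ]
red 801 [ 0.59277794 -0.01131478]
arms c [ 0.59369476 -0.01100707] ang 3.4982979377328354
arms c [ 0.59371654 -0.01101931] ang 3.5336377316115732
arms c [ 0.59371654 -0.01101931] ang 3.5335708005287363
[ 211  195  105  104 7519] [264.01569358 246.481314  ]
((263.3907165527344, 246.46144104003906), (104.22867584228516, 105.10330200195312), 76.67134094238281) [ 0.59296074 -0.01107747  0.012     ]
tray [  62  238  108  106 9491] [115.55041618 290.39184491]
mat [ 357  223   72  130 7817] [393.18255085 288.21773059]
```

```bash
python3 - <<'E'
import numpy as np,cv2
d=np.load("im1.npz")
s=d['s'][:,:,::-1].astype(np.uint8)
cv2.imwrite("pics/d.png",cv2.resize(s[230:360,265:405],None,fx=4.5,fy=4.5,interpolation=cv2.INTER_CUBIC))
t=d['t'][:,:,::-1].astype(np.uint8)
cv2.imwrite("pics/e.png",cv2.resize(t[220:265,238:285],None,fx=12,fy=12,interpolation=cv2.INTER_CUBIC))
E
```

```text
(no output)
```

View pics/d.png

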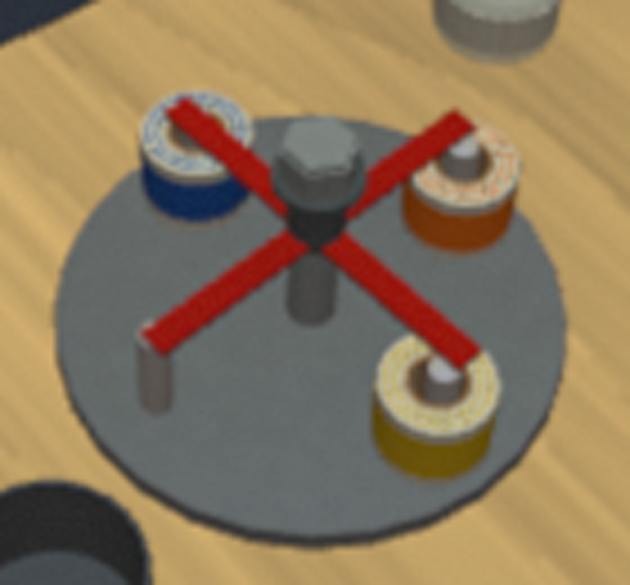

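View pics/e.png

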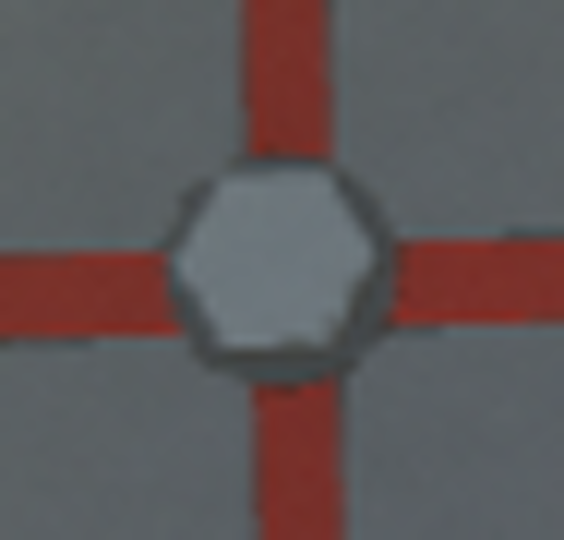

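The keeper's nut centre is at about (0.594,-0.011), with a pair of flats square to its 3.5° arm. The wrench lies along world x, with the mouth at (0.618,-0.335), the worm at about (0.567,-0.345) and a gap of about 40.7 mm. First I'll move above the worm.

```bash
python3 -c "
from h import *
go(0.573,-0.345,0.15,90)"
```

```text
Traceback (most recent call last):
  File "h.py", line 28, in go
    print('tip',tip.round(4),'zhead',yaw_z().round(2),'shift units',(d/0.03).round(2),'turn(deg about world z)',round(dy,2),'tool-x turn units',round(-dy/5,2),'q6',s['q'][5].round(1),'t',s['time_s'],'F',s['ft_force'].round(1),'w',s['grip_width'].round(4))
                                                                                                                                                                                                                                      ^^^^^^^^^^^^^^^^^^^^^
AttributeError: 'float' object has no attribute 'round'
```

```bash
sed -i '/^def go/,$d' h.py; cat >> h.py <<'E'
def go(x,y,ztip,zhead=None):
    """shift (units 30mm) in the tool axes AFTER turning to heading zhead of tool z; turn in units of 5 deg about tool x"""
    s=env.observe();R=s['tool_rot'];p=s['position']
    tip=p+R[:,0]*env.tips_ahead
    a=yaw_z(); dy=0 if zhead is None else (zhead-a+90)%180-90
    b=np.radians(a+dy); Rt=np.array([[0,-np.sin(b),np.cos(b)],[0,np.cos(b),np.sin(b)],[-1,0,0]])
    d=Rt.T@(np.array([x,y,ztip])-tip)
    print('tip',tip.round(4),'zhead',round(a,2),'| shift',(d/0.03).round(3),'turn',round(-dy/5,3),'| q',s['q'].round(0),'t',round(s['time_s'],2),'F',s['ft_force'].round(1),'w',round(s['grip_width'],4),'tilt',R[:2,0].round(4))
E
python3 -c "
from h import *
go(0.573,-0.345,0.15,90)"
```

```text
tip [0.2307 0.4993 0.2313] zhead 65.2 | shift [  2.711 -11.411 -28.143] turn -4.96 | q [ 53.  22.  74.   0.  84. -12.] t 0.9 F [-0.3  0.4  0.1] w 0.0851 tilt [0. 0.]
```

```bash
python3 -m inch '[[1,[0,0,0],-0.992],[1,[0,0,0],-0.992],[1,[0,0,0],-0.992],[1,[0,0,0],-0.992],[1,[0,0,0],-0.992],[1,[0,-0.39,-0.97],0],[1,[0,-0.39,-0.97],0],[1,[0,-0.39,-0.97],0]]' 40
python3 -m inch '[[1,[0,-0.39,-0.97],0],[1,[0,-0.39,-0.97],0],[1,[0,-0.39,-0.97],0],[1,[0,-0.39,-0.97],0],[1,[0,-0.39,-0.97],0],[1,[0,-0.39,-0.97],0],[1,[0,-0.39,-0.97],0],[1,[0,-0.39,-0.97],0]]'
python3 -m inch '[[1,[0,-0.39,-0.97],0],[1,[0,-0.39,-0.97],0],[1,[0,-0.39,-0.97],0],[1,[0,-0.39,-0.97],0],[1,[0,-0.39,-0.97],0],[1,[0,-0.39,-0.97],0],[1,[0,-0.39,-0.97],0],[1,[0,-0.39,-0.97],0]]'
python3 -c "
from h import *
go(0.573,-0.345,0.15,90)"
```

```text
time_s: 1.57
position: [0.2658, 0.411, 0.4046]
tool_rot: [[-0.0, -1.0, -0.001], [-0.0, -0.001, 1.0], [-1.0, 0.0, -0.0]]
ft_force: [2.0, 0.4, 0.3]
grip_width: 0.0001
time_s: 2.23
position: [0.3596, 0.1777, 0.4049]
tool_rot: [[0.001, -1.0, -0.0], [0.0, -0.0, 1.0], [-1.0, -0.001, 0.0]]
ft_force: [1.1, 0.4, 0.6]
grip_width: -0.0002
time_s: 2.9
position: [0.4532, -0.0552, 0.4049]
tool_rot: [[0.0, -1.0, 0.0], [-0.0, 0.0, 1.0], [-1.0, -0.0, -0.0]]
ft_force: [0.9, 0.5, 0.4]
grip_width: -0.0004
tip [ 0.4533 -0.0553  0.2315] zhead 89.99 | shift [ 2.716 -3.989 -9.658] turn -0.003 | q [ -22.   12.   88.    0.   79. -112.] t 2.9 F [0.9 0.5 0.4] w -0.0004 tilt [ 0.0004 -0.0001]
```

```bash
python3 -m inch '[[1,[0,-0.4,-0.966],0],[1,[0,-0.4,-0.966],0],[1,[0,-0.4,-0.966],0],[1,[0,-0.4,-0.966],0],[1,[0,-0.4,-0.966],0],[1,[0,-0.4,-0.966],0],[1,[0,-0.4,-0.966],0],[1,[0,-0.4,-0.966],0]]'
python3 -m inch '[[1,[0.3,-0.4,-0.966],0],[1,[0.5,-0.38,-0.966],0],[1,[1,0,0],0],[1,[0.9,0,0],0],[1,[0,0,0],0],[1,[0,0,0],0],[1,[0,0,0],0],[1,[0,0,0],0]]'
python3 - <<'E'
from h import *
t=grab("top",2);s=grab("scene",2)
go(0.573,-0.345,0.04,90)
cv2.imwrite("pics/f.png",cv2.resize(s[130:250,200:360,::-1],None,fx=4.5,fy=4.5).astype(np.uint8))
cv2.imwrite("pics/g.png",cv2.resize(t[215:345,340:470,::-1],None,fx=4.5,fy=4.5).astype(np.uint8))
E
```

```text
time_s: 3.57
position: [0.5494, -0.287, 0.4047]
tool_rot: [[0.0, -1.0, 0.0], [0.0, 0.0, 1.0], [-1.0, -0.0, 0.0]]
ft_force: [1.6, -0.4, -0.1]
grip_width: 0.0001
time_s: 4.23
position: [0.5726, -0.3432, 0.3263]
tool_rot: [[0.003, -1.0, -0.0], [-0.003, -0.0, 1.0], [-1.0, -0.003, -0.003]]
ft_force: [0.2, 0.3, 0.6]
grip_width: 0.0001
tip [ 0.5727 -0.3435  0.1515] zhead 90.01 | shift [ 3.717 -0.012 -0.051] turn 0.002 | q [ -41.   37.   61.   -0.   82. -131.] t 4.43 F [0.4 0.2 0.6] w -0.0005 tilt [ 0.0014 -0.0012]
```

View pics/f.png

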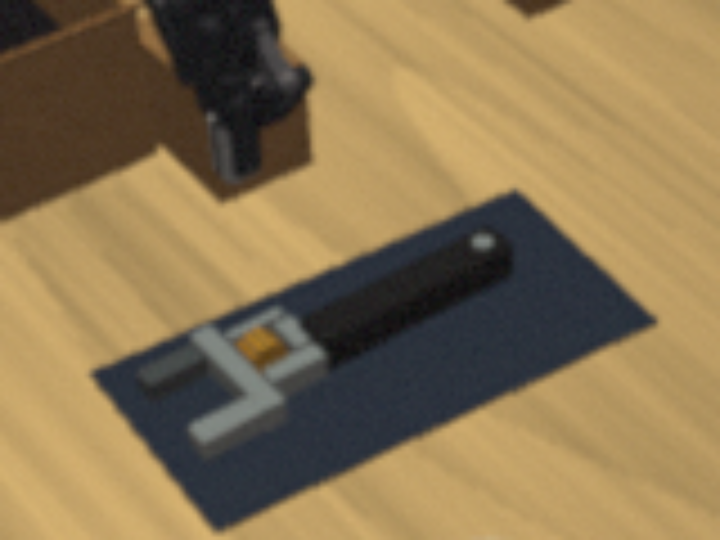

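View pics/g.png

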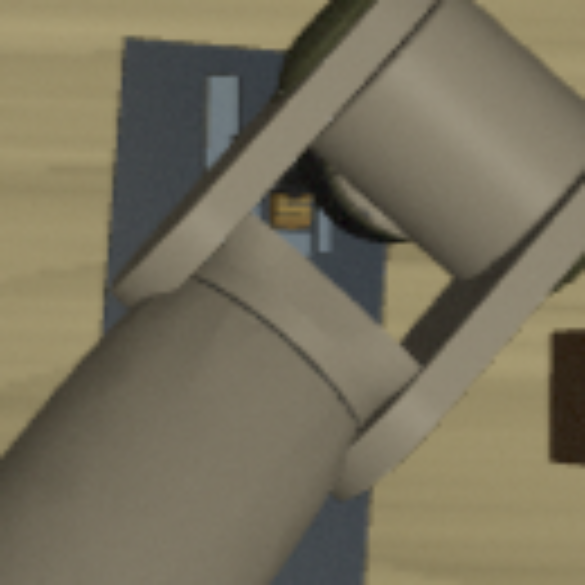

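```bash
python3 -m inch '[[1,[1,-0.02,-0.05],0],[1,[1,0,0],0],[1,[1,0,0],0],[1,[0.6,0,0],0],[1,[0,0,0],0],[1,[0,0,0],0],[1,[0,0,0],0],[1,[0,0,0],0]]'
python3 -c "
from h import *
go(0.574,-0.345,0.0305,90)"
```

```text
time_s: 5.1
position: [0.5733, -0.3451, 0.2179]
tool_rot: [[0.003, -1.0, -0.0], [-0.002, -0.0, 1.0], [-1.0, -0.003, -0.002]]
ft_force: [-0.6, -0.3, 0.6]
grip_width: 0.0004
tip [ 0.5738 -0.3455  0.0445] zhead 90.01 | shift [ 0.465 -0.008  0.017] turn 0.002 | q [ -41.   43.   68.   -0.   69. -131.] t 5.1 F [-0.6 -0.3  0.6] w 0.0004 tilt [ 0.0026 -0.0023]
```

```bash
python3 -m inch '[[1,[0.2,0,0],0],[1,[0.15,0,0],0],[1,[0.05,0,0],0],[1,[0.03,0,0],0],[1,[0,0,0],0],[1,[0,0,0],0],[1,[0,0,0],0],[1,[0,0,0],0]]'
python3 -c "
from h import *
go(0.574,-0.345,0.0295,90)"
python3 -m inch '[[1,[0.02,0,0],0],[1,[0,0,0],0],[1,[0.02,0,0],0],[1,[0,0,0],0],[1,[0.01,0,0],0],[1,[0,0,0],0],[1,[0,0,0],0],[1,[0,0,0],0]]'
python3 -c "
from h import *
go(0.574,-0.345,0.0295,90)"
```

```text
time_s: 5.77
position: [0.573, -0.3449, 0.2029]
tool_rot: [[0.0, -1.0, -0.0], [-0.0, -0.0, 1.0], [-1.0, -0.0, -0.0]]
ft_force: [-0.7, 0.9, 0.3]
grip_width: 0.0004
tip [ 0.5731 -0.345   0.0295] zhead 90.0 | shift [ 0.001 -0.031 -0.002] turn 0.001 | q [ -41.   44.   68.   -0.   68. -131.] t 5.77 F [-0.7  0.9  0.3] w 0.0004 tilt [ 0.0001 -0.0001]
time_s: 6.43
position: [0.5732, -0.3449, 0.2023]
tool_rot: [[0.001, -1.0, -0.0], [-0.001, -0.0, 1.0], [-1.0, -0.001, -0.001]]
ft_force: [0.2, 0.6, 6.3]
grip_width: 0.0002
tip [ 0.5734 -0.3451  0.0289] zhead 90.01 | shift [-0.021 -0.021  0.002] turn 0.001 | q [ -41.   44.   68.    0.   67. -131.] t 6.43 F [0.2 0.6 6.3] w 0.0002 tilt [ 0.0012 -0.0009]
```

```bash
python3 -m inch '[[1,[0.005,0.06,0],0],[1,[0,0.06,0],0],[1,[0,0.06,0],0],[1,[0,0.06,0],0],[1,[0,0.06,0],0],[1,[0,0.06,0],0],[1,[0,0.06,0],0],[1,[0,0.06,0],0]]'
python3 - <<'E'
from h import *
go(0.574,-0.345,0.0295,90)
s=grab("scene",2)
cv2.imwrite("pics/f2.png",cv2.resize(s[160:250,200:320,::-1],None,fx=6,fy=6).astype(np.uint8))
E
```

```text
time_s: 7.1
position: [0.5592, -0.3449, 0.2023]
tool_rot: [[0.003, -1.0, -0.0], [-0.002, -0.0, 1.0], [-1.0, -0.003, -0.002]]
ft_force: [2.9, 1.1, 5.8]
grip_width: -0.0001
tip [ 0.5597 -0.3452  0.0289] zhead 90.01 | shift [-0.019 -0.476  0.008] turn 0.001 | q [ -42.   43.   71.    0.   66. -132.] t 7.1 F [2.9 1.1 5.8] w -0.0001 tilt [ 0.0033 -0.0017]
```

View pics/f2.png

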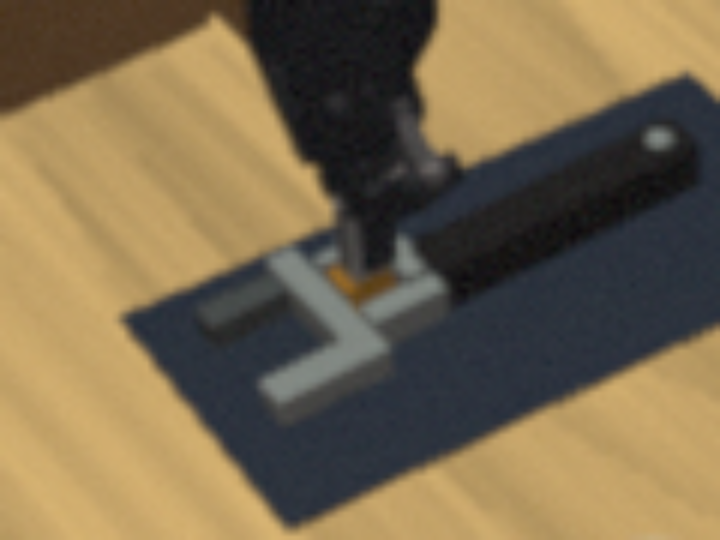

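```bash
python3 -m inch '[[1,[-0.2,0,0],0],[1,[0,-0.25,0],0],[1,[0,-0.25,0],0],[1,[0,0,0],0],[1,[0.15,0,0],0],[1,[0.05,0,0],0],[1,[0,0,0],0],[1,[0,0,0],0]]'
python3 -c "
from h import *
go(0.574,-0.345,0.0295,90)"
python3 -m inch '[[1,[0,0.06,0],0],[1,[0,0.06,0],0],[1,[0,0.06,0],0],[1,[0,0.06,0],0],[1,[0,0.06,0],0],[1,[0,0.06,0],0],[1,[0,0.06,0],0],[1,[0,0.06,0],0]]'
python3 -c "
from h import *
go(0.574,-0.345,0.0295,90)"
python3 -m inch '[[1,[-0.2,0,0],0],[1,[0,-0.25,0],0],[1,[0,-0.25,0],0],[1,[0,0,0],0],[1,[0.15,0,0],0],[1,[0.05,0,0],0],[1,[0,0,0],0],[1,[0,0,0],0]]'
python3 -c "
from h import *
go(0.574,-0.345,0.0295,90)"
python3 -m inch '[[1,[0,0.06,0],0],[1,[0,0.06,0],0],[1,[0,0.06,0],0],[1,[0,0.06,0],0],[1,[0,0.06,0],0],[1,[0,0.06,0],0],[1,[0,0.06,0],0],[1,[0,0.06,0],0]]'
python3 -c "
from h import *
go(0.574,-0.345,0.0295,90)"

```

```text
time_s: 7.87
position: [0.5738, -0.3449, 0.2016]
tool_rot: [[0.001, -1.0, -0.0], [-0.001, -0.0, 1.0], [-1.0, -0.001, -0.001]]
ft_force: [1.2, 0.1, 5.1]
grip_width: 0.0002
tip [ 0.574  -0.345   0.0282] zhead 90.0 | shift [-0.044  0.    -0.   ] turn 0.001 | q [ -41.   44.   68.    0.   67. -131.] t 7.87 F [1.2 0.1 5.1] w 0.0002 tilt [ 0.0012 -0.0006]
time_s: 8.53
position: [0.5597, -0.3447, 0.2023]
tool_rot: [[0.003, -1.0, -0.0], [-0.001, -0.0, 1.0], [-1.0, -0.003, -0.001]]
ft_force: [3.3, 2.6, 8.5]
grip_width: -0.0001
tip [ 0.5603 -0.3449  0.0289] zhead 90.0 | shift [-0.02  -0.457 -0.003] turn 0.001 | q [ -42.   43.   71.    0.   66. -132.] t 8.53 F [3.3 2.6 8.5] w -0.0001 tilt [ 0.0033 -0.001 ]
time_s: 9.2
position: [0.574, -0.3449, 0.2007]
tool_rot: [[-0.001, -1.0, 0.0], [0.001, 0.0, 1.0], [-1.0, 0.001, 0.001]]
ft_force: [-0.0, 0.2, 0.0]
grip_width: 0.0001
tip [ 0.5739 -0.3448  0.0273] zhead 89.99 | shift [-0.073 -0.003 -0.005] turn -0.001 | q [ -41.   44.   68.   -0.   67. -131.] t 9.2 F [-0.   0.2  0. ] w 0.0001 tilt [-0.0008  0.0005]
time_s: 9.87
position: [0.5598, -0.345, 0.2016]
tool_rot: [[0.001, -1.0, -0.0], [-0.001, -0.0, 1.0], [-1.0, -0.001, -0.001]]
ft_force: [3.7, -0.6, 2.4]
grip_width: 0.0001
tip [ 0.56   -0.3451  0.0282] zhead 90.0 | shift [-0.045 -0.467  0.004] turn 0.001 | q [ -42.   43.   71.    0.   66. -132.] t 9.87 F [ 3.7 -0.6  2.4] w 0.0001 tilt [ 0.001  -0.0007]
```

```bash
python3 -m inch '[[1,[-0.3,0,0],0],[1,[-1,0,0],0],[1,[-1,0,0],0],[1,[-1,0.5,0],0],[1,[-0.5,1,0],0],[1,[0,1,0],0],[1,[0,1,0],0],[1,[0,1,0],0]]'
python3 - <<'E'
from wr import *
s=grab("scene",3);t=grab("top",4);np.savez("im2.npz",t=t,s=s)
cv2.imwrite("pics/f3.png",cv2.resize(s[160:250,200:320,::-1],None,fx=6,fy=6).astype(np.uint8))
cv2.imwrite("pics/g3.png",cv2.resize(t[215:345,340:470,::-1],None,fx=4.5,fy=4.5).astype(np.uint8))
E
```

```text
time_s: 10.53
position: [0.4231, -0.3443, 0.3156]
tool_rot: [[-0.001, -1.0, -0.0], [0.001, -0.0, 1.0], [-1.0, 0.001, 0.001]]
ft_force: [-0.3, -0.7, -0.1]
grip_width: 0.0001
```

View pics/f3.png

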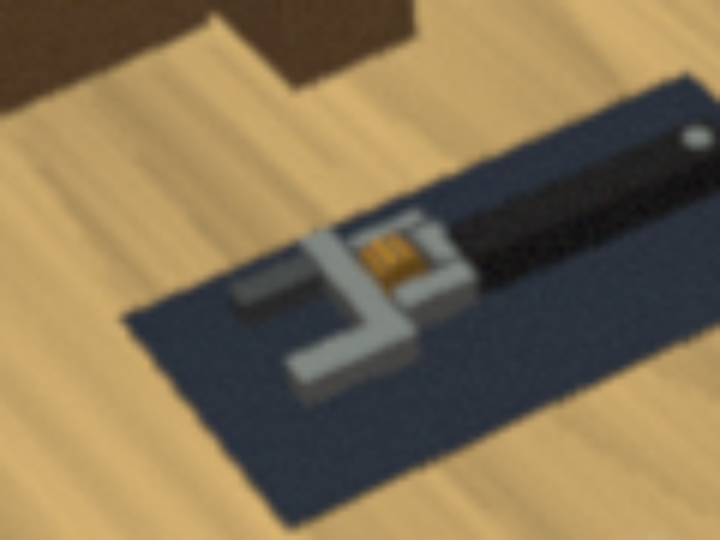

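View pics/g3.png

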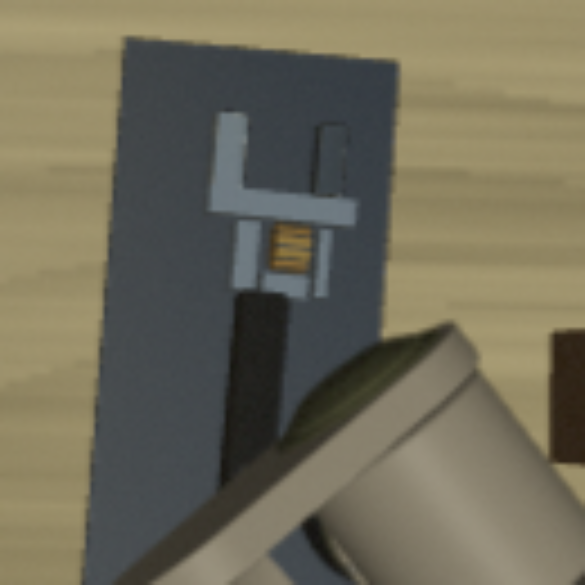

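```bash
cat > gap.py <<'E'
from wr import *
def edges(t,rows,shift):
    """rotate: sample edges per row"""
    g=t.mean(-1);out=[]
    return g
def gap(t,r0,r1,cf,cj,z=.0245,lf=89,lj=51):
    """cf: approx col range of fixed inner edge; cj: col range holding dark line"""
    g=t.mean(-1);F=[];J=[]
    for r in range(r0,r1):
        c=np.arange(*cf);F.append(pl("top",up(c,g[r,c],lf),r,z)[:2])
        c=np.arange(*cj);m=cj[0]+np.argmin(g[r,c]);c=np.arange(m,m+4);x=up(c,g[r,c],lj)
        if x is not None: J.append(pl("top",x,r,z)[:2])
    F=np.array(F);J=np.array(J)
    pf=np.polyfit(F[:,0],F[:,1],1);pj=np.polyfit(J[:,0],J[:,1],1)
    x=.5*(F[:,0].mean()+J[:,0].mean()); k=(pf[0]+pj[0])/2
    return (np.polyval(pf,x)-np.polyval(pj,x))*np.cos(np.arctan(k)),np.degrees(np.arctan([pf[0],pj[0]])),F,J
E
python3 - <<'E'
from gap import *
np.set_printoptions(linewidth=220)
t=np.load("im1.npz")['t'];print(gap(t,234,246,(389,396),(400,420))[:2])
t=np.load("im2.npz")['t'];g=t.mean(-1)
for r in (242,246,250,254): print(g[r,385:424].round().astype(int))
print(gap(t,243,255,(391,398),(402,424))[:2])
E
```

```text
(np.float64(0.04111529282584696), array([0.95021759, 0.54302554]))
[ 68  65  66  95 120 120 121 120 119 110  67  66  66  66  65  64  67  65  65  65  64  64  65  62  64  62  54  54  52  51  56  54  65  64  63  61  62  63  64]
[ 66  65  70 118 121 121 122 121 120 121  65  66  65  65  66  65  64  66  64  65  65  65  65  64  57  36  65  68  69  66  66  63  53  64  63  62  66  63  63]
[ 66  64  82 122 120 120 120 120 115  77  67  67  66  66  67  67  64  66  66  65  67  66  64  63  49  42  68  67  67  66  66  61  65  64  65  65  62  62  64]
[ 65  69 105 120 122 121 122 120 111  56  67  67  66  67  67  66  65  66  66  66  66  66  66  62  41  54  71  69  68  66  66  52  65  65  65  64  65  63  65]
(np.float64(0.03880657768958205), array([-5.96688999, -3.59429523]))
```

```bash
cat > worm.py <<'E'
from gap import *
def worm(t,z=.0295):
    hsv=cv2.cvtColor(t.astype(np.uint8),cv2.COLOR_RGB2HSV)
    br=(hsv[:,:,0]>10)&(hsv[:,:,0]<28)&(hsv[:,:,1]>110);br[:, :380]=0;br[:,425:]=0;br[:235]=0;br[295:]=0
    # exclude wood: keep component near dark surroundings
    n,l,st,ce=cv2.connectedComponentsWithStats(br.astype(np.uint8))
    i=1+np.argmax(st[1:,4]); return pl("top",*ce[i],z),st[i],ce[i]
E
python3 - <<'E'
from worm import *
for f in ("im1.npz","im2.npz"): print(worm(np.load(f)['t']))
E
python3 -c "
from h import *
go(0.55,-0.347,0.04,85.4)"
```

```text
(array([ 0.56644636, -0.34534652,  0.0295    ]), array([400, 256,   9,  10,  70], dtype=int32), array([403.88571429, 260.57142857]))
(array([ 0.5449318 , -0.34519036,  0.0295    ]), array([400, 265,   9,  10,  65], dtype=int32), array([403.73846154, 269.64615385]))
tip [ 0.4254 -0.3449  0.1417] zhead 90.04 | shift [ 3.391 -4.145  0.262] turn 0.929 | q [ -51.   26.   83.   -0.   71. -141.] t 10.88 F [ 1.2 -0.   0. ] w 0.0005 tilt [-0.0002  0.0001]
```

```bash
python3 -m inch '[[1,[0,0,0],0.92],[1,[0,-0.9,0],0],[1,[0,-0.9,0],0],[1,[0,-0.9,0],0],[1,[0,-0.9,0.1],0],[1,[0,-0.6,0.16],0],[1,[1,0,0],0],[1,[1,0,0],0]]'
python3 -m inch '[[1,[1,0,0],0],[1,[0.3,0,0],0],[1,[0,0,0],0],[1,[0,0,0],0],[1,[0,0,0],0],[1,[0,0,0],0],[1,[0,0,0],0],[1,[0,0,0],0]]'
python3 -c "
from h import *
go(0.5515,-0.3457,0.0295,85.4)"
```

```text
time_s: 11.55
position: [0.5529, -0.3464, 0.2551]
tool_rot: [[0.003, -0.997, 0.078], [-0.002, 0.078, 0.997], [-1.0, -0.003, -0.002]]
ft_force: [-0.1, -0.8, -0.8]
grip_width: -0.0001
time_s: 12.22
position: [0.5511, -0.3473, 0.2172]
tool_rot: [[0.001, -0.997, 0.08], [-0.001, 0.08, 0.997], [-1.0, -0.001, -0.001]]
ft_force: [0.2, -0.3, 0.4]
grip_width: 0.0
tip [ 0.5513 -0.3475  0.0438] zhead 85.4 | shift [ 0.478 -0.002  0.061] turn -0.0 | q [ -43.   42.   71.   -0.   67. -128.] t 12.22 F [ 0.2 -0.3  0.4] w 0.0 tilt [ 0.0012 -0.0011]
```

```bash
python3 -m inch '[[1,[0.2,0,0.06],0],[1,[0.2,0,0],0],[1,[0.06,0,0],0],[1,[0.03,0,0],0],[1,[0.02,0,0],0],[1,[0.02,0,0],0],[1,[0,0,0],0],[1,[0,0,0],0]]'
python3 -c "
from h import *
go(0.5515,-0.3457,0.0295,85.4)"
```

```text
time_s: 12.88
position: [0.5514, -0.3453, 0.202]
tool_rot: [[0.002, -0.997, 0.08], [-0.001, 0.08, 0.997], [-1.0, -0.002, -0.001]]
ft_force: [-1.8, 4.0, 14.8]
grip_width: -0.0
tip [ 0.5517 -0.3454  0.0286] zhead 85.41 | shift [-0.029  0.006 -0.01 ] turn 0.002 | q [ -42.   43.   72.    0.   65. -128.] t 12.88 F [-1.8  4.  14.8] w -0.0 tilt [ 0.0017 -0.001 ]
```

```bash
python3 -m inch '[[1,[-0.02,0,0],0],[1,[0,0.06,0],0],[1,[0,0.06,0],0],[1,[0,0.06,0],0],[1,[0,0.06,0],0],[1,[0,0.06,0],0],[1,[0,0.06,0],0],[1,[0,0,0],0]]'
python3 -c "
from h import *
go(0.5515,-0.3457,0.0295,85.4)
s=grab('scene',2)
cv2.imwrite('pics/f4.png',cv2.resize(s[160:250,200:320,::-1],None,fx=6,fy=6).astype(np.uint8))"
```

```text
time_s: 13.55
position: [0.541, -0.3444, 0.2022]
tool_rot: [[0.004, -0.997, 0.08], [-0.001, 0.08, 0.997], [-1.0, -0.004, -0.001]]
ft_force: [2.8, 2.4, 10.0]
grip_width: 0.0003
tip [ 0.5416 -0.3447  0.0288] zhead 85.41 | shift [-0.023 -0.331 -0.007] turn 0.001 | q [ -43.   42.   74.    0.   64. -128.] t 13.55 F [ 2.8  2.4 10. ] w 0.0003 tilt [ 0.0035 -0.0014]
```

View pics/f4.png

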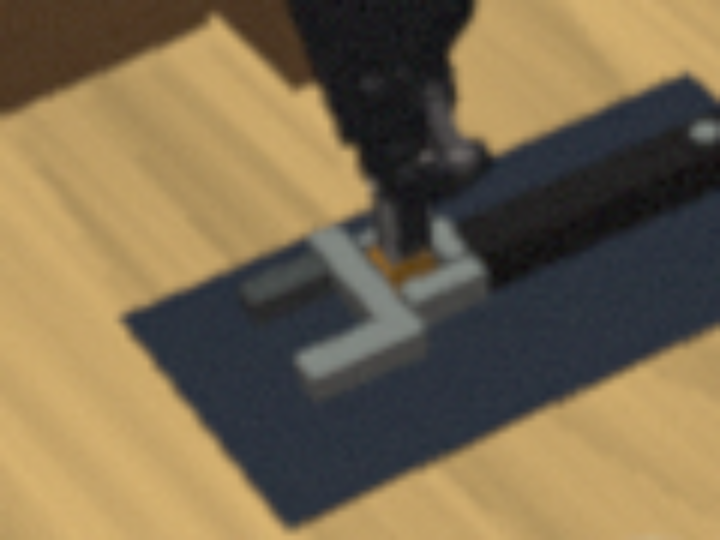

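```bash
python3 -m inch '[[1,[0,0.03,0],0],[1,[0,0.03,0],0],[1,[0,0.03,0],0],[1,[0,0.03,0],0],[1,[0,0.03,0],0],[1,[0,0.03,0],0],[1,[0,0.03,0],0],[1,[0,0.03,0],0]]'
python3 -c "
from h import *
go(0.5515,-0.3457,0.0295,85.4)
s=grab('scene',2)
cv2.imwrite('pics/f5.png',cv2.resize(s[160:250,200:320,::-1],None,fx=6,fy=6).astype(np.uint8))"
```

```text
time_s: 14.32
position: [0.534, -0.3439, 0.2022]
tool_rot: [[0.004, -0.997, 0.08], [-0.002, 0.08, 0.997], [-1.0, -0.004, -0.001]]
ft_force: [3.8, 2.4, 9.3]
grip_width: -0.0001
tip [ 0.5347 -0.3442  0.0288] zhead 85.41 | shift [-0.023 -0.561 -0.007] turn 0.002 | q [ -43.   41.   75.    0.   64. -129.] t 14.32 F [3.8 2.4 9.3] w -0.0001 tilt [ 0.004  -0.0016]
```

View pics/f5.png

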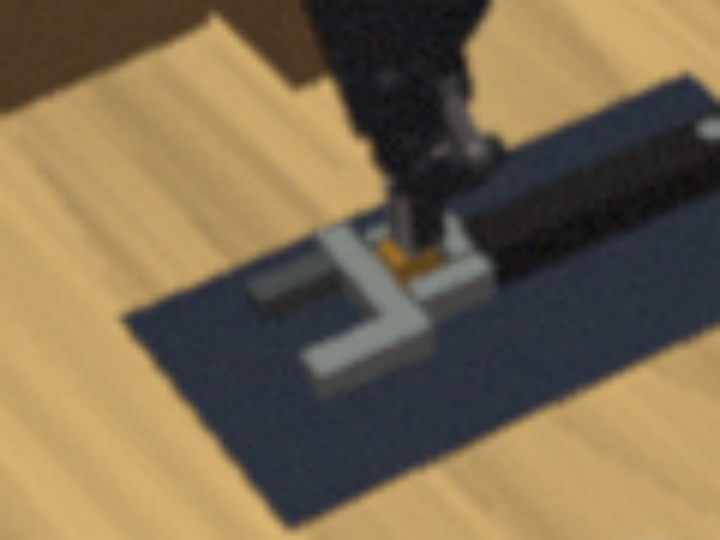

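```bash
python3 -m inch '[[1,[-0.3,0,0],0],[1,[-1,0,0],0],[1,[-1,0,0],0],[1,[-0.7,0.8,0],0],[1,[0,1,0],0],[1,[0,1,0],0],[1,[0,1,0],0],[1,[0,0,0],0]]'
python3 - <<'E'
from worm import *
np.set_printoptions(linewidth=220)
s=grab("scene",3);t=grab("top",6);np.savez("im3.npz",t=t,s=s)
cv2.imwrite("pics/g4.png",cv2.resize(t[215:345,340:470,::-1],None,fx=4.5,fy=4.5).astype(np.uint8))
g=t.mean(-1)
for r in (242,246,250,254,258): print(g[r,385:424].round().astype(int))
print(worm(t))
print(gap(t,246,257,(391,398),(402,424))[:2])
go(0.54,-0.345,.04,85.4)
E
```

```text
time_s: 15.08
position: [0.416, -0.3341, 0.2908]
tool_rot: [[-0.003, -0.997, 0.082], [0.002, 0.082, 0.997], [-1.0, 0.003, 0.002]]
ft_force: [0.8, -0.2, -0.0]
grip_width: -0.0002
[68 67 66 66 66 67 66 66 65 65 65 65 65 66 66 65 66 64 66 64 64 65 63 66 65 64 65 63 62 63 64 63 62 62 63 63 62 63 62]
[ 68  63  73 118 121 121 120 119 122 121  65  66  65  67  66  67  65  65  66  66  64  64  67  63  52  45  67  67  70  63  56  56  64  63  63  63  63  64  63]
[ 67  62  80 120 120 121 121 120 114  81  67  66  66  66  66  66  66  67  66  66  65  65  66  61  42  57  70  68  67  65  64  58  63  64  63  64  64  64  64]
[ 65  70 105 121 121 121 121 119 109  54  66  66  66  66  66  67  67  66  67  67  66  65  65  54  38  67  68  68  67  69  70  66  63  65  64  64  64  62  65]
[ 64  71 117 122 122 120 120 114  95  68  66  65  66  67  66  68  67  67  67  67  67  66  62  45  46  69  68  67  66  65  63  66  65  66  66  65  64  64  64]
(array([ 0.53694948, -0.34469613,  0.0295    ]), array([400, 268,   9,  11,  66], dtype=int32), array([403.5       , 273.01515152]))
(np.float64(0.037691221151311835), array([-5.68781511, -4.71706543]))
tip [ 0.4201 -0.3348  0.1173] zhead 85.44 | shift [ 2.575 -4.012 -0.018] turn 0.009 | q [ -51.   27.   87.   -0.   67. -137.] t 15.53 F [ 0.9 -0.9 -0.6] w 0.0002 tilt [-0.0001  0.0001]
```

View pics/g4.png

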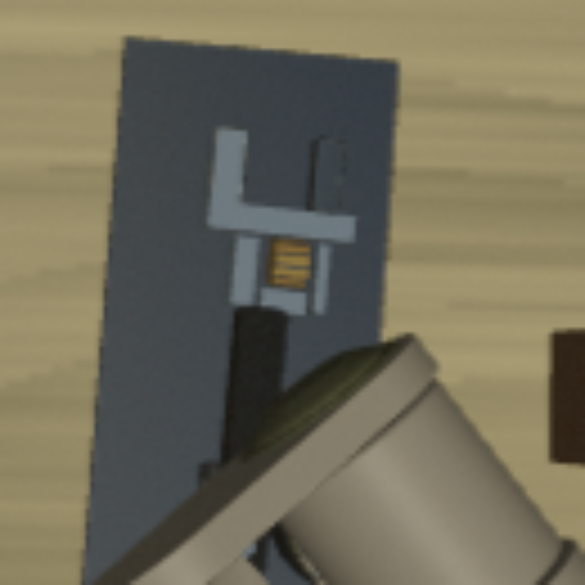

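```bash
python3 -c "
from h import *
go(0.544,-0.3453,.0335,85)"
python3 -m inch '[[1,[0,-1,0],0],[1,[0,-1,0],0],[1,[0,-1,0],0],[1,[0,-1,0],0.08],[1,[0.8,-0.14,0],0],[1,[0.8,0,0],0],[1,[0.8,0,0],0],[1,[0.2,0,0],0]]'
python3 -m inch '[[1,[0,0,0],0],[1,[0,0,0],0],[1,[0,0,0],0],[1,[0,0,0],0],[1,[0,0,0],0],[1,[0,0,0],0],[1,[0,0,0],0],[1,[0,0,0],0]]'
python3 -c "
from h import *
go(0.544,-0.3453,.0335,85)"
```

```text
tip [ 0.4201 -0.3348  0.1173] zhead 85.44 | shift [ 2.792 -4.145  0.012] turn 0.089 | q [ -51.   27.   87.   -0.   67. -137.] t 15.53 F [ 0.9 -0.9 -0.6] w 0.0002 tilt [-0.0001  0.0001]
time_s: 16.2
position: [0.5432, -0.3441, 0.2088]
tool_rot: [[-0.005, -0.996, 0.087], [0.004, 0.086, 0.996], [-1.0, 0.005, 0.004]]
ft_force: [0.1, 0.4, -0.9]
grip_width: 0.0002
time_s: 16.87
position: [0.5434, -0.3449, 0.2131]
tool_rot: [[0.0, -0.996, 0.087], [-0.0, 0.087, 0.996], [-1.0, -0.0, -0.0]]
ft_force: [0.4, 0.4, -0.3]
grip_width: 0.0
tip [ 0.5434 -0.3449  0.0397] zhead 85.0 | shift [ 0.208 -0.021 -0.011] turn 0.0 | q [ -43.   41.   73.   -0.   66. -128.] t 16.87 F [ 0.4  0.4 -0.3] w 0.0 tilt [ 0.0002 -0.0003]
```

```bash
python3 -m inch '[[1,[0.2,0,0],0],[1,[0.12,0,0],0],[1,[0.03,0,0],0],[1,[0.02,0,0],0],[1,[0.01,0,0],0],[1,[0,0,0],0],[1,[0,0,0],0],[1,[0,0,0],0]]'
python3 -m inch '[[1,[0,0.06,0],0],[1,[0,0.06,0],0],[1,[0,0.06,0],0],[1,[0,0.06,0],0],[1,[0,0.06,0],0],[1,[0,0.06,0],0],[1,[0,0.06,0],0],[1,[0,0.06,0],0]]'
python3 -m inch '[[1,[-0.3,0,0],0],[1,[-1,0,0],0],[1,[-1,0,0],0],[1,[-0.7,0.8,0],0],[1,[0,1,0],0],[1,[0,1,0],0],[1,[0,1,0],0],[1,[0,0,0],0]]'
python3 - <<'E'
from worm import *
np.set_printoptions(linewidth=220)
t=grab("top",4);np.savez("im4.npz",t=t)
g=t.mean(-1)
print(worm(t))
for a in (246,247,248): print(gap(t,a,a+11,(391,398),(402,424))[:2])
go(0.54,-0.345,.04,85)
E
```

```text
time_s: 17.53
position: [0.5434, -0.3448, 0.2022]
tool_rot: [[0.0, -0.996, 0.087], [-0.0, 0.087, 0.996], [-1.0, -0.0, -0.0]]
ft_force: [-1.5, 3.9, 7.5]
grip_width: -0.0002
time_s: 18.2
position: [0.5296, -0.3437, 0.2023]
tool_rot: [[0.003, -0.996, 0.087], [-0.002, 0.087, 0.996], [-1.0, -0.003, -0.001]]
ft_force: [3.9, 0.6, 6.2]
grip_width: -0.0002
time_s: 18.87
position: [0.4119, -0.3329, 0.2916]
tool_rot: [[-0.003, -0.996, 0.089], [0.002, 0.089, 0.996], [-1.0, 0.003, 0.002]]
ft_force: [0.6, -0.9, -0.1]
grip_width: -0.0002
(array([ 0.53024718, -0.34422738,  0.0295    ]), array([399, 271,  10,  11,  65], dtype=int32), array([403.27692308, 275.84615385]))
(np.float64(0.03722785810983785), array([-1.53631272, -7.92591622]))
(np.float64(0.03699735025008453), array([-5.0286495 , -6.79312135]))
(np.float64(0.03698828127819064), array([-5.93578799, -6.08400113]))
tip [ 0.4161 -0.334   0.1183] zhead 85.01 | shift [ 2.61  -4.145 -0.006] turn 0.002 | q [ -51.   27.   87.    0.   66. -136.] t 19.07 F [-0.5  0.3  0. ] w 0.0005 tilt [ 0.0005 -0.0005]
```

```bash

python3 -m inch '[[1,[0,-1,0],0],[1,[0,-1,0],0],[1,[0,-1,0],0],[1,[0,-1,0],0],[1,[0.8,-0.05,0],0],[1,[0.8,0,0],0],[1,[0.7,0,0],0],[1,[0.3,0,0],0]]'
python3 -m inch '[[1,[0,0,0],0],[1,[0,0,0],0],[1,[0,0,0],0],[1,[0.1,0,0],0],[1,[0.1,0,0],0],[1,[0.08,0,0],0],[1,[0,0,0],0],[1,[0,0,0],0]]'
python3 -c "
from h import *
go(0.537,-0.345,.0280,85)"
```

```text
time_s: 19.73
position: [0.5371, -0.3435, 0.2101]
tool_rot: [[-0.003, -0.996, 0.086], [0.003, 0.086, 0.996], [-1.0, 0.004, 0.003]]
ft_force: [0.3, -0.6, -0.2]
grip_width: -0.0001
time_s: 20.4
position: [0.5365, -0.3443, 0.2051]
tool_rot: [[-0.0, -0.996, 0.087], [0.0, 0.087, 0.996], [-1.0, 0.0, 0.0]]
ft_force: [-0.7, 0.6, -0.6]
grip_width: 0.0001
tip [ 0.5365 -0.3442  0.0317] zhead 85.0 | shift [ 0.122 -0.02  -0.024] turn -0.0 | q [ -43.   41.   74.   -0.   64. -128.] t 20.4 F [-0.7  0.6 -0.6] w 0.0001 tilt [-0.0001  0.0001]
```

```bash

python3 -m inch '[[1,[0.07,0,0],0],[1,[0.03,0,0],0],[1,[0.02,0,0],0],[1,[0.02,0,0],0],[1,[0,0,0],0],[1,[0,0,0],0],[1,[0,0,0],0],[1,[0,0,0],0]]'
python3 -c "
from h import *
go(0.537,-0.345,.0280,85)"
```

```text
time_s: 21.07
position: [0.5367, -0.3443, 0.2022]
tool_rot: [[0.002, -0.996, 0.087], [-0.001, 0.087, 0.996], [-1.0, -0.002, -0.001]]
ft_force: [-0.7, 0.6, 9.5]
grip_width: 0.0
tip [ 0.537  -0.3445  0.0288] zhead 85.01 | shift [ 0.026 -0.002 -0.016] turn 0.001 | q [ -43.   42.   74.    0.   64. -128.] t 21.07 F [-0.7  0.6  9.5] w 0.0 tilt [ 0.0016 -0.0013]
```

```bash

python3 -m inch '[[1,[0.012,0.02,0],0],[1,[0,0.05,0],0],[1,[0,0.07,0],0],[1,[0,0.07,0],0],[1,[0,0.07,0],0],[1,[0,0.07,0],0],[1,[0,0.07,0],0],[1,[0,0.07,0],0]]'
python3 -m inch '[[1,[-0.3,0,0],0],[1,[-1,0,0],0],[1,[-1,0,0],0],[1,[-0.7,0.8,0],0],[1,[0,1,0],0],[1,[0,1,0],0],[1,[0,1,0],0],[1,[0,0,0],0]]'
python3 - <<'E'
from worm import *
np.set_printoptions(linewidth=220)
t=grab("top",4);np.savez("im5.npz",t=t)
g=t.mean(-1)
print(worm(t))
for a in (248,249,250): print(gap(t,a,a+11,(390,398),(402,424))[:2])
go(0.54,-0.345,.04,85)
cv2.imwrite("pics/g5.png",cv2.resize(t[215:345,340:470,::-1],None,fx=4.5,fy=4.5).astype(np.uint8))
E
```

```text
time_s: 21.73
position: [0.5226, -0.3429, 0.2022]
tool_rot: [[0.004, -0.996, 0.087], [-0.002, 0.087, 0.996], [-1.0, -0.004, -0.002]]
ft_force: [3.5, 2.5, 9.4]
grip_width: -0.0001
time_s: 22.4
position: [0.4048, -0.3323, 0.2908]
tool_rot: [[-0.003, -0.996, 0.089], [0.002, 0.089, 0.996], [-1.0, 0.003, 0.002]]
ft_force: [0.5, -0.2, 0.1]
grip_width: 0.0002
(array([ 0.52299947, -0.34345384,  0.0295    ]), array([399, 274,   9,  11,  65], dtype=int32), array([402.92307692, 278.90769231]))Traceback (most recent call last):
  File "<stdin>", line 6, in <module>
  File "gap.py", line 10, in gap
    c=np.arange(*cf);F.append(pl("top",up(c,g[r,c],lf),r,z)[:2])
                              ~~^^^^^^^^^^^^^^^^^^^^^^^^^^^
  File "h.py", line 8, in pl
    o,d=ray(n,u,v); return o+d*(z-o[2])/d[2]
        ~~~^^^^^^^
  File "h.py", line 6, in ray
    d=np.array([(u-p['cx'])/p['fx'],(v-p['cy'])/p['fy'],1.0]); return np.array(p['xyz']),p['rotation']@d
                 ~^~~~~~~~
TypeError: unsupported operand type(s) for -: 'NoneType' and 'float'
```

```bash
sed -i 's/c=np.arange(\*cf);F.append(pl("top",up(c,g\[r,c\],lf),r,z)\[:2\])/c=np.arange(*cf);x=up(c,g[r,c],lf)\n        if x is not None: F.append(pl("top",x,r,z)[:2])/' gap.py
python3 - <<'E'
from worm import *
np.set_printoptions(linewidth=220)
t=np.load("im5.npz")['t']
g=t.mean(-1)
for r in range(244,266,3): print(r,g[r,384:420].round().astype(int))
for a in (250,251,252,253): print(gap(t,a,a+10,(391,398),(402,415))[:2])
cv2.imwrite("pics/g5.png",cv2.resize(t[215:345,340:470,::-1],None,fx=4.5,fy=4.5).astype(np.uint8))
E
```

```text
244 [68 66 66 66 67 66 65 64 66 66 65 67 67 65 67 64 67 66 65 66 64 67 64 65 63 63 62 64 65 64 66 62 64 64 63 62]
247 [67 69 67 68 67 68 67 68 68 66 67 66 64 67 67 66 66 66 64 65 66 66 63 66 65 65 64 65 64 63 62 65 63 64 64 64]
250 [ 67  67  65  66 100 120 121 121 120 119 109  65  68  66  68  66  66  67  67  65  66  65  64  64  64  64  65  63  63  64  65  67  66  64  63  64]
253 [ 66  68  65  71 117 120 121 121 120 121 119  68  66  67  67  66  66  66  66  66  66  67  65  65  60  38  69  68  69  65  64  64  60  65  65  64]
256 [ 70  68  64  82 120 120 120 122 120 114  80  66  66  66  68  68  68  67  65  64  64  65  68  64  50  46  69  68  69  67  67  62  65  66  65  63]
259 [ 69  66  70 106 119 120 122 120 119 111  58  69  67  67  66  67  67  65  66  67  66  66  65  62  42  58  69  69  66  67  65  58  64  65  63  64]
262 [ 69  65  71 117 120 122 120 120 115  98  68  66  68  65  68  67  67  65  68  68  68  68  67  57  37  68  68  66  67  65  66  64  66  67  65  65]
265 [ 69  70  95 121 120 123 120 120 113  84  68  67  68  67  67  68  67  67  66  66  67  66  63  45  46  68  67  68  66  66  64  66  66  66  64  65]
(np.float64(0.03607916249906838), array([-7.17132433, -8.12592482]))
(np.float64(0.03587771919265115), array([-7.58969535, -8.63740547]))
(np.float64(0.03574695673741712), array([-7.19676667, -6.77040799]))
(np.float64(0.035848747638332325), array([-6.35667248, -7.31537504]))
```

View pics/g5.png

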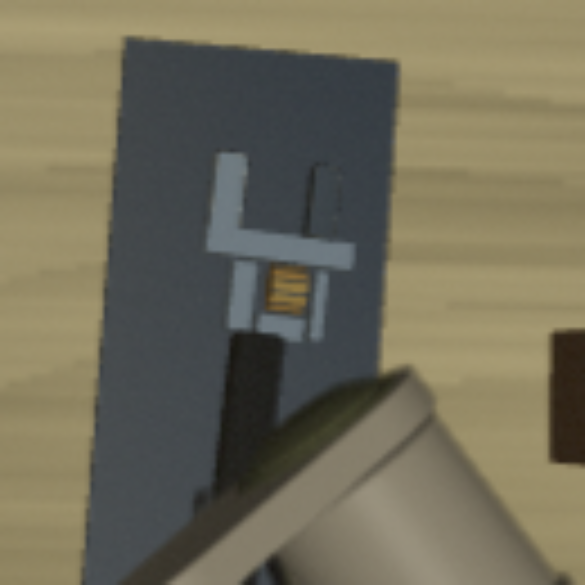

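```bash
python3 -c "
from h import *
go(0.5295,-.3442,.0325,84)"
```

```text
tip [ 0.409  -0.3334  0.1174] zhead 85.01 | shift [ 2.83  -4.033  0.062] turn 0.202 | q [ -52.   26.   88.    0.   66. -137.] t 22.6 F [ 1.   1.1 -0. ] w 0.0002 tilt [ 0.0005 -0.0007]
```

```bash

python3 -m inch '[[1,[0,0,0],0.2],[1,[0,-1,0],0],[1,[0,-1,0],0],[1,[0,-1,0],0],[1,[0,-1,0.06],0],[1,[0.9,-0.03,0],0],[1,[0.9,0,0],0],[1,[0.7,0,0],0]]'
python3 -m inch '[[1,[0.25,0,0],0],[1,[0.05,0,0],0],[1,[0.03,0,0],0],[1,[0,0,0],0],[1,[0,0,0],0],[1,[0,0,0],0],[1,[0,0,0],0],[1,[0,0,0],0]]'
python3 -c "
from h import *
go(0.5295,-.3442,.028,84)"
```

```text
time_s: 23.27
position: [0.5297, -0.3432, 0.2131]
tool_rot: [[-0.001, -0.995, 0.104], [0.001, 0.104, 0.995], [-1.0, 0.001, 0.001]]
ft_force: [-0.2, 0.1, -0.4]
grip_width: -0.0001
time_s: 23.93
position: [0.5287, -0.3439, 0.2062]
tool_rot: [[0.001, -0.995, 0.105], [-0.001, 0.105, 0.995], [-1.0, -0.001, -0.001]]
ft_force: [0.1, 0.8, 0.1]
grip_width: -0.0
tip [ 0.5289 -0.344   0.0328] zhead 84.0 | shift [ 0.159 -0.022 -0.003] turn -0.0 | q [ -44.   41.   75.    0.   64. -128.] t 23.93 F [0.1 0.8 0.1] w -0.0 tilt [ 0.0006 -0.0006]
```

```bash

python3 -m inch '[[1,[0.1,0,0],0],[1,[0.04,0,0],0],[1,[0.025,0,0],0],[1,[0.015,0,0],0],[1,[0,0,0],0],[1,[0,0,0],0],[1,[0,0,0],0],[1,[0,0,0],0]]'
python3 -m inch '[[1,[0,0.02,0],0],[1,[0,0.05,0],0],[1,[0,0.07,0],0],[1,[0,0.07,0],0],[1,[0,0.07,0],0],[1,[0,0.07,0],0],[1,[0,0.07,0],0],[1,[0,0.07,0],0]]'
python3 -m inch '[[1,[-0.3,0,0],0],[1,[-1,0,0],0],[1,[-1,0,0],0],[1,[-0.7,0.8,0],0],[1,[0,1,0],0],[1,[0,1,0],0],[1,[0,1,0],0],[1,[0,0,0],0]]'
python3 - <<'E'
from worm import *
t=grab("top",4);np.savez("im6.npz",t=t)
print(worm(t))
for a in (253,254,255,256): print(gap(t,a,a+10,(390,397),(401,415))[:2])
go(0.52,-.3432,.0325,84)
E
```

```text
time_s: 24.6
position: [0.529, -0.3439, 0.2021]
tool_rot: [[0.002, -0.995, 0.104], [-0.002, 0.104, 0.995], [-1.0, -0.002, -0.002]]
ft_force: [-1.3, 2.4, 13.8]
grip_width: -0.0002
time_s: 25.27
position: [0.515, -0.3425, 0.2021]
tool_rot: [[0.005, -0.995, 0.104], [-0.003, 0.104, 0.995], [-1.0, -0.005, -0.002]]
ft_force: [4.3, 1.9, 11.4]
grip_width: 0.0
time_s: 25.93
position: [0.3972, -0.3296, 0.2903]
tool_rot: [[-0.003, -0.994, 0.106], [0.002, 0.106, 0.994], [-1.0, 0.003, 0.002]]
ft_force: [1.4, 0.2, 0.2]
grip_width: -0.0004
(array([ 0.51636671, -0.34316607,  0.0295    ]), array([399, 277,   9,  11,  67], dtype=int32), array([402.7761194 , 281.71641791]))
(np.float64(0.03501343222323305), array([-6.46203809, -4.90082483]))
(np.float64(0.035137621689438306), array([-5.58628912, -4.85793879]))
(np.float64(0.0351730228681645), array([-4.79239685, -4.07205782]))
(np.float64(0.03522631771184242), array([-5.40072425, -5.54669491]))
tip [ 0.4014 -0.3308  0.117 ] zhead 84.01 | shift [ 2.816e+00 -3.976e+00  2.000e-03] turn 0.002 | q [ -53.   25.   89.    0.   65. -137.] t 26.13 F [0.  0.9 0.8] w 0.0004 tilt [ 0.0004 -0.0005]
```

```bash
python3 -c "
from h import *
go(0.5235,-.3439,.0325,84)"
python3 -m inch '[[1,[0,-1,0],0],[1,[0,-1,0],0],[1,[0,-1,0],0],[1,[0,-1,0],0],[1,[0,-0.1,0],0],[1,[0.9,0,0],0],[1,[0.9,0,0],0],[1,[0.7,0,0],0]]'
python3 -m inch '[[1,[0.25,0,0],0],[1,[0.05,0,0],0],[1,[0.03,0,0],0],[1,[0,0,0],0],[1,[0,0,0],0],[1,[0,0,0],0],[1,[0,0,0],0],[1,[0,0,0],0]]'
python3 -c "
from h import *
go(0.523,-.3442,.0275,84)"
```

```text
tip [ 0.4014 -0.3308  0.117 ] zhead 84.01 | shift [ 2.816 -4.094 -0.009] turn 0.002 | q [ -53.   25.   89.    0.   65. -137.] t 26.13 F [0.  0.9 0.8] w 0.0004 tilt [ 0.0004 -0.0005]
time_s: 26.8
position: [0.5235, -0.3427, 0.2131]
tool_rot: [[-0.001, -0.995, 0.103], [0.001, 0.103, 0.995], [-1.0, 0.001, 0.001]]
ft_force: [1.2, -0.1, -0.0]
grip_width: 0.0001
time_s: 27.47
position: [0.5231, -0.3433, 0.2058]
tool_rot: [[0.001, -0.995, 0.105], [-0.001, 0.105, 0.995], [-1.0, -0.001, -0.001]]
ft_force: [-0.3, -0.2, 0.4]
grip_width: 0.0002
tip [ 0.5232 -0.3434  0.0324] zhead 84.0 | shift [ 0.164  0.003 -0.026] turn 0.0 | q [ -44.   40.   76.   -0.   63. -128.] t 27.47 F [-0.3 -0.2  0.4] w 0.0002 tilt [ 0.0006 -0.0006]
```

```bash

python3 -m inch '[[1,[0.09,0,0],0],[1,[0.04,0,0],0],[1,[0.02,0,0],0],[1,[0.01,0,0],0],[1,[0,0,0],0],[1,[0,0,0],0],[1,[0,0,0],0],[1,[0,0,0],0]]'
python3 -m inch '[[1,[0,0.03,0],0],[1,[0,0.06,0],0],[1,[0,0.07,0],0],[1,[0,0.08,0],0],[1,[0,0.08,0],0],[1,[0,0.08,0],0],[1,[0,0.08,0],0],[1,[0,0.08,0],0]]'
python3 -m inch '[[1,[-0.3,0,0],0],[1,[-1,0,0],0],[1,[-1,0,0],0],[1,[-0.7,0.8,0],0],[1,[0,1,0],0],[1,[0,1,0],0],[1,[0,1,0],0],[1,[0,1,0],0]]'
python3 - <<'E'
from worm import *
np.set_printoptions(linewidth=220)
t=grab("top",8);np.savez("im7.npz",t=t);g=t.mean(-1)
print(worm(t))
for r in range(252,272,2): print(r,g[r,383:418].round().astype(int))
for a in (256,257,258,259): print(gap(t,a,a+10,(390,397),(401,415))[:2])
go(0.52,-.3432,.0325,84)
cv2.imwrite("pics/g7.png",cv2.resize(t[215:345,340:470,::-1],None,fx=4.5,fy=4.5).astype(np.uint8))
E
```

```text
time_s: 28.13
position: [0.5232, -0.3433, 0.2021]
tool_rot: [[0.002, -0.995, 0.104], [-0.001, 0.104, 0.995], [-1.0, -0.002, -0.001]]
ft_force: [-1.7, 1.9, 12.6]
grip_width: 0.0001
time_s: 28.8
position: [0.5071, -0.3416, 0.2022]
tool_rot: [[0.004, -0.995, 0.105], [-0.002, 0.104, 0.995], [-1.0, -0.005, -0.002]]
ft_force: [3.5, 1.9, 10.5]
grip_width: 0.0003
time_s: 29.47
position: [0.3618, -0.326, 0.2907]
tool_rot: [[-0.0, -0.995, 0.104], [-0.0, 0.104, 0.995], [-1.0, 0.0, -0.0]]
ft_force: [0.1, 0.2, -0.3]
grip_width: 0.0001
(array([ 0.50834788, -0.34205654,  0.0295    ]), array([398, 280,  10,  11,  65], dtype=int32), array([402.27692308, 285.10769231]))
252 [68 67 68 69 67 68 68 68 67 67 67 67 67 66 67 66 66 65 67 66 66 66 66 65 66 66 66 65 65 65 65 62 64 65 63]
254 [67 68 67 67 69 65 57 57 67 67 66 67 68 67 65 66 66 65 65 66 67 65 66 66 65 66 65 64 64 63 65 65 66 65 65]
256 [ 69  69  67  60  77 120 120 120 120 119 114  99  67  66  67  67  67  66  66  66  66  67  67  64  65  66  65  66  64  66  66  65  64  65  65]
258 [ 69  68  68  66  88 121 121 122 120 120 112  70  68  67  67  68  6
[... 710 characters left out ...]
8  69  68  67  68  68  68  68  67  67  67  64  46  48  69  68  67  66  66  63  67  66  66  66]
270 [ 69  65  70 119 120 120 121 121 120 121  69  69  70  70  69  68  68  68  69  68  67  68  63  42  57  69  67  68  67  67  59  66  66  67  67]
(np.float64(0.03410574281568616), array([-5.93221304, -7.75141779]))
(np.float64(0.03427729098551492), array([-5.66927711, -6.92387137]))
(np.float64(0.034316196121930986), array([-5.99209209, -6.38851722]))
(np.float64(0.0342710061930778), array([-7.16481983, -5.93327514]))
tip [ 0.3639 -0.3266  0.117 ] zhead 84.05 | shift [ 2.818 -5.232 -0.006] turn 0.01 | q [ -56.   23.   94.    0.   63. -140.] t 29.87 F [ 0.  -0.3  0.7] w 0.0001 tilt [ 0.0001 -0.0002]
```

View pics/g7.png

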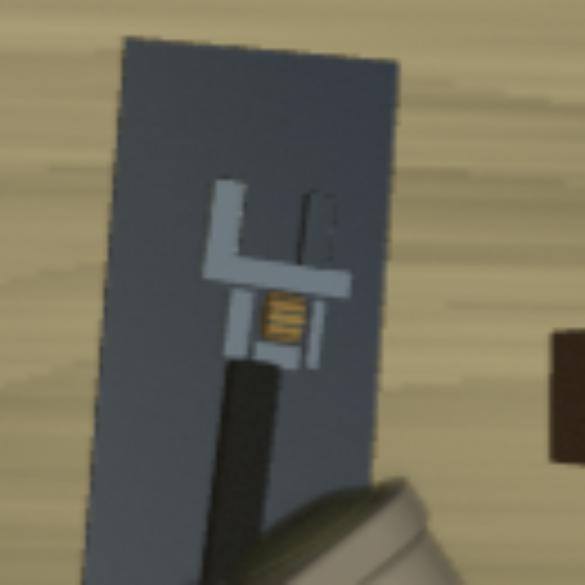

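```bash
python3 - <<'E'
from worm import *
def area(t,r0,r1,fx,jx):
    g=t.mean(-1);F=[];J=[]
    for r in range(r0,r1):
        c0,c1=fx; row=g[r]
        e=c0-.5+np.clip((row[c0:c1+1]-67)/(120-67),0,1).sum(); F.append(pl("top",e,r,.0245)[:2])
        m=jx[0]+np.argmin(row[jx[0]:jx[1]]);   # darkest pixel
        k=np.arange(m-2,m+4)
        # dark area total width; top-right edge: walk: from m, right pixel partial
        dk=np.clip((68-row[m:m+2])/(68-36.5),0,1); e=m-.5+dk.sum(); J.append(pl("top",e,r,.0245)[:2])
    F=np.array(F);J=np.array(J);pf=np.polyfit(F[:,0],F[:,1],1);pj=np.polyfit(J[:,0],J[:,1],1);k=(pf[0]+pj[0])/2
    x=J[:,0].mean(); return (np.polyval(pf,x)-np.polyval(pj,x))*np.cos(np.arctan(k)),np.degrees(np.arctan(k)), np.polyval(pf,x)-.0
t=np.load("im7.npz")['t']
for a in (258,260): print(area(t,a,a+10,(389,396),(403,412)))
t=np.load("im1.npz")['t']
print(area(t,234,246,(388,395),(405,412)))
E
```

```text
(np.float64(0.03465792859594356), np.float64(-5.683961586263905), np.float64(-0.320558386397816))
(np.float64(0.03445115693269575), np.float64(-6.298641699012075), np.float64(-0.3200944660954382))
(np.float64(0.0420020302606089), np.float64(0.6359650267164223), np.float64(-0.317390838321753))
```

```bash
python3 -c "
from h import *
go(0.4614,-.3266,.006,84)"
python3 -m inch '[[-1,[0,-1,0],0],[-1,[0,-1,0],0],[-1,[0,-1,0],0],[-1,[0,-0.23,-0.34],0],[-1,[0,0,0],0],[-1,[0.8,0,0],0],[-1,[0.8,0,0],0],[-1,[0.8,0,0],0]]' 100
python3 - <<'E'
from h import *
go(0.4614,-.3266,.006,84)
s=grab("scene",1);t=grab("top",1)
cv2.imwrite("pics/h1.png",cv2.resize(s[130:250,200:360,::-1],None,fx=4.5,fy=4.5).astype(np.uint8))
E
```

```text
tip [ 0.3639 -0.3266  0.117 ] zhead 84.05 | shift [ 3.701 -3.232  0.34 ] turn 0.01 | q [ -56.   23.   94.    0.   63. -140.] t 29.87 F [ 0.  -0.3  0.7] w 0.0001 tilt [ 0.0001 -0.0002]
time_s: 30.53
position: [0.4582, -0.3463, 0.2177]
tool_rot: [[0.0, -0.995, 0.104], [-0.0, 0.104, 0.995], [-1.0, -0.0, -0.0]]
ft_force: [-0.5, -0.2, -1.0]
grip_width: 0.0856
tip [ 0.4582 -0.3463  0.0443] zhead 84.02 | shift [ 1.276 -0.037  0.665] turn 0.003 | q [ -49.   35.   85.   -0.   60. -133.] t 30.53 F [-0.5 -0.2 -1. ] w 0.0856 tilt [ 0.0001 -0.0002]
```

View pics/h1.png

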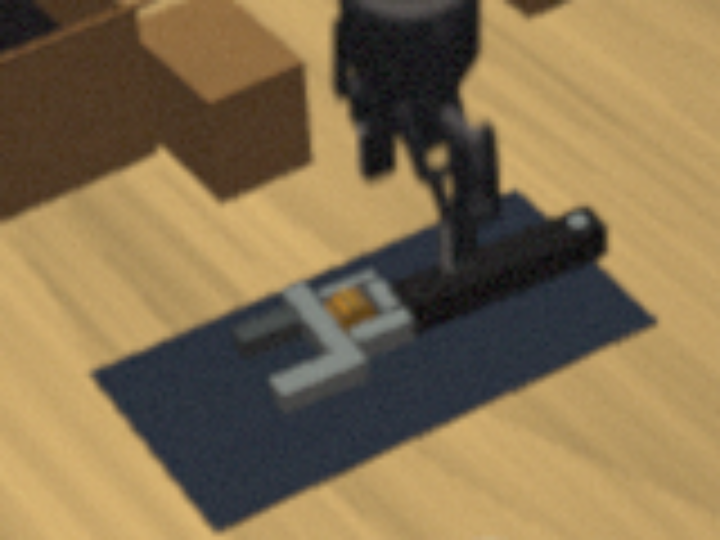

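```bash

python3 -m inch '[[-1,[0,-0.035,0.66],0],[-1,[0,0,0],0],[-1,[0.5,0,0],0],[-1,[0.5,0,0],0],[-1,[0.2,0,0],0],[-1,[0,0,0],0],[-1,[0,0,0],0],[-1,[0,0,0],0]]'
python3 - <<'E'
from h import *
go(0.4614,-.3266,.006,84)
s=grab("scene",1)
cv2.imwrite("pics/h2.png",cv2.resize(s[130:250,200:360,::-1],None,fx=4.5,fy=4.5).astype(np.uint8))
E
```

```text
time_s: 31.3
position: [0.4617, -0.3275, 0.1836]
tool_rot: [[0.001, -0.995, 0.105], [-0.001, 0.105, 0.995], [-1.0, -0.001, -0.001]]
ft_force: [-0.5, 0.6, -0.4]
grip_width: 0.0856
tip [ 0.4619 -0.3277  0.0102] zhead 84.0 | shift [0.14  0.021 0.035] turn 0.0 | q [ -47.   38.   88.   -0.   54. -131.] t 31.3 F [-0.5  0.6 -0.4] w 0.0856 tilt [ 0.0011 -0.0013]
```

View pics/h2.png

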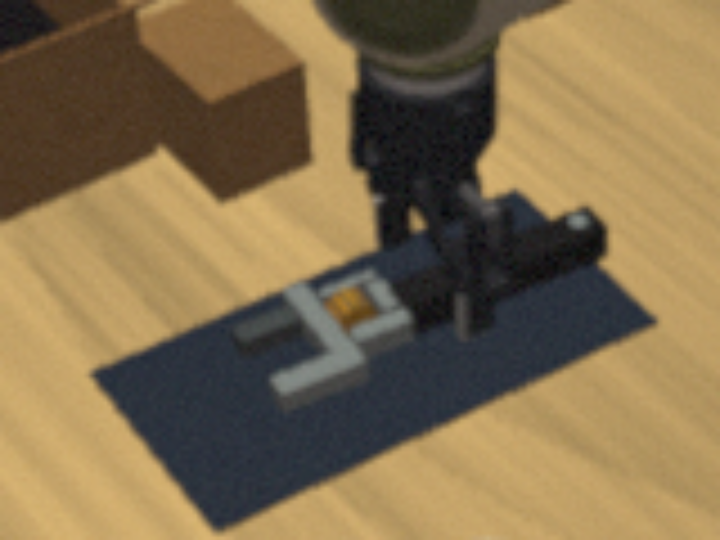

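```bash

python3 -m inch '[[-1,[0.12,0,0.035],0],[-1,[0,0,0],0],[1,[0,0,0],0],[1,[0,0,0],0],[1,[0,0,0],0],[1,[0,0,0],0],[1,[0,0,0],0],[1,[0,0,0],0]]' 100
python3 -m inch '[[1,[0,0,0],0],[1,[0,0,0],0],[1,[-0.5,0,0],0],[1,[-1,0,0],0],[1,[-1,0,0],0],[1,[-1,0,0],0],[1,[-1,0,0],0],[1,[-1,0,0],0]]'
python3 -c "
from h import *
go(0.4614,-.3266,.006,84)
s=grab('scene',1)
cv2.imwrite('pics/h3.png',s[:,:,::-1])"
```

```text
time_s: 32.02
position: [0.4618, -0.3262, 0.1794]
tool_rot: [[0.001, -0.995, 0.105], [-0.001, 0.105, 0.995], [-1.0, -0.001, -0.001]]
ft_force: [0.1, 1.1, 6.1]
grip_width: 0.0242
time_s: 32.68
position: [0.4614, -0.3258, 0.3444]
tool_rot: [[-0.002, -0.995, 0.104], [0.002, 0.104, 0.995], [-1.0, 0.002, 0.002]]
ft_force: [0.7, -0.7, -4.7]
grip_width: 0.0241
tip [ 0.4611 -0.3255  0.171 ] zhead 84.01 | shift [ 5.501 -0.014 -0.036] turn 0.002 | q [ -47.   26.   78.   -0.   76. -131.] t 32.68 F [ 0.7 -0.7 -4.7] w 0.0241 tilt [-0.0018  0.0018][ WARN:0@1.492] global loadsave.cpp:1063 imwrite_ Unsupported depth image for selected encoder is fallbacked to CV_8U.
```

View pics/h3.png

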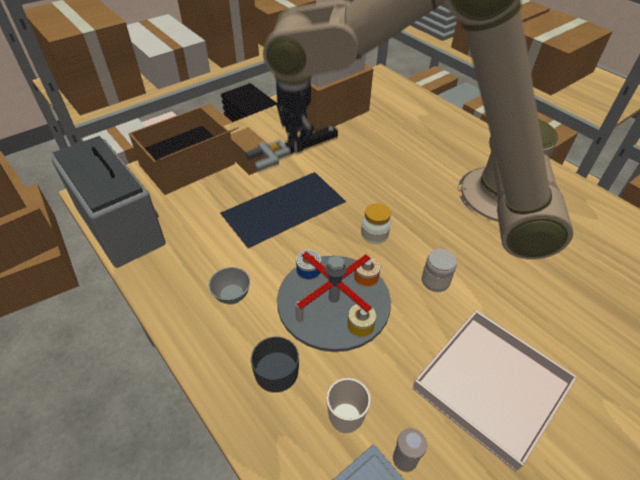

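```bash

python3 -m inch '[[1,[0,0,0.8],0],[1,[0,0,1],0],[1,[0,0,1],0],[1,[0,0,0],0.82],[1,[0,0,0],0.82],[1,[0,0,0],0.82],[1,[0,0,0],0.82],[1,[0,0,0],0.82]]'
python3 -c "
from h import *
go(0.504,.0336,.165,63.5)"
```

```text
time_s: 33.4
position: [0.4703, -0.2424, 0.3428]
tool_rot: [[-0.002, -0.893, 0.449], [0.002, 0.449, 0.893], [-1.0, 0.002, 0.001]]
ft_force: [-0.1, 1.1, -4.1]
grip_width: 0.0244
tip [ 0.47   -0.2421  0.1694] zhead 63.31 | shift [0.147 3.085 8.731] turn -0.038 | q [ -40.   23.   84.   -0.   74. -103.] t 33.4 F [-0.1  1.1 -4.1] w 0.0244 tilt [-0.0019  0.0016]
```

```bash

python3 -m inch '[[1,[0,0.34,0.97],-0.03],[1,[0,0.34,0.97],0],[1,[0,0.34,0.97],0],[1,[0,0.34,0.97],0],[1,[0,0.34,0.97],0],[1,[0,0.34,0.97],0],[1,[0,0.34,0.97],0],[1,[0,0.34,0.97],0]]'
python3 -m inch '[[1,[0.1,0.36,0.97],0],[1,[0.05,0,0],0],[1,[0,0,0],0],[1,[0,0,0],0],[1,[0,0,0],0],[1,[0,0,0],0],[1,[0,0,0],0],[1,[0,0,0],0]]'
python3 - <<'E'
from h import *
t=grab("top",4);s=grab("scene",4);np.savez("im8.npz",t=t,s=s)
go(0.504,.0336,.15,63.5)
cv2.imwrite("pics/k1.png",cv2.resize(s[200:340,260:430,::-1],None,fx=4.5,fy=4.5).astype(np.uint8))
cv2.imwrite("pics/k2.png",cv2.resize(t[195:305,205:325,::-1],None,fx=5,fy=5).astype(np.uint8))
E
```

```text
time_s: 34.07
position: [0.5004, 0.0038, 0.343]
tool_rot: [[-0.002, -0.896, 0.444], [0.001, 0.444, 0.896], [-1.0, 0.002, -0.0]]
ft_force: [0.1, -0.2, -5.1]
grip_width: 0.0238
time_s: 34.73
position: [0.504, 0.0325, 0.3394]
tool_rot: [[0.0, -0.896, 0.445], [-0.0, 0.445, 0.896], [-1.0, -0.0, -0.0]]
ft_force: [-0.1, 0.3, -4.0]
grip_width: 0.0241
tip [0.504  0.0331 0.166 ] zhead 63.65 | shift [0.534 0.007 0.015] turn 0.031 | q [-10.  21.  88.  -0.  72. -73.] t 35.13 F [ 0.1 -0.3 -3.7] w 0.0241 tilt [ 0. -0.]
```

View pics/k1.png

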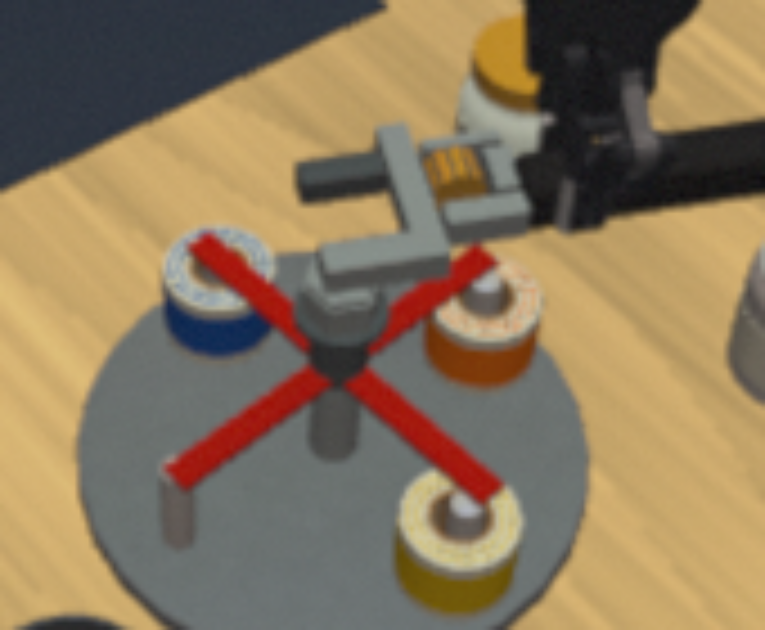

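View pics/k2.png

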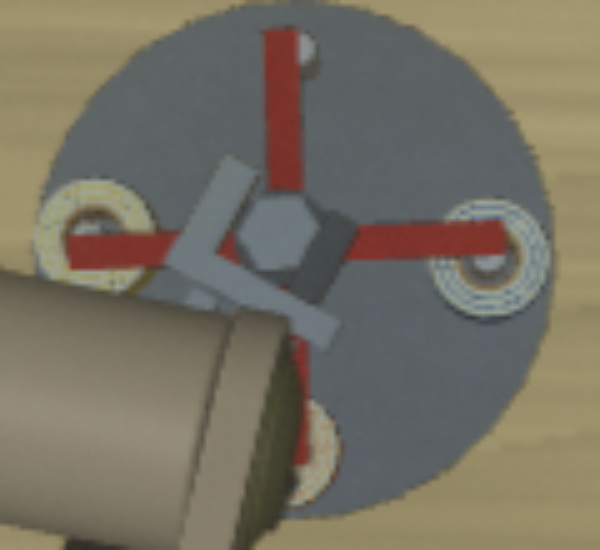

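```bash
python3 - <<'E'
from h import *
t=np.load("im8.npz")['t']
c=cv2.resize(t[222:268,236:282,::-1],None,fx=16,fy=16,interpolation=cv2.INTER_CUBIC)
c=np.clip((c-50)*2,0,255)
for i in range(0,46,5):
    cv2.putText(c,str(236+i),(i*16,10),0,.4,(0,255,255));cv2.putText(c,str(222+i),(0,i*16+8),0,.4,(0,255,255))
cv2.imwrite("pics/k3.png",c[:600].astype(np.uint8) if 0 else cv2.resize(c,(600,600)).astype(np.uint8))
E
```

View pics/k3.png

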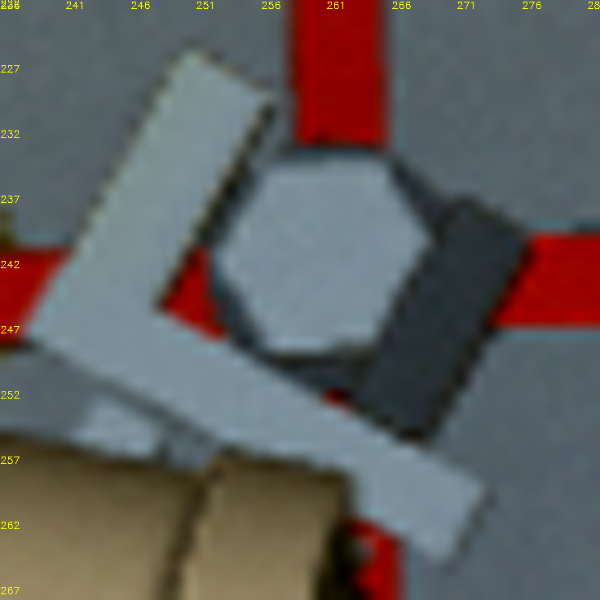

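```bash
python3 - <<'E'
from h import *
P=lambda X,Y,z: pl("top",(X+.5)/13.043-.5+236,(Y+.5)/13.043-.5+222,z)[:2]
zt=.1845
a=P(272,97,zt);b=P(160,305,zt);l1=P(455,200,zt);l2=P(354,402,zt);th=P(425,440,zt);to=P(190,50,zt)
ux=(a-b)/np.linalg.norm(a-b);print("len jaw(40)",np.linalg.norm(a-b),"heading",np.degrees(np.arctan2(ux[1],ux[0])))
d=l1-l2;print("loose heading",np.degrees(np.arctan2(d[1],d[0])))
d=b-th;print("throat dir-90",np.degrees(np.arctan2(d[1],d[0]))-90)
h=np.radians(-26.35);ux=np.array([np.cos(h),np.sin(h)]);uy=np.array([-ux[1],ux[0]])
F=(a+b)/2;L=(l1+l2)/2
print("gap",(F-L)@uy)
m=np.array([ (np.array([a@ux-.018, b@ux+.022]).mean()), F@uy-.017]); mouth=m[0]*ux+m[1]*uy
print("mouth",mouth,a@ux-.018,b@ux+.022, "expected from tcp", np.array([.504,.0331])+.1*ux)
hx=np.array([P(*q,.139) for q in ((275,163),(380,158),(432,240),(378,345),(268,352),(215,255))])
c=hx.mean(0);r=hx-c;print("nut",c,np.hypot(*r.T),np.degrees(np.arctan2(r[:,1],r[:,0]))%60)
print("rel err in wrench frame (nut-mouth) x,y", (c-mouth)@ux,(c-mouth)@uy, (np.array([.5937,-.011])-mouth)@ux,(np.array([.5937,-.011])-mouth)@uy)
E
```

```text
len jaw(40) 0.03821312400327975 heading -26.333318109031055
loose heading -24.744631916861977
throat dir-90 -25.578626803028
gap 0.03454775128966704
mouth [ 0.59216082 -0.01257654] 0.5353236792634122 0.5371105568798074 expected from tcp [ 0.59360994 -0.01128534]
nut [ 0.59431063 -0.01143024] [0.017179   0.01829605 0.01803577 0.01800372 0.01920646 0.01831806] [30.72205764 31.43402399 37.95548946 31.41242748 32.30955808 33.00798721]
rel err in wrench frame (nut-mouth) x,y 0.001417653455932093 0.0019813960252004492 0.0006795042849010785 0.0020959055925359746
```

```bash

python3 -m inch '[[1,[0.2,-0.03,0.055],0.02],[1,[0.3,0,0],0],[1,[0.3,0,0],0],[1,[0,0,0],0],[1,[0,0,0],0],[1,[0,0,0],0],[1,[0,0,0],0],[1,[0,0,0],0]]'
cat > view.py <<'E'
from h import *
import sys
def vt(t,out,r,k=13.043,cam="top"):
    pass
def mk(im,out,u0,v0,n,size=600,con=True):
    c=cv2.resize(im[v0:v0+n,u0:u0+n,::-1],(size,size),interpolation=cv2.INTER_CUBIC)
    if con: c=np.clip((c-40)*1.8,0,255)
    cv2.imwrite(out,c.astype(np.uint8))
E
python3 - <<'E'
from view import *
t=grab("top",6);s=grab("scene",6);np.savez("im9.npz",t=t,s=s)
go(0.504,.0336,.15,63.5)
mk(t,"pics/k4.png",236,222,46); mk(s,"pics/k5.png",310,235,50)
E
```

```text
time_s: 35.8
position: [0.5056, 0.0342, 0.3157]
tool_rot: [[0.001, -0.895, 0.445], [-0.0, 0.445, 0.895], [-1.0, -0.001, 0.0]]
ft_force: [0.2, 0.3, -4.8]
grip_width: 0.0242
tip [0.5055 0.0342 0.142 ] zhead 63.55 | shift [-0.267  0.036 -0.039] turn 0.011 | q [-10.  23.  89.  -0.  68. -73.] t 36.4 F [-0.8 -0.2 -4.2] w 0.0244 tilt [-0. -0.]
```

View pics/k4.png

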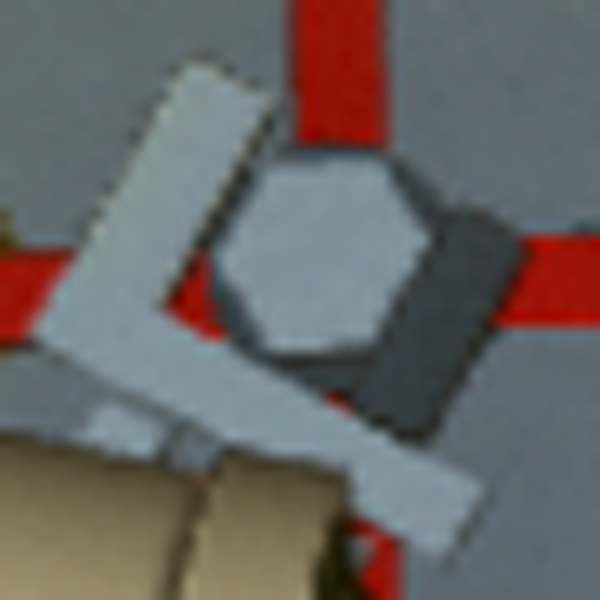

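View pics/k5.png

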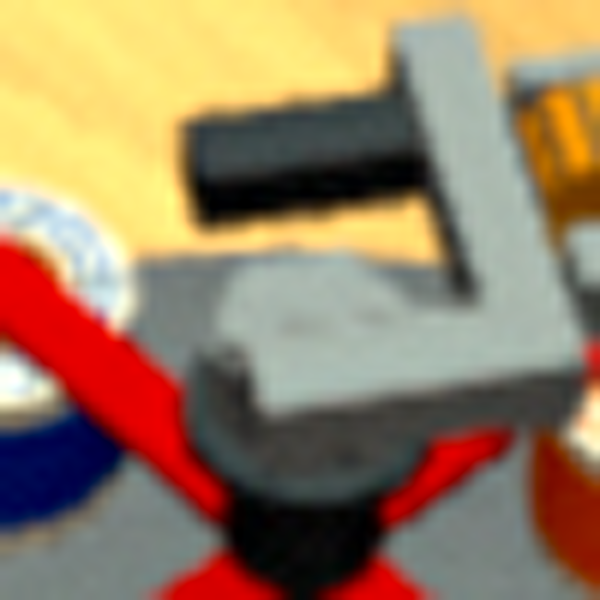

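```bash
python3 - <<'E'
from h import *
P=lambda X,Y,z: pl("top",(X+.5)/13.043-.5+236,(Y+.5)/13.043-.5+222,z)[:2]
zt=.1605
a=P(272,97,zt);b=P(165,308,zt);l1=P(443,207,zt);l2=P(352,392,zt)
h=np.radians(-26.45);ux=np.array([np.cos(h),np.sin(h)]);uy=np.array([-ux[1],ux[0]])
for n,(p,q) in dict(f=(a,b),l=(l1,l2)).items(): d=p-q;print(n,np.degrees(np.arctan2(d[1],d[0])))
F=(a+b)/2;L=(l1+l2)/2
print("gap",(F-L)@uy, "mid y",(F+L)@uy/2)
hx=np.array([P(*q,.139) for q in ((275,163),(382,158),(432,240),(378,345),(270,355),(215,255))])
c=hx.mean(0)
print("nut",c,"mouth x by tip,throat",a@ux-.018,b@ux+.022,"nut x",c@ux,"nut y",c@uy,"flatsides", [q@uy-c@uy for q in hx])
print("tcp mouth",(np.array([.5055,.0342])+.1*ux))
E
```

```text
f -24.922741282304596
l -24.366744352788892
gap 0.03358105962266972 mid y 0.25491327145240233
nut [ 0.59422972 -0.01154424] mouth x by tip,throat 0.5365482596046903 0.5375683447033853 nut x 0.5371697722612235 nut y 0.25434398743085856 flatsides [np.float64(0.014573662312656166), np.float64(-0.0008329599825145917), np.float64(-0.014742468469643055), np.float64(-0.015106959598602587), np.float64(2.0776028117786005e-05), np.float64(0.01608794970998645)]
tcp mouth [ 0.59503234 -0.01034167]
```

```bash

python3 -m inch '[[1,[0.1,0,-0.015],0],[1,[0.06,0,0],0],[1,[0.06,0,0],0],[1,[0.06,0,0],0],[1,[0.06,0,0],0],[1,[0,0,0],0],[1,[0,0,0],0],[1,[0,0,0],0]]'
python3 -c "
from h import *
go(0.505,.0340,.1155,63.5); print(env.observe()['wrist_torque'])"
```

```text
time_s: 37.07
position: [0.5053, 0.0338, 0.3053]
tool_rot: [[0.0, -0.895, 0.445], [-0.0, 0.445, 0.895], [-1.0, -0.0, 0.0]]
ft_force: [0.7, 0.2, -4.6]
grip_width: 0.0242
tip [0.5054 0.0338 0.1319] zhead 63.55 | shift [0.545 0.014 0.002] turn 0.011 | q [-10.  23.  90.  -0.  67. -73.] t 37.07 F [ 0.7  0.2 -4.6] w 0.0242 tilt [ 0.0001 -0.    ]
[ 0.10793364  0.08511367 -0.03452517]
```

```bash

python3 -m inch '[[1,[0.06,0,0],0],[1,[0.06,0,0],0],[1,[0.06,0,0],0],[1,[0.06,0,0],0],[1,[0.06,0,0],0],[1,[0.04,0,0],0],[1,[0,0,0],0],[1,[0,0,0],0]]'
python3 -c "
from h import *
go(0.505,.0340,.1155,63.5); print(env.observe()['wrist_torque'])"
```

```text
time_s: 37.73
position: [0.5053, 0.0338, 0.295]
tool_rot: [[-0.0, -0.895, 0.445], [-0.0, 0.445, 0.895], [-1.0, 0.0, -0.0]]
ft_force: [0.4, 0.9, -5.3]
grip_width: 0.0242
tip [0.5053 0.0338 0.1216] zhead 63.55 | shift [0.202 0.012 0.002] turn 0.011 | q [-10.  24.  91.  -0.  65. -73.] t 37.73 F [ 0.4  0.9 -5.3] w 0.0242 tilt [-0.0001 -0.    ]
[ 0.04923196  0.09060239 -0.03057448]
```

```bash

python3 -m inch '[[1,[0.05,0,0],0],[1,[0.05,0,0],0],[1,[0.05,0,0],0],[1,[0,0,0],0],[1,[0,0,0],0],[1,[0,0,0],0],[1,[0,0,0],0],[1,[0,0,0],0]]'
python3 - <<'E'
from view import *
t=grab("top",4);s=grab("scene",4);np.savez("im10.npz",t=t,s=s)
go(0.505,.0336,.1155,63.5)
mk(t,"pics/k6.png",236,222,46); mk(s,"pics/k7.png",310,235,50)
E
```

```text
time_s: 38.4
position: [0.5053, 0.0338, 0.2906]
tool_rot: [[0.0, -0.895, 0.445], [-0.0, 0.445, 0.895], [-1.0, -0.0, -0.0]]
ft_force: [0.2, -0.0, -4.6]
grip_width: 0.0243
tip [0.5053 0.0338 0.1171] zhead 63.55 | shift [ 0.054  0.006 -0.01 ] turn 0.01 | q [-10.  24.  91.   0.  64. -73.] t 38.8 F [-0.1  0.2 -5. ] w 0.024 tilt [0. 0.]
```

View pics/k6.png

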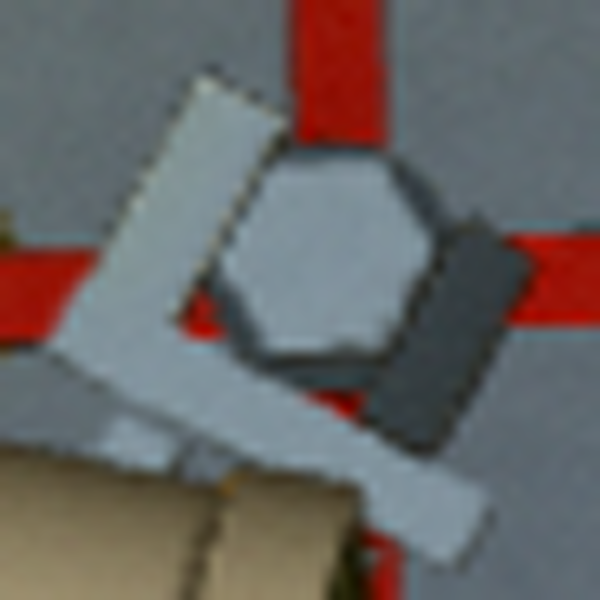

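View pics/k7.png

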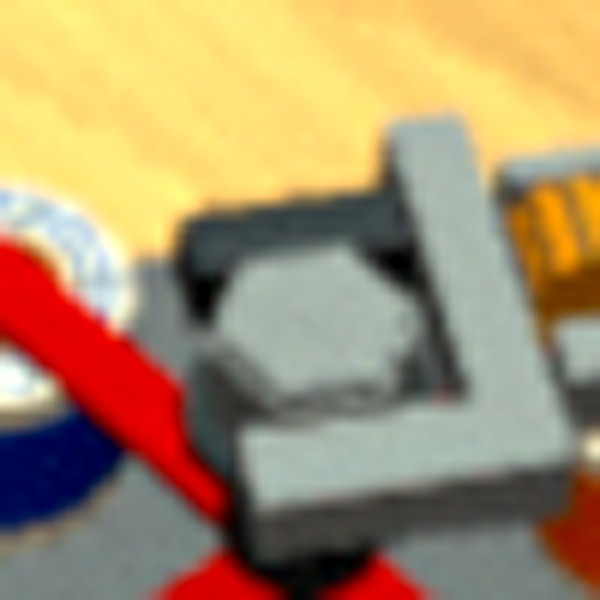

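```bash

python3 -m inch '[[1,[0,-0.003,-0.145],-0.5],[1,[0,-0.003,-0.145],-0.5],[1,[0,-0.003,-0.145],-0.5],[1,[0,-0.003,-0.145],-0.5],[1,[0,-0.003,-0.145],-0.5],[1,[0,-0.003,-0.145],-0.5],[1,[0,-0.003,-0.145],-0.5],[1,[0,-0.003,-0.145],-0.5]]'
cat > arc.py <<'E'
from h import *
C=np.array([.5950,-.0107])  # nut in tcp coordinates (mouth position at seating incl. last shifts)
def arc():
    a=np.radians(yaw_z()-90);u=np.array([np.cos(a),np.sin(a)]);g=C-.1*u;go(g[0],g[1],.1171);print('tq',env.observe()['wrist_torque'].round(2))
E
python3 -c "
from arc import *
arc()"
```

```text
time_s: 39.47
position: [0.4954, 0.0005, 0.2905]
tool_rot: [[0.0, -0.994, 0.111], [0.001, 0.111, 0.994], [-1.0, -0.0, 0.001]]
ft_force: [0.7, 2.4, -5.3]
grip_width: 0.0241
tip [0.4955 0.0006 0.1171] zhead 83.63 | shift [-0.001 -0.005 -0.007] turn 0.0 | q [-14.  23.  93.   0.  64. -97.] t 39.47 F [ 0.7  2.4 -5.3] w 0.0241 tilt [0.0002 0.0007]
tq [ 0.3  -0.05 -0.3 ]
```

```bash

python3 -m inch '[[1,[0,-0.003,-0.145],-0.5],[1,[0,-0.003,-0.145],-0.5],[1,[0,-0.003,-0.145],-0.5],[1,[0,-0.003,-0.145],-0.5],[1,[0,-0.003,-0.145],-0.5],[1,[0,0,0],0],[1,[0,0,0],0],[1,[0,0,0],0]]'
python3 - <<'E'
from view import *
from arc import *
arc()
t=grab("top",4);s=grab("scene",4);np.savez("im11.npz",t=t,s=s)
mk(t,"pics/m1.png",205,188,120,con=False); mk(s,"pics/m2.png",265,225,135,con=False)
E
```

```text
time_s: 40.13
position: [0.4953, -0.021, 0.2905]
tool_rot: [[-0.0, -0.995, -0.104], [-0.0, -0.104, 0.995], [-1.0, 0.0, -0.0]]
ft_force: [-1.2, -0.5, -5.1]
grip_width: 0.0241
tip [ 0.4952 -0.021   0.1171] zhead 95.98 | shift [-0.    -0.01  -0.004] turn 0.0 | q [ -16.   23.   93.   -0.   64. -112.] t 40.13 F [-1.2 -0.5 -5.1] w 0.0241 tilt [-0.0003 -0.0001]
tq [-0.01  0.24 -0.16]
```

View pics/m1.png

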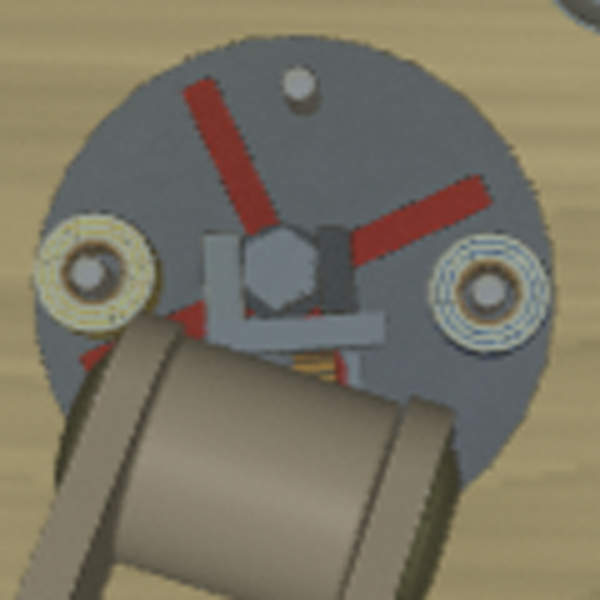

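View pics/m2.png

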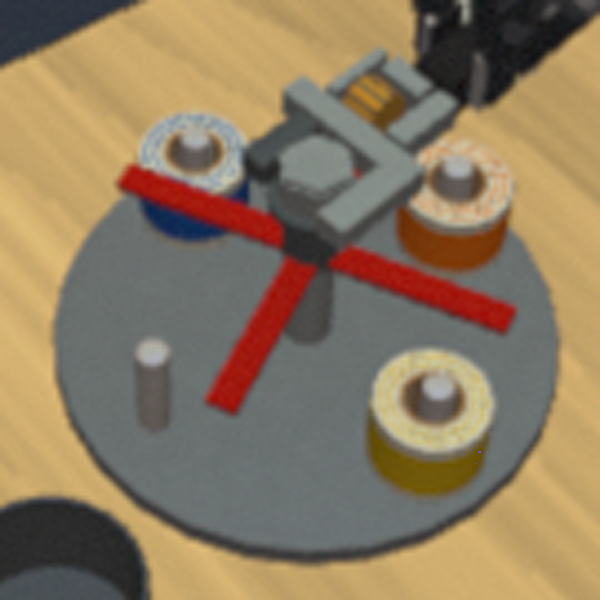

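```bash
cat > ang.py <<'E'
from h import *
def blob(im,cam,u,v,z,th=150,w=7):
    u=int(round(u));v=int(round(v));p=im[v-w:v+w+1,u-w:u+w+1]
    g=p.min(-1); m=(g>th)&(p.max(-1)-g<25)
    n,l,st,ce=cv2.connectedComponentsWithStats(m.astype(np.uint8))
    if n<2: return None
    i=min(range(1,n),key=lambda k:np.hypot(*(ce[k]-w)) if st[k,4]>3 else 99)
    return pl(cam,ce[i][0]+u-w,ce[i][1]+v-w,z)[:2],st[i,4]
def redpts(im,cam,z=.081,box=None):
    hsv=cv2.cvtColor(im.astype(np.uint8),cv2.COLOR_RGB2HSV)
    m=((hsv[:,:,0]<6)|(hsv[:,:,0]>174))&(hsv[:,:,1]>150)
    M=np.zeros_like(m);a,b,c,d=box;M[b:d,a:c]=m[b:d,a:c]
    vs,us=np.nonzero(M);return np.array([pl(cam,u,v,z)[:2] for u,v in zip(us,vs)])
E
python3 - <<'E'
from ang import *
d=np.load("im11.npz");t,s=d['t'],d['s']
print(t[188+83//5,205+300//5],t[188+270//5,205+89//5])
post={}
for n,u,v in (("+x",300,83),("+y",89,270),("-y",488,291)):
    for th in (120,130,140): r=blob(t,"top",205+u/5,188+v/5,.072,th);print(n,th,r)
for n,u,v in (("+x",152,348),("+y",437,383),("-y",195,140),("-x",459,165)):
    for th in (130,140,150): r=blob(s,"scene",265+u/4.444,225+v/4.444,.072,th);print("scene",n,th,r)
for im,cam,box in ((t,"top",(205,188,325,308)),(s,"scene",(265,225,400,360))):
    P=redpts(im,cam,box=box);c=np.array([.5937,-.011])
    for it in range(4):
        q=P-c;r=np.hypot(*q.T);far=(r>.045)&(r<.105);th=np.arctan2(q[far,1],q[far,0]);a=np.angle(np.mean(np.exp(4j*th)))/4
        k=np.round((th-a)/(np.pi/2)).astype(int)%4
        A=[];b=[];out=[]
        for j in range(4):
            if (k==j).sum()<25: continue
            m=P[far][k==j]
            vx=np.linalg.svd(m-m.mean(0))[2][0]; out.append((j,len(m),round(np.degrees(np.arctan2(vx[1],vx[0]))%90,2)))
            n=np.array([-vx[1],vx[0]]);A.append(n);b.append(n@m.mean(0))
        c=np.linalg.lstsq(np.array(A),np.array(b),rcond=None)[0]
    print(cam,"centre",c,np.degrees(a),out)
E
```

```text
[136.75 142.   146.25] [138.5 144.5 148.5]
+x 120 (array([ 0.68566885, -0.01352081]), np.int32(27))
+x 130 (array([ 0.68596173, -0.01303865]), np.int32(22))
+x 140 None
+y 120 (array([0.59552443, 0.08018328]), np.int32(24))
+y 130 (array([0.59571095, 0.08038043]), np.int32(21))
+y 140 (array([0.57970714, 0.07750129]), np.int32(5))
-y 120 (array([ 0.59205849, -0.10365602]), np.int32(28))
-y 130 (array([ 0.59142973, -0.10306057]), np.int32(22))
-y 140 (array([ 0.60101526, -0.11885933]), np.int32(14))
scene +x 130 (array([ 0.6876904 , -0.01328483]), np.int32(34))
scene +x 140 (array([ 0.68804743, -0.01279362]), np.int32(29))
scene +x 150 (array([ 0.68814266, -0.01281707]), np.int32(23))
scene +y 130 (array([0.59859383, 0.08113275]), np.int32(30))
scene +y 140 (array([0.59823178, 0.08123708]), np.int32(27))
scene +y 150 (array([0.59808644, 0.0809266 ]), np.int32(25))
scene -y 130 (array([ 0.59091352, -0.10140813]), np.int32(88))
scene -y 140 (array([ 0.59001129, -0.10644158]), np.int32(70))
scene -y 150 (array([ 0.59033357, -0.10677069]), np.int32(56))
scene -x 130 (array([ 0.50443021, -0.00928293]), np.int32(26))
scene -x 140 (array([ 0.50390328, -0.0093227 ]), np.int32(24))
scene -x 150 (array([ 0.50344946, -0.00920557]), np.int32(21))
top centre [ 0.59212252 -0.01141698] 26.415832090981954 [(0, 137, np.float64(26.11)), (1, 26, np.float64(21.53)), (3, 151, np.float64(26.34))]
scene centre [ 0.59690102 -0.01031478] 26.382991475362836 [(0, 169, np.float64(26.36)), (1, 166, np.float64(26.45)), (3, 142, np.float64(26.46))]
```

```bash
python3 - <<'E'
from view import *
t=np.load("im11.npz")['t']; mk(t,"pics/m3.png",240,228,46)
E
```

```text
(no output)
```

View pics/m3.png

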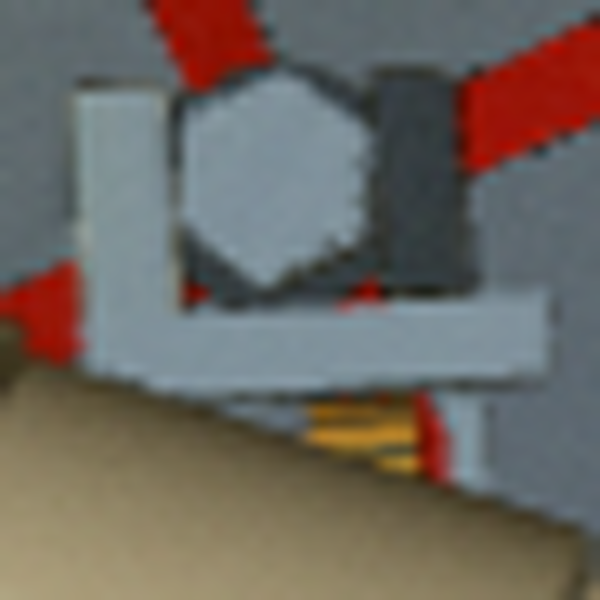

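```bash

python3 -m inch '[[1,[0,-0.003,-0.145],-0.5],[1,[0,-0.003,-0.145],-0.5],[1,[0,-0.003,-0.145],-0.5],[1,[0,-0.003,-0.145],-0.5],[1,[0,-0.003,-0.145],-0.5],[1,[0,-0.003,-0.145],-0.5],[1,[0,-0.003,-0.116],-0.4],[1,[0,0,0],0]]'
cat > meas.py <<'E'
from ang import *
def posts_keeper(t,s,quiet=False):
    for im,cam,box in ((t,"top",(205,188,325,308)),(s,"scene",(265,225,400,360))):
        P=redpts(im,cam,box=box);c=np.array([.5937,-.011])
        for it in range(4):
            q=P-c;r=np.hypot(*q.T);far=(r>.045)&(r<.105);th=np.arctan2(q[far,1],q[far,0]);a=np.angle(np.mean(np.exp(4j*th)))/4
            k=np.round((th-a)/(np.pi/2)).astype(int)%4;A=[];b=[];out=[]
            for j in range(4):
                if (k==j).sum()<60: continue
                m=P[far][k==j];vx=np.linalg.svd(m-m.mean(0))[2][0];out.append((j,len(m),round(np.degrees(np.arctan2(vx[1],vx[0]))%90,2)))
                n=np.array([-vx[1],vx[0]]);A.append(n);b.append(n@m.mean(0))
            c=np.linalg.lstsq(np.array(A),np.array(b),rcond=None)[0]
        print(cam,"centre",c.round(4),np.degrees(a).round(2),out)
E
python3 - <<'E'
from meas import *
from view import mk
from arc import *
arc()
t=grab("top",3);s=grab("scene",3);np.savez("im12.npz",t=t,s=s)
posts_keeper(t,s)
mk(t,"pics/n1.png",205,188,120,con=False)
E
```

```text
time_s: 41.2
position: [0.5027, -0.0499, 0.2904]
tool_rot: [[-0.001, -0.92, -0.392], [0.0, -0.392, 0.92], [-1.0, 0.001, 0.001]]
ft_force: [-2.4, 1.6, -2.5]
grip_width: 0.0243
tip [ 0.5026 -0.0498  0.117 ] zhead 113.1 | shift [-0.004 -0.011 -0.009] turn 0.0 | q [ -19.   24.   92.    0.   64. -132.] t 41.2 F [-2.4  1.6 -2.5] w 0.0243 tilt [-0.0008  0.0004]
tq [ 0.12  0.44 -0.1 ]
top centre [ 0.5928 -0.0121] 43.08 [(0, 139, np.float64(43.1)), (3, 142, np.float64(43.7))]
scene centre [ 0.5966 -0.0101] 42.97 [(0, 169, np.float64(42.89)), (1, 159, np.float64(43.33)), (3, 157, np.float64(43.27))]
```

View pics/n1.png

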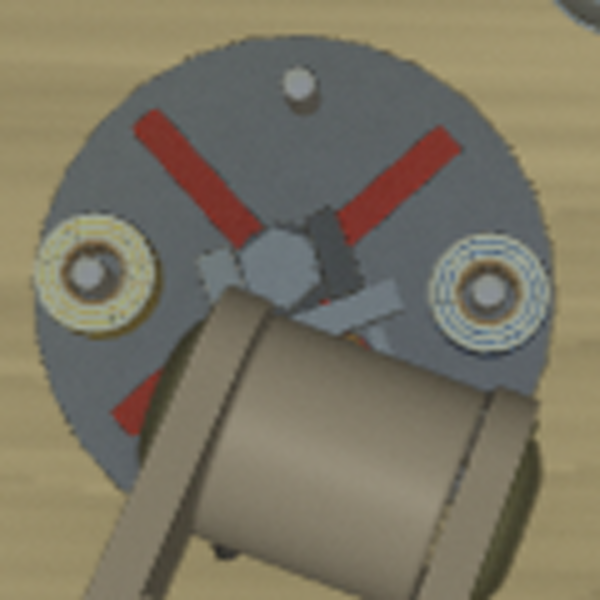

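```bash

python3 -m inch '[[1,[0,-0.001,-0.03],-0.1],[1,[0,-0.001,-0.025],-0.08],[1,[0,0,0],0],[1,[0,0,0],0],[1,[0,0,0],0],[1,[0,0,0],0],[1,[0,0,0],0],[1,[0,0,0],0]]'
python3 - <<'E'
from meas import *
t=grab("top",3);s=grab("scene",3)
posts_keeper(t,s)
E
```

```text
time_s: 42.17
position: [0.5033, -0.0511, 0.2904]
tool_rot: [[-0.001, -0.914, -0.406], [0.0, -0.406, 0.914], [-1.0, 0.001, 0.0]]
ft_force: [-5.7, 0.9, -4.6]
grip_width: 0.0243
top centre [ 0.5935 -0.0107] 43.21 [(0, 136, np.float64(43.3)), (3, 147, np.float64(43.3))]
scene centre [ 0.5967 -0.01  ] 43.7 [(0, 169, np.float64(43.56)), (1, 158, np.float64(43.88)), (3, 156, np.float64(43.47))]
```

```bash

python3 -m inch '[[1,[0,0,0.14],0.5],[1,[0,0.003,0.145],0.5],[1,[0,0.003,0.145],0.5],[1,[0,0,0],0],[1,[0,0,0],0],[1,[0,0,0],0],[1,[-0.1,0,0],0],[1,[-0.1,0,0],0]]'
python3 -c "
from arc import *
arc()"
```

```text
time_s: 43.13
position: [0.4988, -0.0395, 0.2968]
tool_rot: [[0.0, -0.959, -0.284], [-0.0, -0.284, 0.959], [-1.0, -0.0, -0.0]]
ft_force: [0.2, 0.7, -4.7]
grip_width: 0.0242
tip [ 0.4988 -0.0395  0.1234] zhead 106.47 | shift [ 0.209 -0.013  0.011] turn 0.0 | q [ -18.   23.   92.   -0.   65. -125.] t 43.13 F [ 0.2  0.7 -4.7] w 0.0242 tilt [ 0.0003 -0.0001]
tq [-0.03  0.05 -0.04]
```

```bash

python3 -m inch '[[1,[-0.5,0,0],0],[1,[-0.8,0,0],0],[1,[-0.8,0,0],0],[1,[0,0,-1],0],[1,[0,0,-1],0],[1,[0,0,-1],0],[1,[0,0,-1],0],[1,[0,0,-1],0]]'
python3 - <<'E'
from meas import *
from view import mk
t=grab("top",3);s=grab("scene",3);np.savez("im13.npz",t=t,s=s)
posts_keeper(t,s)
t=t.astype(np.uint8)
# mat: bluish dark
m=((t[:,:,2].astype(int)-t[:,:,0]>8)&(t.max(-1)<100)).astype(np.uint8); m[:,:340]=0;m[:,440:]=0;m[:210]=0;m[365:]=0
m=cv2.morphologyEx(m,cv2.MORPH_OPEN,np.ones((3,3),np.uint8))
n,l,st,ce=cv2.connectedComponentsWithStats(m);i=1+np.argmax(st[1:,4]);print(st[i])
cn=max(cv2.findContours((l==i).astype(np.uint8),0,1)[0],key=cv2.contourArea)
b=cv2.boxPoints(cv2.minAreaRect(cv2.convexHull(cn)));w=np.array([pl("top",*p,.003)[:2] for p in b]);print(w.round(3),w.mean(0),np.linalg.norm(w-np.roll(w,1,0),axis=1))
go(.55,-.33,.17)
mk(s,"pics/o1.png",200,130,240,con=False)
E
```

```text
time_s: 43.8
position: [0.5412, -0.1846, 0.3599]
tool_rot: [[0.0, -0.959, -0.284], [-0.0, -0.284, 0.959], [-1.0, -0.0, -0.0]]
ft_force: [0.6, 0.6, -3.7]
grip_width: 0.0239
top centre [ 0.5933 -0.0112] 43.64 [(0, 135, np.float64(43.2)), (1, 147, np.float64(43.18)), (2, 133, np.float64(43.55)), (3, 147, np.float64(43.45))]
scene centre [ 0.5967 -0.0099] 43.75 [(0, 169, np.float64(43.89)), (1, 159, np.float64(43.49)), (2, 64, np.float64(44.42)), (3, 156, np.float64(42.93))]
[ 377  226   51  126 3869]
[[ 0.357 -0.271]
 [ 0.653 -0.288]
 [ 0.648 -0.407]
 [ 0.352 -0.388]] [ 0.50263072 -0.33853191] [0.11629333 0.29662878 0.11861157 0.29711572]
tip [ 0.5409 -0.1824  0.1862] zhead 106.49 | shift [ 0.541  1.104 -4.804] turn 0.0 | q [ -31.   26.   75.    0.   79. -137.] t 44.1 F [-0.5 -0.1 -3.9] w 0.0242 tilt [-0.0002  0.0003]
```

View pics/o1.png

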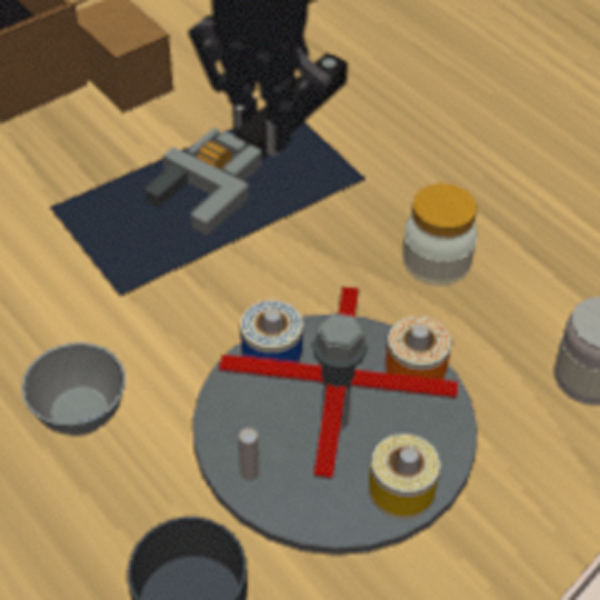

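```bash
python3 - <<'E'
from h import *
w=np.array([pl("top",350+a/4,215+b/4,.003)[:2] for a,b in ((72,33),(313,55),(283,550),(35,530))]);print(w.round(3),w.mean(0))
h=np.radians(-3);g=w.mean(0)
go(g[0],g[1],.009,87)
go(g[0],g[1],.06,87)
E
```

```text
[[ 0.657 -0.262]
 [ 0.647 -0.409]
 [ 0.35  -0.392]
 [ 0.359 -0.244]] [ 0.50310712 -0.32674776]
tip [ 0.5409 -0.1824  0.1862] zhead 106.49 | shift [ 5.907  1.005 -4.871] turn 3.898 | q [ -31.   26.   75.    0.   79. -137.] t 44.1 F [-0.5 -0.1 -3.9] w 0.0242 tilt [-0.0002  0.0003]
tip [ 0.5409 -0.1824  0.1862] zhead 106.49 | shift [ 4.207  1.005 -4.871] turn 3.898 | q [ -31.   26.   75.    0.   79. -137.] t 44.1 F [-0.5 -0.1 -3.9] w 0.0242 tilt [-0.0002  0.0003]
```

```bash

python3 -m inch '[[1,[0,0,0],0.975],[1,[0,0,0],0.975],[1,[0,0,0],0.975],[1,[0,0,0],0.975],[1,[0,0.25,-0.97],0],[1,[0,0.25,-0.97],0],[1,[0,0.25,-0.97],0],[1,[0,0.25,-0.97],0]]'
python3 -m inch '[[1,[0.2,0,-0.97],0],[1,[0.8,0,0],0],[1,[0.8,0,0],0],[1,[0.8,0,0],0],[1,[0.8,0,0],0],[1,[0.8,0,0],0],[1,[0,0,0],0],[1,[0,0,0],0]]'
python3 - <<'E'
from h import *
from view import mk
s=grab("scene",2)
go(.503,-.3267,.0065,87)
mk(s,"pics/o2.png",200,130,160,con=False)
E
```

```text
time_s: 44.77
position: [0.5046, -0.2976, 0.3599]
tool_rot: [[0.0, -0.999, 0.051], [-0.0, 0.051, 0.999], [-1.0, -0.0, -0.0]]
ft_force: [0.5, -0.6, -4.3]
grip_width: 0.0241
time_s: 45.43
position: [0.5036, -0.326, 0.2335]
tool_rot: [[-0.001, -0.999, 0.052], [0.001, 0.052, 0.999], [-1.0, 0.001, 0.001]]
ft_force: [0.5, -0.3, -3.7]
grip_width: 0.0245
tip [ 0.5043 -0.327   0.062 ] zhead 86.99 | shift [1.85  0.043 0.007] turn -0.001 | q [ -44.   36.   79.    0.   64. -131.] t 45.53 F [-0.8  0.  -3.9] w 0.0245 tilt [ 0.0022 -0.002 ]
```

View pics/o2.png

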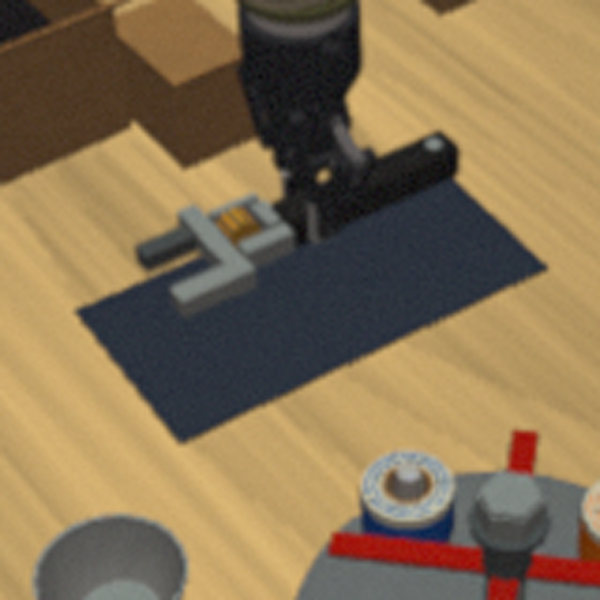

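```bash

python3 -m inch '[[1,[0.5,0.04,0],0],[1,[0.5,0,0],0],[1,[0.4,0,0],0],[1,[0.2,0,0],0],[1,[0.1,0,0],0],[1,[0,0,0],0],[1,[0,0,0],0],[1,[0,0,0],0]]'
python3 -c "
from h import *
go(.503,-.3267,.0065,87)"
```

```text
time_s: 46.2
position: [0.5024, -0.3269, 0.1836]
tool_rot: [[0.001, -0.999, 0.053], [-0.001, 0.053, 0.999], [-1.0, -0.001, -0.001]]
ft_force: [0.1, -0.6, -4.7]
grip_width: 0.024
tip [ 0.5026 -0.3271  0.0102] zhead 86.96 | shift [ 0.122 -0.011  0.014] turn -0.009 | q [ -44.   40.   82.    0.   58. -131.] t 46.2 F [ 0.1 -0.6 -4.7] w 0.024 tilt [ 0.0013 -0.0013]
```

```bash

python3 -m inch '[[1,[0.05,0,0],0],[1,[0.05,0,0],0],[1,[0.03,0,0],0],[1,[0,0,0],0],[1,[0,0,0],0],[1,[0,0,0],0],[1,[0,0,0],0],[1,[0,0,0],0]]'
python3 -c "
from h import *
go(.503,-.3267,.0065,87)"
```

```text
time_s: 46.87
position: [0.5022, -0.3267, 0.1794]
tool_rot: [[0.001, -0.999, 0.053], [-0.001, 0.053, 0.999], [-1.0, -0.001, -0.001]]
ft_force: [-3.8, 2.1, 5.6]
grip_width: 0.0241
tip [ 0.5023 -0.3268  0.006 ] zhead 86.96 | shift [-0.017 -0.023  0.006] turn -0.009 | q [ -44.   40.   82.   -0.   57. -131.] t 46.87 F [-3.8  2.1  5.6] w 0.0241 tilt [ 0.0005 -0.0006]
```

```bash

python3 -m inch '[[1,[-0.03,0,0],0],[-1,[0,0,0],0],[-1,[0,0,0],0],[-1,[0,0,0],0],[-1,[0,0,0],0],[-1,[0,0,0],0],[-1,[-0.5,0,0],0],[-1,[-1,0,0],0]]'
python3 -m inch '[[-1,[-1,0,0],0],[-1,[-1,0,0],0],[-1,[-1,0,0],0],[-1,[-1,0,0],0],[-1,[0,0,1],0],[-1,[0,0,1],0],[-1,[0,0,1],0],[-1,[0,0,1],0]]'
python3 - <<'E'
from meas import *
t=grab("top",4);s=grab("scene",4);np.savez("im14.npz",t=t,s=s)
go(.503,-.3267,.0065,87)
cv2.imwrite("pics/p1.png",s[:,:,::-1].astype(np.uint8));cv2.imwrite("pics/p2.png",t[:,:,::-1].astype(np.uint8))
E
```

```text
time_s: 47.53
position: [0.5017, -0.3264, 0.2221]
tool_rot: [[-0.005, -0.999, 0.053], [0.005, 0.053, 0.999], [-1.0, 0.005, 0.004]]
ft_force: [1.2, 0.2, -0.4]
grip_width: 0.0857
time_s: 48.2
position: [0.5083, -0.2056, 0.3447]
tool_rot: [[0.0, -0.999, 0.054], [-0.0, 0.054, 0.999], [-1.0, -0.0, -0.0]]
ft_force: [0.5, 0.0, -0.1]
grip_width: 0.0855
tip [ 0.5085 -0.208   0.171 ] zhead 86.88 | shift [ 5.482 -0.023 -3.962] turn -0.024 | q [ -35.   25.   80.   -0.   75. -121.] t 48.6 F [-0.3  1.1  0.5] w 0.0852 tilt [ 0.     -0.0001]
```

View pics/p1.png

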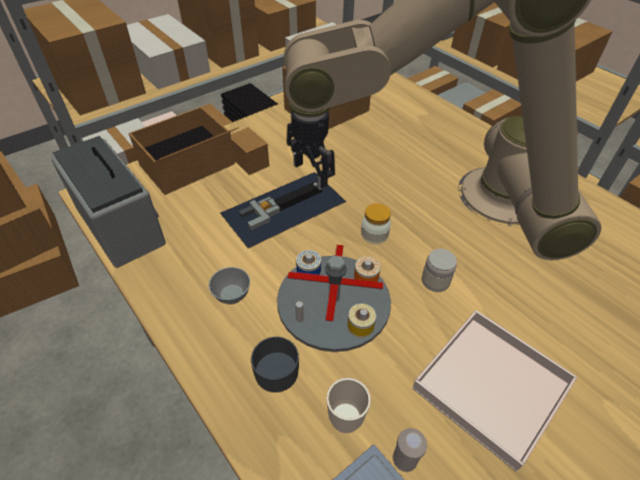

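View pics/p2.png

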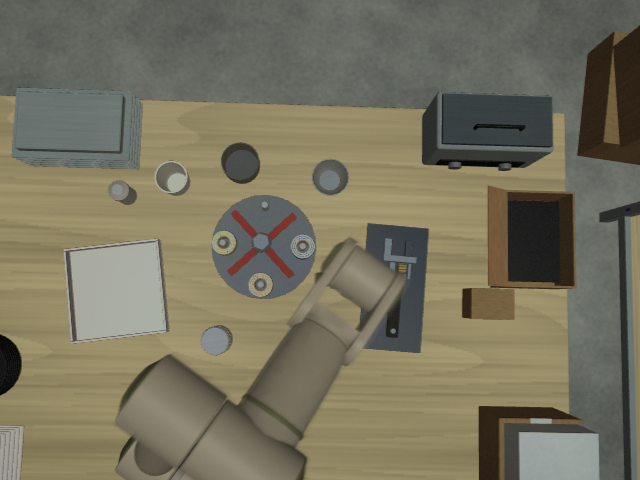

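```bash
cat > rolls.py <<'E'
from meas import *
def ring(t,u,v,z=.060,w=16):
    """roll centre from pale paper pixels around (u,v) in top image: fit circle to hull"""
    u=int(u);v=int(v);p=t[v-w:v+w+1,u-w:u+w+1].astype(float)
    m=((p.min(-1)>115)&(p.max(-1)>140)).astype(np.uint8)
    m=cv2.morphologyEx(m,cv2.MORPH_CLOSE,np.ones((3,3)))
    n,l,st,ce=cv2.connectedComponentsWithStats(m);i=1+np.argmax(st[1:,4])
    cn=np.vstack(cv2.findContours((l==i).astype(np.uint8),0,1)[0]);c,r=cv2.minEnclosingCircle(cn)
    e=cv2.fitEllipse(cv2.convexHull(cn)); 
    return pl("top",c[0]+u-w,c[1]+v-w,z)[:2].round(4),pl("top",e[0][0]+u-w,e[0][1]+v-w,z)[:2].round(4),round(r,1),st[i,4]
def tray(t):
    m=((t.min(-1)>120)).astype(np.uint8);m[:, :40]=0;m[:,200:]=0;m[:225]=0;m[360:]=0
    n,l,st,ce=cv2.connectedComponentsWithStats(m);i=1+np.argmax(st[1:,4])
    cn=max(cv2.findContours((l==i).astype(np.uint8),0,1)[0],key=cv2.contourArea);r=cv2.minAreaRect(cv2.convexHull(cn));b=cv2.boxPoints(r)
    w=np.array([pl("top",*p,.01)[:2] for p in b]); return w.round(4),w.mean(0),r
E
python3 - <<'E'
from rolls import *
t=np.load("im14.npz")['t'];s=np.load("im14.npz")['s']
for n,u,v in (("yellow",224,243),("blue",303,246),("orange",260,285)): print(n,ring(t,u,v))
print(tray(t))
posts_keeper(t,s)
E
```

```text
yellow (array([0.5969, 0.0796]), array([0.5967, 0.0793]), 12.0, np.int32(292))
blue (array([ 0.5922, -0.1039]), array([ 0.5923, -0.1038]), 11.6, np.int32(283))
orange (array([ 0.5014, -0.0082]), array([ 0.5013, -0.0084]), 11.8, np.int32(290))
(array([[0.575 , 0.4702],
       [0.6066, 0.2431],
       [0.3846, 0.2081],
       [0.3547, 0.4322]]), array([0.48024657, 0.33840344]), ((113.68291473388672, 290.6463623046875), (94.8606948852539, 97.51105499267578), 83.6598129272461))
top centre [ 0.5933 -0.011 ] 43.66 [(0, 136, np.float64(43.28)), (1, 146, np.float64(43.27)), (2, 135, np.float64(43.85)), (3, 145, np.float64(43.34))]
scene centre [ 0.5967 -0.01  ] 43.79 [(0, 166, np.float64(43.69)), (1, 160, np.float64(43.77)), (2, 64, np.float64(44.06)), (3, 155, np.float64(43.2))]
```

```bash

python3 -m inch '[[-0.65,[0,0,0],1],[-0.65,[0,0,0],1],[-0.65,[0,0,0],1],[-0.65,[0,0,0],1],[-0.65,[0,0,0],1],[-0.65,[0,0,0],1],[-0.65,[0,0,0],1],[-0.65,[0,0,0],1]]' 40
python3 -m inch '[[-0.65,[0,0,0],1],[-0.65,[0,0,0],1],[-0.65,[0,0,0],1],[-0.65,[0,0,0],1],[-0.65,[0,0,0],1],[-0.65,[0,0,0],1],[-0.65,[0,0,0],1],[-0.65,[0,0,0],1]]'
python3 - <<'E'
from rolls import *
go(.5922,-.1038,.12,0)
w=np.array([pl("top",a,b,.035)[:2] for a,b in ((65,248),(158,240),(167,332),(73,342))]);print(w.round(3),w.mean(0))
d=w[0]-w[1];print(np.degrees(np.arctan2(d[1],d[0]))-90,np.linalg.norm(w-np.roll(w,1,0),axis=1))
E
```

```text
time_s: 49.27
position: [0.5085, -0.2078, 0.3443]
tool_rot: [[-0.0, -0.727, 0.687], [0.0, 0.687, 0.727], [-1.0, 0.0, -0.0]]
ft_force: [0.1, 0.0, 0.1]
grip_width: 0.0704
time_s: 49.93
position: [0.5085, -0.2078, 0.3443]
tool_rot: [[-0.0, -0.116, 0.993], [0.0, 0.993, 0.116], [-1.0, 0.0, -0.0]]
ft_force: [-0.2, -0.2, 1.2]
grip_width: 0.0702
tip [ 0.5085 -0.2078  0.1709] zhead 6.64 | shift [1.697 3.467 2.791] turn 1.327 | q [-35.  25.  80.  -0.  75. -41.] t 49.93 F [-0.2 -0.2  1.2] w 0.0702 tilt [-0.0002  0.0001]
[[0.576 0.449]
 [0.6   0.235]
 [0.387 0.204]
 [0.36  0.418]] [0.48049662 0.32627085]
6.461686323469067 [0.21838321 0.21591234 0.21512556 0.21551676]
```

```bash

python3 -m inch '[[-0.65,[0,0,0],0.66],[-0.65,[0,0,0],0.66],[-0.65,[0,0.87,0.7],0],[-0.65,[0,0.87,0.7],0],[-0.65,[0,0.87,0.7],0],[-0.65,[0,0.86,0.7],0],[-0.65,[0.3,0,0],0],[-0.65,[0.3,0,0],0]]'
python3 -m inch '[[-0.65,[0.3,0,0],0],[-0.65,[0,0,0],0],[-0.65,[0,0,0],0],[-0.65,[0,0,0],0],[-0.65,[0,0,0],0],[-0.65,[0,0,0],0],[-0.65,[0,0,0],0],[-0.65,[0,0,0],0]]'
python3 - <<'E'
from rolls import *
from view import mk
s=grab("scene",2)
go(.5922,-.1038,.020,0)
mk(s,"pics/q1.png",250,180,150,con=False)
E
```

```text
time_s: 50.6
position: [0.5926, -0.1018, 0.326]
tool_rot: [[0.001, -0.008, 1.0], [-0.0, 1.0, 0.008], [-1.0, -0.0, 0.001]]
ft_force: [0.1, -0.2, -0.8]
grip_width: 0.0702
time_s: 51.27
position: [0.5919, -0.1023, 0.3178]
tool_rot: [[0.0, -0.006, 1.0], [-0.0, 1.0, 0.006], [-1.0, -0.0, 0.0]]
ft_force: [-0.4, -0.6, 0.6]
grip_width: 0.0705
tip [ 0.5919 -0.1023  0.1442] zhead 0.35 | shift [ 4.141 -0.051  0.009] turn 0.071 | q [-21.  31.  74.   0.  75. -21.] t 51.37 F [0.3 0.4 0.1] w 0.0706 tilt [ 0.0002 -0.0001]
```

View pics/q1.png

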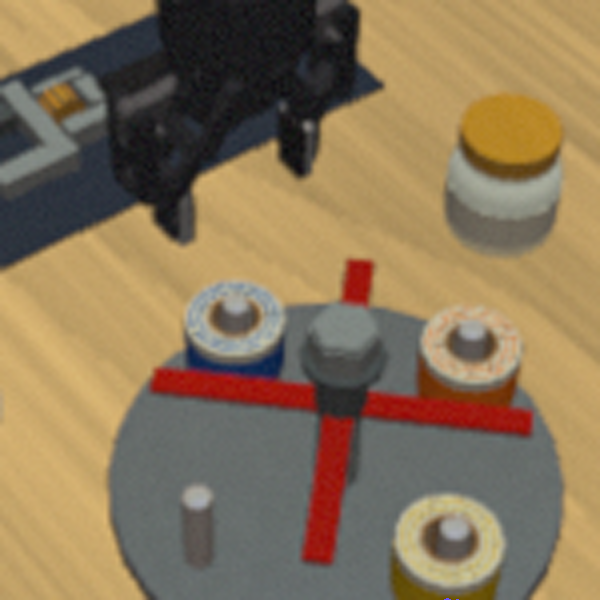

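```bash

python3 -m inch '[[-0.65,[0.6,-0.05,0.03],0],[-0.65,[0.8,0,0],0],[-0.65,[0.8,0,0],0],[-0.65,[0.8,0,0],0],[-0.65,[0.5,0,0],0],[-0.65,[0.3,0,0],0],[-0.65,[0.3,0,0],0],[-0.65,[0,0,0],0]]'
python3 - <<'E'
from rolls import *
from view import mk
s=grab("scene",2)
go(.5922,-.1038,.020,0)
mk(s,"pics/q2.png",250,180,150,con=False)
E
```

```text
time_s: 52.03
position: [0.5927, -0.1037, 0.1934]
tool_rot: [[-0.002, -0.006, 1.0], [0.001, 1.0, 0.006], [-1.0, 0.001, -0.002]]
ft_force: [-0.2, -0.1, -0.9]
grip_width: 0.0704
tip [ 0.5932 -0.1039  0.0217] zhead 0.36 | shift [ 0.057  0.003 -0.034] turn 0.071 | q [-21.  39.  81.  -0.  60. -22.] t 52.13 F [ 0.1 -0.2  0.2] w 0.0705 tilt [ 0.0009 -0.0004]
```

View pics/q2.png

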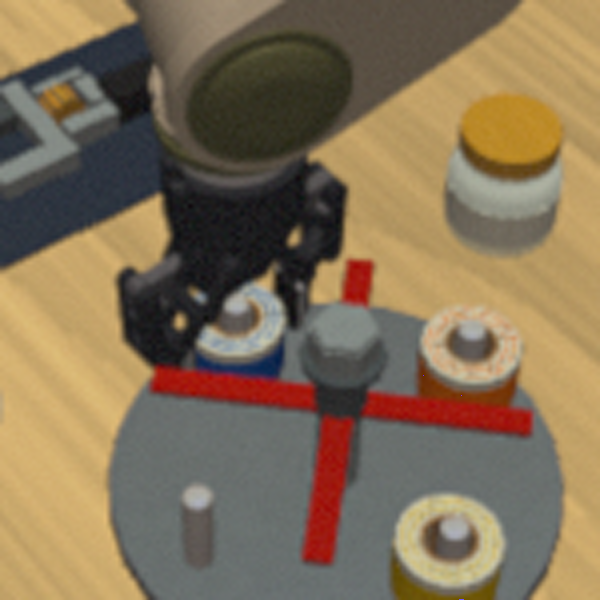

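```bash

python3 -m inch '[[1,[0,0,0],0],[1,[0,0,0],0],[1,[0,0,0],0],[1,[0,0,0],0],[1,[0,0,0],0],[1,[0,0,0],0],[1,[-0.2,0,0],0],[1,[-0.4,0,0],0]]' 40
python3 -m inch '[[1,[-0.7,0,0],0],[1,[-0.8,0,0],0],[1,[-0.8,0,0],0],[1,[-0.8,0,0],0],[1,[-0.8,0,0],0],[1,[-0.8,0,0],0],[1,[0,0,0],0],[1,[0,0,0],0]]'
python3 - <<'E'
from rolls import *
from view import mk
s=grab("scene",2)
go(.48,.33,.2,6)
mk(s,"pics/q3.png",250,180,150,con=False)
E
```

```text
time_s: 52.8
position: [0.5923, -0.1036, 0.2116]
tool_rot: [[-0.004, -0.006, 1.0], [0.001, 1.0, 0.006], [-1.0, 0.001, -0.004]]
ft_force: [-0.0, -0.0, -1.2]
grip_width: 0.0553
time_s: 53.47
position: [0.5925, -0.1036, 0.3544]
tool_rot: [[0.001, -0.006, 1.0], [-0.001, 1.0, 0.006], [-1.0, -0.001, 0.001]]
ft_force: [-0.7, -0.0, -2.3]
grip_width: 0.0556
tip [ 0.5921 -0.1035  0.1789] zhead 0.35 | shift [-0.703 14.762 -2.206] turn -1.129 | q [-21.  29.  71.  -0.  80. -22.] t 53.57 F [-0.8 -0.4 -1.2] w 0.0552 tilt [-0.0025  0.0009]
```

View pics/q3.png

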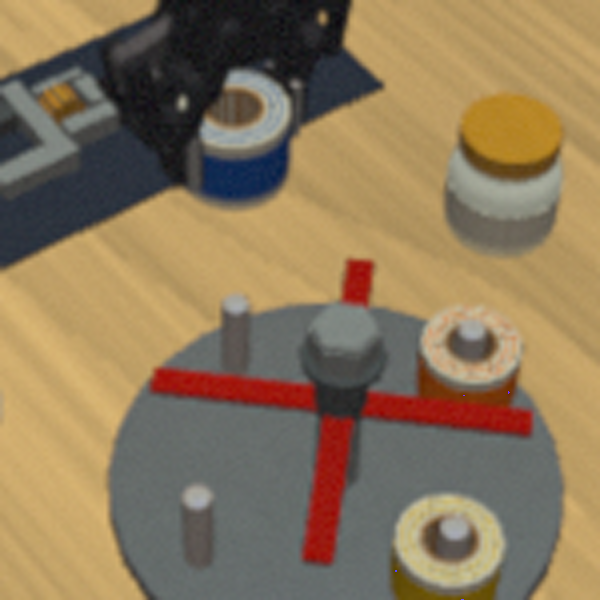

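```bash
python3 -c "
from h import *
go(.4726,.3908,.178,7)"
python3 -m inch '[[1,[0,0,0],-0.66],[1,[0,0,0],-0.67],[1,[0,0.93,-0.11],0],[1,[0,0.93,-0.11],0],[1,[0,0.93,-0.11],0],[1,[0,0.93,-0.11],0],[1,[0,0.93,-0.11],0],[1,[0,0.93,-0.11],0]]'
python3 -m inch '[[1,[0,0.93,-0.11],0],[1,[0,0.93,-0.11],0],[1,[0,0.93,-0.11],0],[1,[0,0.93,-0.11],0],[1,[0,0.93,-0.11],0],[1,[0,0.93,-0.11],0],[1,[0,0.93,-0.11],0],[1,[0,0.93,-0.11],0]]'
python3 -c "
from rolls import *
go(.4726,.3908,.178,7)
s=grab('scene',1);cv2.imwrite('pics/q4.png',s[:,:,::-1].astype(np.uint8))"
```

```text
tip [ 0.5921 -0.1035  0.1789] zhead 0.35 | shift [ 0.03  16.839 -1.945] turn -1.329 | q [-21.  29.  71.  -0.  80. -22.] t 53.57 F [-0.8 -0.4 -1.2] w 0.0552 tilt [-0.0025  0.0009]
time_s: 54.23
position: [0.5521, 0.0612, 0.352]
tool_rot: [[-0.003, -0.122, 0.993], [0.0, 0.993, 0.122], [-1.0, 0.001, -0.003]]
ft_force: [0.2, 0.1, -0.6]
grip_width: 0.0555
time_s: 54.9
position: [0.4987, 0.2795, 0.352]
tool_rot: [[-0.003, -0.122, 0.993], [-0.001, 0.993, 0.122], [-1.0, -0.001, -0.003]]
ft_force: [-0.4, 0.1, -0.6]
grip_width: 0.0554
tip [0.4982 0.2794 0.1786] zhead 7.0 | shift [ 0.019  3.791 -0.393] turn 0.0 | q [17. 26. 76. -0. 78. 10.] t 54.9 F [-0.4  0.1 -0.6] w 0.0554 tilt [-0.0032 -0.0011]
```

View pics/q4.png

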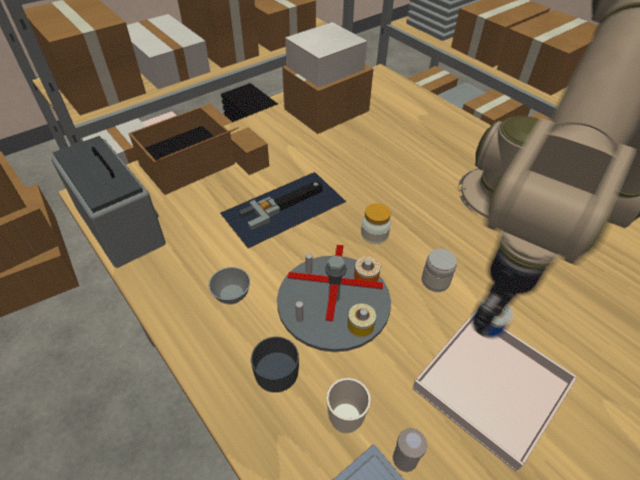

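```bash

python3 -m inch '[[1,[0,0.95,-0.1],0],[1,[0,0.95,-0.1],0],[1,[0,0.95,-0.1],0],[1,[0,0.94,-0.09],0],[1,[0.8,0,0],0],[1,[0.8,0,0],0],[1,[0.8,0,0],0],[1,[0,0,0],0]]'
python3 -m inch '[[1,[0.8,0,0],0],[1,[0.8,0,0],0],[1,[0.6,0,0],0],[1,[0.3,0,0],0],[1,[0.1,0,0],0],[1,[0,0,0],0],[1,[0,0,0],0],[1,[0,0,0],0]]'
python3 -c "
from rolls import *
go(.4726,.3908,.0135,7)
s=grab('scene',1);cv2.imwrite('pics/q5.png',s[:,:,::-1].astype(np.uint8))"
```

```text
time_s: 55.62
position: [0.4729, 0.3893, 0.2755]
tool_rot: [[-0.01, -0.122, 0.992], [-0.006, 0.992, 0.122], [-1.0, -0.004, -0.011]]
ft_force: [-0.2, -1.2, -2.4]
grip_width: 0.0558
time_s: 56.28
position: [0.4741, 0.3899, 0.2048]
tool_rot: [[0.002, -0.122, 0.993], [0.001, 0.993, 0.122], [-1.0, 0.001, 0.002]]
ft_force: [-0.0, -0.5, -0.9]
grip_width: 0.0552
tip [0.4745 0.39   0.0314] zhead 7.0 | shift [ 0.598  0.032 -0.059] turn 0.001 | q [28. 39. 79.  0. 62. 21.] t 56.28 F [-0.  -0.5 -0.9] w 0.0552 tilt [0.0019 0.0011]
```

View pics/q5.png

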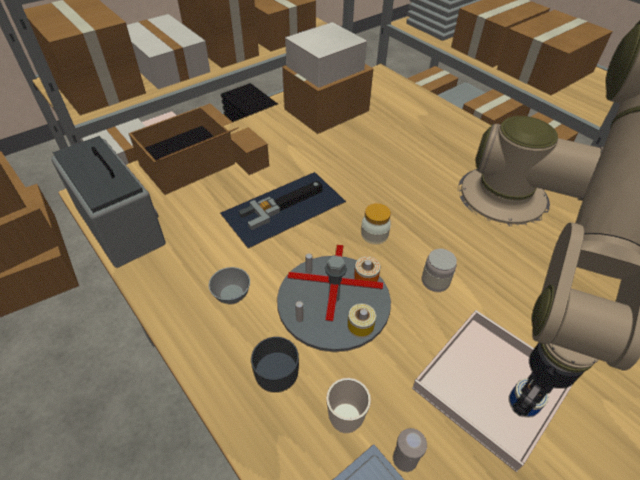

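```bash

python3 -m inch '[[1,[0.3,0,-0.05],0],[1,[0.15,0,0],0],[1,[0.1,0,0],0],[1,[0.03,0,0],0],[1,[0,0,0],0],[1,[0,0,0],0],[1,[0,0,0],0],[1,[0,0,0],0]]'
python3 -c "
from rolls import *
go(.4726,.3908,.0135,7)"
```

```text
time_s: 57.0
position: [0.4725, 0.3895, 0.1861]
tool_rot: [[0.0, -0.122, 0.993], [0.0, 0.993, 0.122], [-1.0, 0.0, 0.0]]
ft_force: [0.1, 1.0, -1.0]
grip_width: 0.0551
tip [0.4725 0.3895 0.0127] zhead 7.0 | shift [-0.027  0.041  0.008] turn -0.001 | q [28. 41. 80. -0. 60. 21.] t 57.0 F [ 0.1  1.  -1. ] w 0.0551 tilt [0.0002 0.0001]
```

```bash

python3 -m inch '[[1,[0.03,0,0],0],[-0.65,[0,0,0],0],[-0.65,[0,0,0],0],[-0.65,[0,0,0],0],[-0.65,[0,0,0],0],[-0.65,[-0.4,0,0],0],[-0.65,[-0.8,0,0],0],[-0.65,[-0.8,0,0],0]]'
python3 -m inch '[[-0.65,[-0.8,0,0],0],[-0.65,[-0.8,0,0],0],[-0.65,[-0.8,0,0],0],[-0.65,[0,0,0],0.7],[-0.65,[0,0,0],0.7],[-0.65,[0,-1,0],0],[-0.65,[0,-1,0],0],[-0.65,[0,-1,0],0]]'
python3 -c "
from rolls import *
t=grab('top',2);s=grab('scene',1);cv2.imwrite('pics/r1.png',s[:,:,::-1].astype(np.uint8))
print(ring(t,224,243),ring(t,260,285))
go(.5968,.0795,.15,0)"
```

```text
time_s: 57.67
position: [0.4723, 0.3894, 0.2453]
tool_rot: [[-0.002, -0.122, 0.993], [-0.001, 0.993, 0.122], [-1.0, -0.001, -0.002]]
ft_force: [0.5, 0.7, 0.5]
grip_width: 0.0703
time_s: 58.33
position: [0.472, 0.2987, 0.3171]
tool_rot: [[-0.0, -0.001, 1.0], [-0.0, 1.0, 0.001], [-1.0, -0.0, -0.0]]
ft_force: [0.6, -0.1, -0.2]
grip_width: 0.0707
(array([0.598 , 0.0796]), array([0.5969, 0.0793]), 12.1, np.int32(290)) (array([ 0.5014, -0.0083]), array([ 0.5013, -0.0085]), 11.8, np.int32(288))
tip [0.4726 0.2981 0.1441] zhead -0.14 | shift [-0.198 -7.288  4.14 ] turn -0.029 | q [20. 27. 81. -0. 72. 20.] t 58.48 F [-0.3  0.6  0.2] w 0.0703 tilt [-0. -0.]
```

View pics/r1.png

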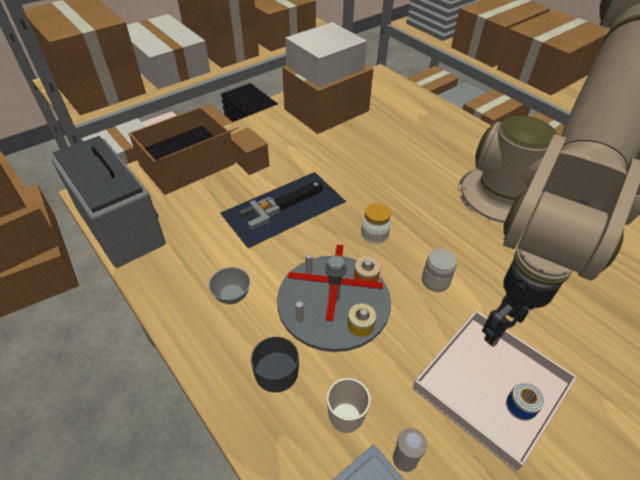

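```bash

python3 -m inch '[[-0.65,[0,-0.91,0.517],0],[-0.65,[0,-0.91,0.517],0],[-0.65,[0,-0.91,0.517],0],[-0.65,[0,-0.91,0.517],0],[-0.65,[0,-0.91,0.517],0],[-0.65,[0,-0.91,0.517],0],[-0.65,[0,-0.91,0.517],0],[-0.65,[0,-0.91,0.517],0]]'
python3 -m inch '[[-0.65,[0.6,0,0],0],[-0.65,[0.7,0,0],0],[-0.65,[0.4,0,0],0],[-0.65,[0,0,0],0],[-0.65,[0,0,0],0],[-0.65,[0,0,0],0],[-0.65,[0,0,0],0],[-0.65,[0,0,0],0]]'
python3 -c "
from rolls import *
from view import mk
s=grab('scene',2)
go(.597,.0795,.021,0)
mk(s,'pics/r2.png',250,200,150,con=False)"
```

```text
time_s: 59.15
position: [0.5974, 0.0806, 0.3172]
tool_rot: [[0.0, -0.001, 1.0], [0.0, 1.0, 0.001], [-1.0, 0.0, 0.0]]
ft_force: [-0.1, 0.6, 0.6]
grip_width: 0.0704
time_s: 59.82
position: [0.5966, 0.0814, 0.2672]
tool_rot: [[0.002, -0.0, 1.0], [-0.0, 1.0, 0.0], [-1.0, -0.0, 0.002]]
ft_force: [-0.1, -0.3, 0.4]
grip_width: 0.0708
tip [0.5967 0.0812 0.0935] zhead 0.01 | shift [ 2.415 -0.058  0.01 ] turn 0.002 | q [-3. 34. 77.  0. 69. -4.] t 59.92 F [-0.6 -0.2  0.1] w 0.0702 tilt [ 0.0011 -0.0001]
```

View pics/r2.png

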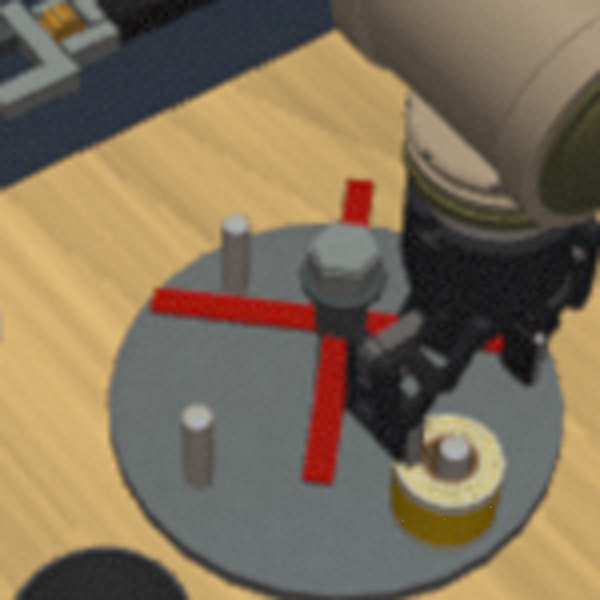

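```bash

python3 -m inch '[[-0.65,[0.5,-0.055,0.01],0],[-0.65,[0.7,0,0],0],[-0.65,[0.6,0,0],0],[-0.65,[0.4,0,0],0],[-0.65,[0.2,0,0],0],[-0.65,[0,0,0],0],[-0.65,[0,0,0],0],[-0.65,[0,0,0],0]]'
python3 -c "
from rolls import *
from view import mk
s=grab('scene',2)
go(.597,.0795,.021,0)
mk(s,'pics/r3.png',250,200,150,con=False)"
```

```text
time_s: 60.58
position: [0.597, 0.0795, 0.1952]
tool_rot: [[0.002, -0.0, 1.0], [-0.0, 1.0, 0.0], [-1.0, -0.0, 0.002]]
ft_force: [-0.0, 0.4, 0.2]
grip_width: 0.0701
tip [0.5973 0.0795 0.0218] zhead 0.0 | shift [ 0.026  0.001 -0.009] turn 0.0 | q [-4. 39. 81.  0. 59. -4.] t 60.68 F [-0.1 -0.9 -0.3] w 0.0708 tilt [ 0.0017 -0.0001]
```

View pics/r3.png

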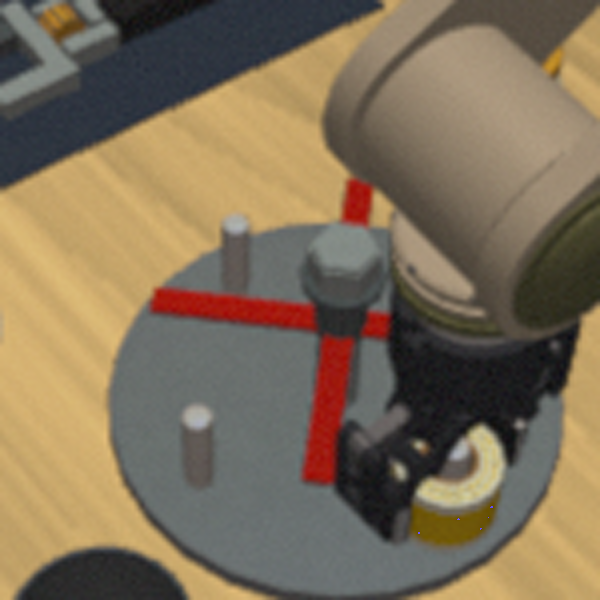

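Clear of the arms, so I'll grip, lift and carry it to the tray's middle slot.

```bash

python3 -m inch '[[1,[0,0,0],0],[1,[0,0,0],0],[1,[0,0,0],0],[1,[0,0,0],0],[1,[0,0,0],0],[1,[0,0,0],0],[1,[-0.2,0,0],0],[1,[-0.4,0,0],0]]' 40
python3 -m inch '[[1,[-0.7,0,0],0],[1,[-0.8,0,0],0],[1,[-0.8,0,0],0],[1,[-0.8,0,0],0],[1,[-0.5,0,0],0],[1,[0,0,0],-0.7],[1,[0,0,0],-0.7],[1,[0,0,0],0]]'
python3 -c "
from rolls import *
from view import mk
s=grab('scene',2);t=grab('top',2);cv2.imwrite('pics/r4.png',s[:,:,::-1].astype(np.uint8))
np.savez('im15.npz',t=t)
go(.4805,.3263,.14,7)"
```

```text
time_s: 61.35
position: [0.5965, 0.0795, 0.2115]
tool_rot: [[-0.003, 0.0, 1.0], [0.0, 1.0, -0.0], [-1.0, 0.0, -0.003]]
ft_force: [-0.9, -0.6, -1.3]
grip_width: 0.0556
time_s: 62.02
position: [0.5966, 0.0795, 0.3207]
tool_rot: [[0.001, -0.124, 0.992], [-0.0, 0.992, 0.124], [-1.0, -0.0, 0.001]]
ft_force: [-0.3, -0.2, -1.0]
grip_width: 0.0554
tip [0.5967 0.0795 0.1467] zhead 6.92 | shift [ 0.222  8.638 -2.842] turn -0.017 | q [ -4.  31.  73.   0.  76. -11.] t 62.22 F [ 0.3 -0.1 -0.6] w 0.0556 tilt [-0.0004  0.    ]
```

View pics/r4.png

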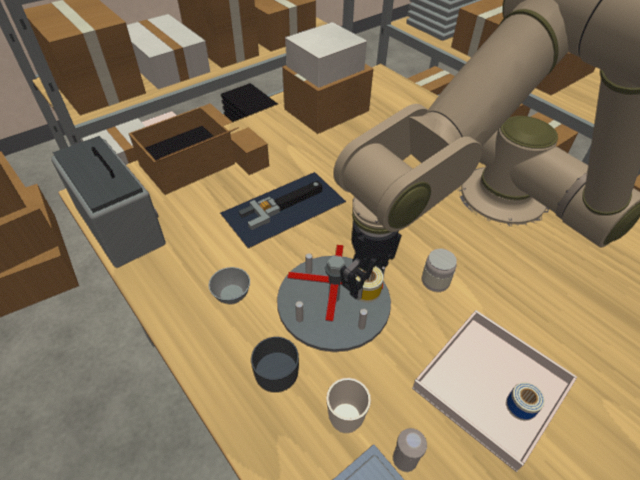

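```bash

python3 -m inch '[[1,[0,0.945,-0.316],0],[1,[0,0.945,-0.316],0],[1,[0,0.945,-0.316],0],[1,[0,0.945,-0.316],0],[1,[0,0.945,-0.316],0],[1,[0,0.945,-0.316],0],[1,[0,0.945,-0.316],0],[1,[0,0.945,-0.316],0]]'
python3 -m inch '[[1,[0,0.94,-0.3],0],[1,[0.5,0,0],0],[1,[0.8,0,0],0],[1,[0.8,0,0],0],[1,[0.8,0,0],0],[1,[0.3,0,0],0],[1,[0,0,0],0],[1,[0,0,0],0]]'
python3 -c "
from rolls import *
s=grab('scene',2);cv2.imwrite('pics/r5.png',s[240:480,320:640,::-1].astype(np.uint8))
go(.481,.323,.0125,7)"
```

```text
time_s: 62.88
position: [0.4931, 0.2966, 0.3202]
tool_rot: [[-0.0, -0.121, 0.993], [-0.0, 0.993, 0.121], [-1.0, -0.0, -0.0]]
ft_force: [0.4, 0.6, -1.4]
grip_width: 0.0556
time_s: 63.55
position: [0.4818, 0.3223, 0.2247]
tool_rot: [[0.0, -0.121, 0.993], [0.0, 0.993, 0.121], [-1.0, 0.0, 0.0]]
ft_force: [-0.5, 0.2, -1.1]
grip_width: 0.0555
tip [0.4823 0.3225 0.0523] zhead 6.99 | shift [ 1.326  0.021 -0.042] turn -0.003 | q [22. 35. 84.  0. 61. 15.] t 63.65 F [ 0.2 -0.8 -1.2] w 0.055 tilt [0.0024 0.001 ]
```

View pics/r5.png

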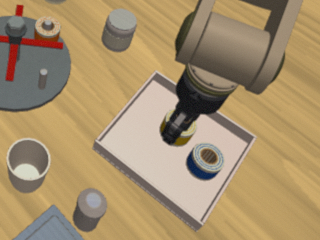

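```bash

python3 -m inch '[[1,[0.4,0,-0.04],0],[1,[0.4,0,0],0],[1,[0.3,0,0],0],[1,[0.15,0,0],0],[1,[0.06,0,0],0],[1,[0,0,0],0],[1,[0,0,0],0],[1,[0,0,0],0]]'
python3 -c "
from rolls import *
go(.481,.323,.0125,7)"
python3 -m inch '[[1,[0.02,0,0],0],[-0.65,[0,0,0],0],[-0.65,[0,0,0],0],[-0.65,[0,0,0],0],[-0.65,[0,0,0],0],[-0.65,[-0.4,0,0],0],[-0.65,[-0.8,0,0],0],[-0.65,[-0.8,0,0],0]]'
python3 -m inch '[[-0.65,[-0.8,0,0],0],[-0.65,[-0.8,0,0],0],[-0.65,[-0.8,0,0],0],[-0.65,[0,0,0],-1],[-0.65,[0,0,0],-1],[-0.65,[0,0,0],-1],[-0.65,[0,0,0],-1],[-0.65,[0,0,0],-1]]'
python3 -m inch '[[-0.65,[0,0,0],-1],[-0.65,[0,0,0],-1],[-0.65,[0,0,0],-1],[-0.65,[0,0,0],-1],[-0.65,[0,0,0],-1],[-0.65,[0,0,0],-1],[-0.65,[0,0,0],-1],[-0.65,[0,0,0],-1]]'
python3 -c "
from rolls import *
s=grab('scene',2);cv2.imwrite('pics/r6.png',s[:,:,::-1].astype(np.uint8))
t=grab('top',2);cv2.imwrite('pics/r7.png',t[:,:,::-1].astype(np.uint8));print(ring(t,260,285))
go(.5025,-.0083,.15,90)"
```

```text
time_s: 64.32
position: [0.4805, 0.3222, 0.1854]
tool_rot: [[0.001, -0.122, 0.993], [0.0, 0.993, 0.122], [-1.0, 0.0, 0.001]]
ft_force: [-0.1, 0.2, -0.8]
grip_width: 0.0551
tip [0.4806 0.3222 0.012 ] zhead 7.0 | shift [-0.016  0.024  0.015] turn 0.0 | q [22. 38. 86.  0. 56. 15.] t 64.32 F [-0.1  0.2 -0.8] w 0.0551 tilt [0.001  0.0004]
time_s: 64.98
position: [0.4802, 0.322, 0.2444]
tool_rot: [[-0.002, -0.122, 0.993], [-0.001, 0.993, 0.122], [-1.0, -0.001, -0.002]]
ft_force: [-0.1, 1.1, 0.2]
grip_width: 0.0705
time_s: 65.65
position: [0.4802, 0.3221, 0.3163]
tool_rot: [[-0.0, -0.534, 0.846], [-0.0, 0.846, 0.534], [-1.0, 0.0, -0.0]]
ft_force: [-0.5, -0.3, 0.1]
grip_width: 0.0707
time_s: 66.32
position: [0.4803, 0.3221, 0.3162]
tool_rot: [[-0.0, -0.952, 0.305], [-0.0, 0.305, 0.952], [-1.0, 0.0, -0.0]]
ft_force: [-0.3, 0.1, 0.4]
grip_width: 0.0706
(array([ 0.5015, -0.0084]), array([ 0.5014, -0.0087]), 11.7, np.int32(283))
tip [0.4802 0.3221 0.1429] zhead 71.85 | shift [ -0.237  -0.742 -11.013] turn -3.631 | q [ 22.  29.  78.   0.  73. -50.] t 66.52 F [-0.5  0.3 -0.1] w 0.0704 tilt [-0.0001 -0.    ]
```

View pics/r6.png

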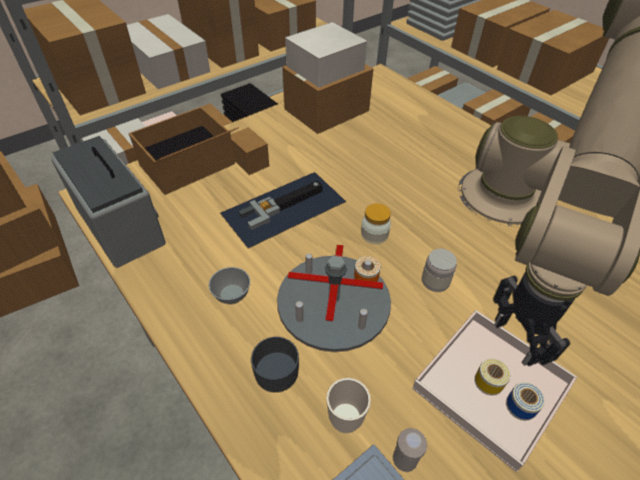

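```bash

python3 -m inch '[[-0.65,[0,0,0],-0.91],[-0.65,[0,0,0],-0.91],[-0.65,[0,0,0],-0.91],[-0.65,[0,0,0],-0.9],[-0.65,[0,-0.06,-0.92],0],[-0.65,[0,-0.06,-0.92],0],[-0.65,[0,-0.06,-0.92],0],[-0.65,[0,-0.06,-0.92],0]]'
python3 -m inch '[[-0.65,[0,-0.06,-0.92],0],[-0.65,[0,-0.06,-0.92],0],[-0.65,[0,-0.06,-0.92],0],[-0.65,[0,-0.06,-0.92],0],[-0.65,[0,-0.06,-0.92],0],[-0.65,[0,-0.06,-0.92],0],[-0.65,[0,-0.06,-0.92],0],[-0.65,[0,-0.06,-0.89],0]]'
python3 -m inch '[[-0.65,[0.6,0,0],0],[-0.65,[0.7,0,0],0],[-0.65,[0.4,0,0],0],[-0.65,[0,0,0],0],[-0.65,[0,0,0],0],[-0.65,[0,0,0],0],[-0.65,[0,0,0],0],[-0.65,[0,0,0],0]]'
python3 -c "
from rolls import *
from view import mk
s=grab('scene',2)
go(.502,-.0085,.021,90)
mk(s,'pics/r8.png',260,180,150,con=False)"
```

```text
time_s: 67.18
position: [0.4876, 0.2106, 0.3163]
tool_rot: [[0.0, -1.0, -0.001], [-0.0, -0.001, 1.0], [-1.0, -0.0, -0.0]]
ft_force: [0.8, 0.7, 0.6]
grip_width: 0.0703
time_s: 67.85
position: [0.5027, -0.0096, 0.3164]
tool_rot: [[0.0, -1.0, 0.0], [-0.0, 0.0, 1.0], [-1.0, -0.0, -0.0]]
ft_force: [0.3, -0.4, 1.4]
grip_width: 0.0706
time_s: 68.52
position: [0.5029, -0.008, 0.2661]
tool_rot: [[0.001, -1.0, -0.003], [-0.0, -0.003, 1.0], [-1.0, -0.001, -0.0]]
ft_force: [0.4, 0.1, 0.2]
grip_width: 0.0707
tip [ 0.503  -0.0081  0.0924] zhead 90.15 | shift [ 2.381  0.033 -0.013] turn 0.03 | q [ -14.   26.   94.   -0.   60. -105.] t 68.62 F [-0.4  0.2  0.1] w 0.0704 tilt [ 0.001  -0.0003]
```

View pics/r8.png

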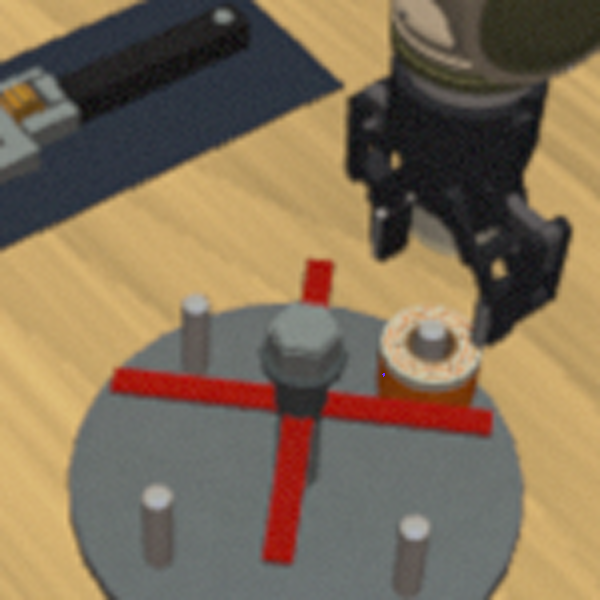

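```bash

python3 -m inch '[[-0.65,[0.5,0.03,-0.01],0],[-0.65,[0.7,0,0],0],[-0.65,[0.6,0,0],0],[-0.65,[0.35,0,0],0],[-0.65,[0.2,0,0],0],[-0.65,[0,0,0],0],[-0.65,[0,0,0],0],[-0.65,[0,0,0],0]]'
python3 -c "
from rolls import *
from view import mk
s=grab('scene',2)
go(.502,-.0085,.021,90)
mk(s,'pics/r9.png',260,180,150,con=False)"
```

```text
time_s: 69.28
position: [0.5021, -0.0085, 0.1956]
tool_rot: [[0.001, -1.0, -0.003], [-0.0, -0.003, 1.0], [-1.0, -0.001, -0.0]]
ft_force: [1.1, 0.1, -0.8]
grip_width: 0.0704
tip [ 0.5023 -0.0085  0.0222] zhead 90.15 | shift [0.039 0.01  0.001] turn 0.031 | q [ -14.   32.   98.   -0.   50. -105.] t 69.38 F [-0.1 -0.  -0.3] w 0.0705 tilt [ 0.0015 -0.0004]
```

View pics/r9.png

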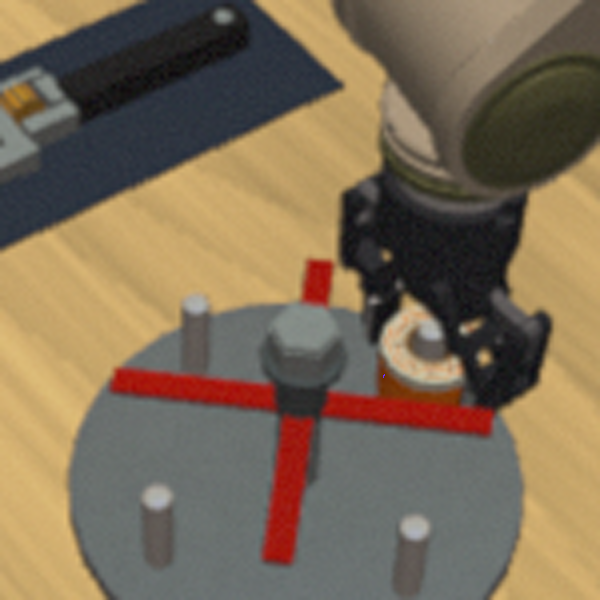

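```bash

python3 -m inch '[[1,[0,0,0],0],[1,[0,0,0],0],[1,[0,0,0],0],[1,[0,0,0],0],[1,[0,0,0],0],[1,[0,0,0],0],[1,[-0.2,0,0],0],[1,[-0.4,0,0],0]]' 40
python3 -m inch '[[1,[-0.7,0,0],0],[1,[-0.8,0,0],0],[1,[-0.8,0,0],0],[1,[-0.8,0,0],0],[1,[-0.5,0,0],0],[1,[0,0,0.8],0],[1,[0,0,1],0],[1,[0,0,1],0]]'
python3 -m inch '[[1,[0,0,1],1],[1,[0,0,0],1],[1,[0,0,0],1],[1,[0,0,0],1],[1,[0,0,0],1],[1,[0,0,0],1],[1,[0,0,0],1],[1,[0,0,0],1]]'
python3 -m inch '[[1,[0,0,0],1],[1,[0,0,0],1],[1,[0,0,0],1],[1,[0,0,0],1],[1,[0,0,0],1],[1,[0,0,0],1],[1,[0,0,0],1],[1,[0,0,0],1]]'
python3 -c "
from rolls import *
s=grab('scene',2);cv2.imwrite('pics/s1.png',s[:,:,::-1].astype(np.uint8))
t=grab('top',2);cv2.imwrite('pics/s2.png',t[:,:,::-1].astype(np.uint8));
go(.4884,.2585,.15,7)"
```

```text
time_s: 70.05
position: [0.5016, -0.0084, 0.2123]
tool_rot: [[-0.003, -1.0, -0.003], [0.001, -0.003, 1.0], [-1.0, 0.003, 0.001]]
ft_force: [0.3, -0.0, -1.6]
grip_width: 0.0552
time_s: 70.72
position: [0.5014, 0.0762, 0.3214]
tool_rot: [[0.0, -1.0, -0.001], [-0.0, -0.001, 1.0], [-1.0, -0.0, -0.0]]
ft_force: [0.6, -0.6, -1.7]
grip_width: 0.0553
time_s: 71.38
position: [0.5013, 0.1056, 0.321]
tool_rot: [[-0.001, -0.765, 0.644], [-0.0, 0.644, 0.765], [-1.0, 0.0, -0.0]]
ft_force: [0.1, 0.2, -1.2]
grip_width: 0.0552
time_s: 72.05
position: [0.5014, 0.1055, 0.321]
tool_rot: [[-0.001, -0.172, 0.985], [-0.0, 0.985, 0.172], [-1.0, 0.0, -0.001]]
ft_force: [0.3, -1.0, -1.1]
grip_width: 0.0556
tip [0.5014 0.1056 0.1475] zhead 10.31 | shift [-0.083  5.113  0.19 ] turn 0.662 | q [ -1.  23.  88.  -0.  69. -12.] t 72.25 F [ 0.3 -0.2 -1.7] w 0.0553 tilt [-0.0002 -0.    ]
```

View pics/s1.png

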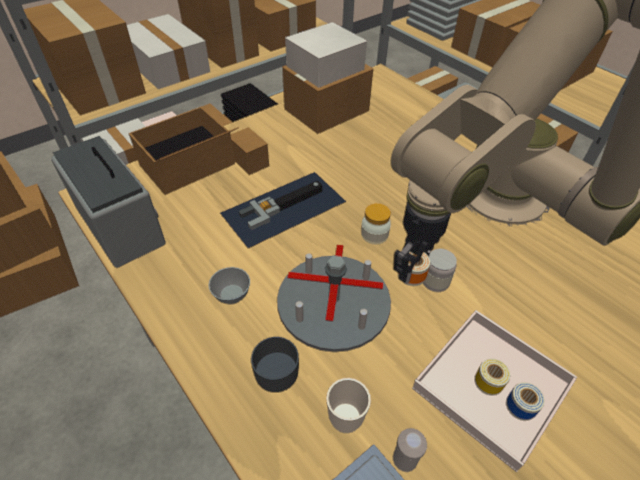

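View pics/s2.png

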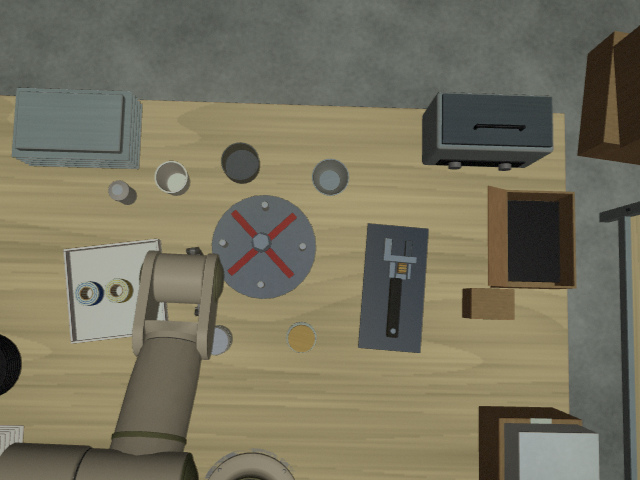

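```bash

python3 -m inch '[[1,[0,0,0],0.66],[1,[0,0.85,0.032],0],[1,[0,0.85,0.032],0],[1,[0,0.85,0.032],0],[1,[0,0.85,0.032],0],[1,[0,0.85,0.032],0],[1,[0,0.86,0.03],0],[1,[0,0,0],0]]'
python3 -m inch '[[1,[0.6,0,0],0],[1,[0.8,0,0],0],[1,[0.8,0,0],0],[1,[0.8,0,0],0],[1,[0.3,0,0],0],[1,[0,0,0],0],[1,[0,0,0],0],[1,[0,0,0],0]]'
python3 -c "
from rolls import *
s=grab('scene',2);cv2.imwrite('pics/s3.png',cv2.resize(s[300:480,400:600,::-1],None,fx=3,fy=3).astype(np.uint8))
go(.4884,.2585,.0128,7)"
```

```text
time_s: 72.92
position: [0.4881, 0.2618, 0.3208]
tool_rot: [[-0.0, -0.125, 0.992], [0.001, 0.992, 0.125], [-1.0, 0.001, 0.0]]
ft_force: [-0.6, -0.6, -1.3]
grip_width: 0.0552
time_s: 73.58
position: [0.4893, 0.2585, 0.2232]
tool_rot: [[0.002, -0.12, 0.993], [0.001, 0.993, 0.12], [-1.0, 0.0, 0.002]]
ft_force: [-0.4, -0.7, -1.2]
grip_width: 0.0553
tip [0.4896 0.2586 0.0498] zhead 6.87 | shift [ 1.233  0.002 -0.041] turn -0.025 | q [16. 33. 88. -0. 58.  9.] t 73.68 F [-0.3  0.5 -1.4] w 0.0553 tilt [0.0025 0.0006]
```

View pics/s3.png

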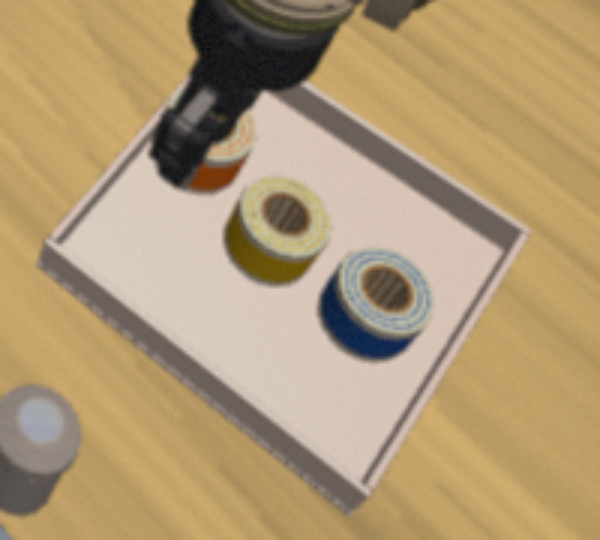

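```bash

python3 -m inch '[[1,[0.4,0,-0.04],0],[1,[0.4,0,0],0],[1,[0.25,0,0],0],[1,[0.12,0,0],0],[1,[0.05,0,0],0],[1,[0,0,0],0],[1,[0,0,0],0],[1,[0,0,0],0]]'
python3 -c "
from rolls import *
go(.4884,.2585,.0128,7)"
python3 -m inch '[[1,[0.03,0,0],0],[-0.65,[0,0,0],0],[-0.65,[0,0,0],0],[-0.65,[0,0,0],0],[-0.65,[0,0,0],0],[-0.65,[-0.4,0,0],0],[-0.65,[-0.8,0,0],0],[-0.65,[-0.8,0,0],0]]'
python3 -m inch '[[-0.65,[-0.8,0,0],0],[-0.65,[-0.8,0,0],0],[-0.65,[-0.8,0,0],0],[-0.65,[-0.8,0,-0.5],0],[-0.65,[-0.8,0,-0.8],0],[-0.65,[0,0,-0.9],0],[-0.65,[0,0,-0.5],0],[-0.65,[0,0,0],0]]'
python3 - <<'E'
from worm import *
from meas import *
t=grab("top",6);s=grab("scene",6);np.savez("im16.npz",t=t,s=s)
cv2.imwrite("pics/z1.png",s[:,:,::-1].astype(np.uint8));cv2.imwrite("pics/z2.png",t[:,:,::-1].astype(np.uint8))
posts_keeper(t,s);print(env.observe()['ft_force'],env.observe()['time_s'])
E
```

```text
time_s: 74.35
position: [0.4879, 0.2583, 0.1857]
tool_rot: [[0.001, -0.119, 0.993], [0.0, 0.993, 0.119], [-1.0, 0.0, 0.001]]
ft_force: [-0.5, -1.0, 0.7]
grip_width: 0.0551
tip [0.4881 0.2584 0.0123] zhead 6.86 | shift [-0.015  0.002  0.011] turn -0.029 | q [16. 36. 90. -0. 53.  9.] t 74.35 F [-0.5 -1.   0.7] w 0.0551 tilt [0.001  0.0003]
time_s: 75.02
position: [0.4876, 0.2583, 0.2444]
tool_rot: [[-0.002, -0.119, 0.993], [-0.001, 0.993, 0.119], [-1.0, -0.0, -0.002]]
ft_force: [0.2, 0.9, -0.4]
grip_width: 0.0705
time_s: 75.68
position: [0.4049, 0.2485, 0.3649]
tool_rot: [[-0.0, -0.12, 0.993], [0.0, 0.993, 0.12], [-1.0, 0.0, -0.0]]
ft_force: [0.3, 0.2, 0.5]
grip_width: 0.0705
top centre [ 0.5929 -0.0113] 43.64 [(0, 136, np.float64(43.28)), (1, 151, np.float64(42.92)), (2, 134, np.float64(43.87)), (3, 147, np.float64(43.64))]
scene centre [ 0.5967 -0.0101] 43.79 [(0, 168, np.float64(43.71)), (1, 160, np.float64(43.55)), (2, 62, np.float64(43.85)), (3, 155, np.float64(43.2))]
[ 0.01199293  0.64107825 -0.23203585] 76.2833
```

View pics/z1.png

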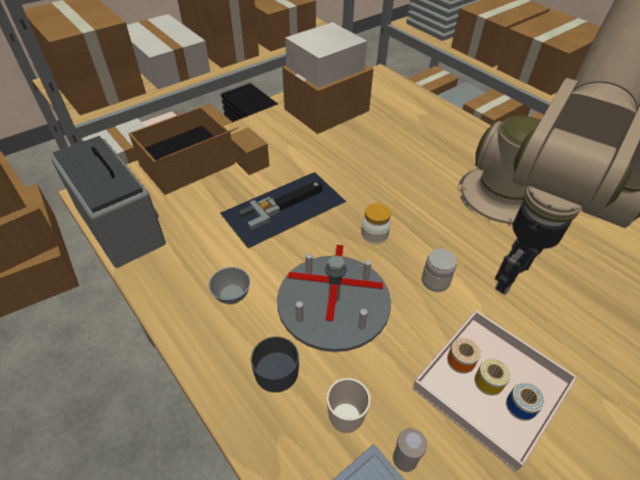

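View pics/z2.png

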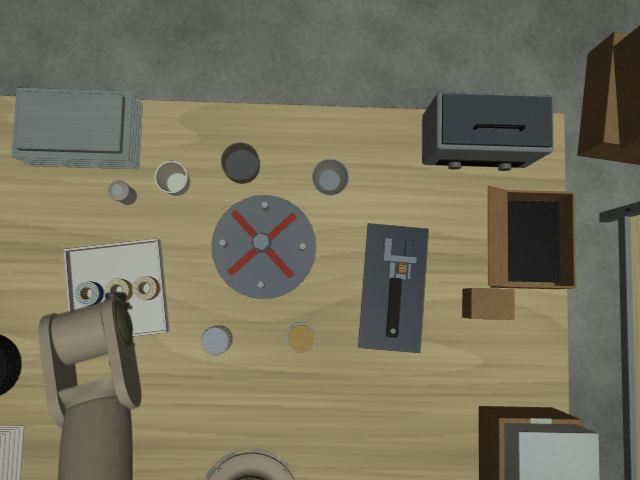

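```bash
python3 - <<'E'
from meas import *
d=np.load("im16.npz");t,s=d['t'],d['s']
for im,cam,pts in ((t,"top",((265,205),(222,243),(260,284),(303,246))),(s,"scene",((299,303),(363,311),(367,264),(309,256)))):
    P=[blob(im,cam,u,v,.072,125 if cam=="top" else 140)[0] for u,v in pts];P=np.array(P);a=P[0]-P[2];b=P[1]-P[3]
    print(cam,P.round(4).tolist(),np.degrees(np.arctan2(a[1],a[0])),np.degrees(np.arctan2(b[1],b[0]))-90)
E
```

```text
top [[0.6857, -0.0133], [0.5955, 0.0802], [0.5017, -0.0096], [0.5918, -0.1036]] -1.1465937907066035 -1.1601267296220783
scene [[0.6882, -0.013], [0.5979, 0.0809], [0.5048, -0.0082], [0.5947, -0.1028]] -1.5032556352032742 -1.0214813402679823
```

Posts at -1.2° and arms at 43.7° put the keeper at about 44.9°, which is midway. Everything else is in place, so I'm handing the job in.

```bash
python3 -c "
from rig import env
print(env.close_job())"
```

```text
the job is handed in; nothing more can be done
None
```

The job is handed in at about 76 s of the 210 s allowed, and my last checks agreed with what was asked; no verdict was reported.

**What I did**
- **Wrench:** I rolled the worm until the jaw gap measured about 34.3 mm, down from about 41 mm. The jaws then went over the nut with no contact force.
- **Keeper:** With the wrench, I turned the keeper anticlockwise from about 5° to about 45°. The wrench then went back flat on its mat, same side up.
- **Rolls:** There were three rolls: blue, yellow and orange. I lifted each off its post and stood it upright in the white tray.

**What the last checks showed**
- **Keeper:** The arms stand about 44.9° from the posts, so midway, and the top and scene cameras agree within about half a degree.
- **Rolls and posts:** All four posts are bare, and the three rolls look upright and apart on the tray floor.
- **Other things:** The wrench is wholly on its mat, the bystanders look unmoved, and I saw no knock to the wrench or tray.

**What did not go cleanly**
- **Dragging:** The worm strokes dragged the wrench about 58 mm along the mat, and the third stroke lost contact and mostly pushed the wrench. I measured the gap again after each later stroke.
- **Pressing:** Three presses passed the suggested 12 N, reaching 12.6, 13.8 and 14.8 N.
- **Gap uncertainty:** The jaw gap is good to about ±0.4 mm. The free play before the wrench took up the nut pointed to the same 34.3 mm.
- **Camera disagreement:** The two cameras differ by about 3 mm in x. I went by the top one.

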